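# Unpack the radius blocks and send the worn blocks back

### The job

Unpack the new radius blocks: swing both flaps of the carton wide open and hang every block that is inside by its handle on the hook of its own colour on the walnut stand. Then lay every worn black sanding block flat, side by side, on the floor of the emptied carton, to go back to the maker, and fold both flaps down shut. Leave the other things on the bench where they are.

Things in the scene. Friction and masses are not known exactly. Their poses are not given: they have to be found in the camera images.
- carton: brown cardboard carton, fixed, 260 (x) x 150 (y) x 104 mm (z) outside, walls and floor 4 mm; origin: centre of its underside, z up. Two flaps hinged along its long top edges. Radius blocks stand inside in a row along x, some 70 mm apart, handle bars along the carton's y, bar tops 84 mm above the bench. The flaps, shut, leave a thumb opening 64 (x) x 46 mm (y) in the middle
- flap_left (a joint): the flap on the carton's +y side, angle in rad: 0 = shut flat, grows as it swings up and outwards, 1.57 upright, 2.7 fully open (stop). It stays wherever it is left (light friction, under 1 N at its edge). Starts sprung up by 0.25 to 0.55
- flap_right (a joint): the flap on the carton's -y side, likewise
- flap_left_hinge (a point): middle of the left flap's hinge line, at carton x = 0, y = +73 mm, z = 104 mm; the line runs along x. The flap is 260 mm long, 4 mm thick and reaches 70 mm from this line, but only 50 mm in the thumb notch in the middle of its free edge (64 mm wide along x)
- flap_right_hinge (a point): middle of the right flap's hinge line, at carton x = 0, y = -73 mm, z = 104 mm; the line runs along x. The flap is 260 mm long, 4 mm thick and reaches 70 mm from this line, but only 50 mm in the thumb notch in the middle of its free edge (64 mm wide along x)
- block_red: radius block with red D-handle, 0.14 to 0.28 kg: maple block 52 (x) x 100 (y) x 28 mm (z) with a red stripe; on top two posts 10 mm thick at y = +-45 mm carry a square bar 10 x 10 mm, 100 mm long along y, 70 to 80 mm above the underside; opening under the bar 80 mm wide, 42 mm high. Origin: centre of the underside. Stands in the carton, or is absent (None)
- block_red_handle (a point): middle of the underside of the red handle's bar (70 mm above the block's underside); its axes are the block's. When the block hangs, this rests on the hook's rod, 4 mm above the rod's axis
- block_blue: radius block with blue D-handle, 0.14 to 0.28 kg: maple block 52 (x) x 100 (y) x 28 mm (z) with a blue stripe; on top two posts 10 mm thick at y = +-45 mm carry a square bar 10 x 10 mm, 100 mm long along y, 70 to 80 mm above the underside; opening under the bar 80 mm wide, 42 mm high. Origin: centre of the underside. Stands in the carton, or is absent (None)
- block_blue_handle (a point): middle of the underside of the blue handle's bar (70 mm above the block's underside); its axes are the block's. When the block hangs, this rests on the hook's rod, 4 mm above the rod's axis
- block_yellow: radius block with yellow D-handle, 0.14 to 0.28 kg: maple block 52 (x) x 100 (y) x 28 mm (z) with a yellow stripe; on top two posts 10 mm thick at y = +-45 mm carry a square bar 10 x 10 mm, 100 mm long along y, 70 to 80 mm above the underside; opening under the bar 80 mm wide, 42 mm high. Origin: centre of the underside. Stands in the carton, or is absent (None)
- block_yellow_handle (a point): middle of the underside of the yellow handle's bar (70 mm above the block's underside); its axes are the block's. When the block hangs, this rests on the hook's rod, 4 mm above the rod's axis
- hook_red: red hook with red plate on the front of the walnut stand. Origin: on the rod's axis where it leaves the plate, 165 mm above the bench, 4 mm off the board. Rod 8 mm thick, runs 85 mm level along its own -x (towards the robot), then an upturned tip, its top 20 mm above the rod's axis, 96 mm out. z up. The three hooks are 115 mm apart, their order changes
- hook_blue: blue hook with blue plate on the front of the walnut stand. Origin: on the rod's axis where it leaves the plate, 165 mm above the bench, 4 mm off the board. Rod 8 mm thick, runs 85 mm level along its own -x (towards the robot), then an upturned tip, its top 20 mm above the rod's axis, 96 mm out. z up. The three hooks are 115 mm apart, their order changes
- hook_yellow: yellow hook with yellow plate on the front of the walnut stand. Origin: on the rod's axis where it leaves the plate, 165 mm above the bench, 4 mm off the board. Rod 8 mm thick, runs 85 mm level along its own -x (towards the robot), then an upturned tip, its top 20 mm above the rod's axis, 96 mm out. z up. The three hooks are 115 mm apart, their order changes
- stand: walnut stand, fixed: foot 130 (x) x 440 (y) x 18 mm two end posts and between them a board 18 x 440 x 48 mm from 142 to 190 mm above the bench, hooks on its -x face; a chrome spring clip (top at 218 mm) holds a steel radius gauge to its +y end. Origin: centre of the foot's underside
- old_block_a: worn black phenolic sanding block, 115 (x) x 50 (y) x 38 mm (z), 0.18 to 0.35 kg, lying on the mat; origin: centre of its underside. There are one or two of them (None if absent)
- old_block_b: worn black phenolic sanding block, 115 (x) x 50 (y) x 38 mm (z), 0.18 to 0.35 kg, lying on the mat; origin: centre of its underside. There are one or two of them (None if absent)
- dish: green ceramic dish of fret ends, 112 mm across, 30 mm high; bystander; origin: centre of its underside
- rocker: chrome fret rocker, a flat plate 80 x 50 x 5 mm; bystander; origin on its underside
- caul: ebony fret caul 110 (x) x 26 (y) x 24 mm with an upright brass stem up to 50 mm; bystander; origin: centre of its underside
- hammer: fret hammer, 220 mm long along its x, lying; bystander
- file: crowning file with a wooden handle, 220 mm long along its x, 26 mm high, lying; bystander
- oil: amber bottle with a black cap, 48 mm across, 110 mm high; bystander; origin: centre of its underside
There are look-alikes about, which are no part of the job. Leave any pink or turquoise look-alike of the block_blue alone.

How it is judged:
By the outcome, as a careful person would: the job done as asked, in the order asked, and still so for the second after the job is handed in, with the robot touching nothing.
Of block_red, block_blue, block_yellow only 2 to 3 are there at a start; the rules pass over those that are not, and their reading is None.
Of old_block_a, old_block_b only 1 to 2 are there at a start; the rules pass over those that are not, and their reading is None.
At some moment in a run one of old_block_a, old_block_b may be knocked a few centimetres aside while the robot is not near it.
It also fails if it takes over 210 s, if anything falls off the work surface, if the arm or the gripper's body presses on something with over 40 N, if the wrist force passes 120 N, or if a joint passes its speed limit or range.

### The arm

A 7-joint arm with a two-finger parallel gripper is mounted at the origin on the work surface. World frame = base frame: x ahead of the robot, y to its left, z up, the work surface at z = 0. Lengths are in m, angles in rad, forces in N, time in s.
With the tool pointing down it reaches from about 0.4 to 0.85 m from the base axis. Payload 10.4 kg.
Tool frame: the origin (TCP) lies on the front face of the gripper's body, between the roots of the fingers; the fingertips stand 70 mm ahead of it and the grasp point (between the pads) lies 51 mm ahead of it (grasp_offset is the distance from the TCP to the grasp point, in m); z points along the fingers, y is the direction in which the jaws open and shut (so a half turn about z gives the same grasp; the last joint's range is limited). The gripper opens to 87 mm and grips with 3 to 60 N. Pads are 19 mm wide; open, the fingers measure 117 mm over their backs; the gripper's body (75 mm by 190 mm) begins 51 mm behind the grasp point.
Start: joints at [-1.307, 0.332, -0.065, 1.46, 0.022, 1.35, -0.088], TCP at [0.177, 0.599, 0.292] pointing down, gripper open.
Joint ranges: [-2.6, 2.6], [-0.5, 2.12], [-1.47, 1.34], [0.16, 2.42], [-1.27, 4.41], [0.06, 2.06], [-2.6, 2.6]. Speed limits (rad/s): [2.22, 2.22, 2.79, 2.79, 3.14, 3.14, 3.14].

### API

Orientations are given as a unit quaternion [x, y, z, w].
In Python, from bench import * gives the robot as it stands. The module is installed in compiled form; this text tells all that it offers.
- The arm moves only by the tool arm_command, never from a script. Its argument "commands" is a list of rows, each a list of 3 entries, a list of its own where there are three numbers: the opening in per cent of the stroke, from 0 (shut) to 100 (fully open), then the shift along the tool's x, y, z in m, then the turn, a rotation vector about the tool's x, y, z in rad. A call has exactly 10 rows; each row is the pose to reach, as a shift and turn from the pose commanded when the call began, along the tool's axes at that moment; what a row does not reach only later rows make up. A row lasts 1/12 s, in which the tool goes at most 41.7 mm and 7.16 degrees, less where a joint would pass 70% of its speed; a pose out of reach is approached as far as the arm can. A call with a gripper value outside its range is refused whole. The fingers move at their own pace and stop on an object; "squeeze" is the grip in N (left out, the last holds). Time passes only in rows, so rows that repeat a pose let the fingers close, or fill a call up. It gives the time, the measured TCP pose, the force and the opening at its end, in the units of the state.
- read_state(): the state, without advancing time (a new reading comes with each control period).
- camera(name): name is "scene" or "top" or "wrist"; returns a dict with "pixels" (384x512x3 uint8, red, green, blue), "fx", "fy", "cx", "cy" (pixels), "rvec" (rotation vector, rad) and "tvec" (3), from world to camera coordinates, as OpenCV has them; the wrist camera has in their place "mount" (4x4, takes a point from camera to tool coordinates, whose origin is the TCP and whose axes are the flange's). Camera axes: x right, y down, z forward; pixel columns grow to the right and rows downward; lengths in m; the calibration is good to about 2 mm. A picture is of the moment at which its call begins: read the wrist's pose just before it. There is no depth.
- close_job(): hands the job in, once; it reports no verdict.
The state is a dict: "time": time; "joint_positions": joint angles; "joint_vel": joint speeds; "joint_torque": joint torques, N m; "ee_pos": TCP position; "eef_rot": TCP orientation; "ft_force": force on the tool from outside, world axes, zero at the start; "torque": the same for the moment, N m; "width": finger opening in m.
Only numpy, scipy, OpenCV 4.12 (cv2) and the standard library are available. Lean on these libraries where they do the work, as an engineer would, in place of code of your own. Each camera call takes 0.05 s, during which the arm holds its last target.

## Working session

There is one attempt and no reset: what is moved stays moved. The work goes in short steps, Python scripts to look and compute and a tool call to move; the robot and the scene stay as the last step left them, time stands still between calls to the robot, and variables do not carry over. Pictures are saved under pics/ and viewed, and the job is handed in when it is done.

Besides the shell and the picture viewer there is one more tool, called in YAML: its name, and indented under it one key for each argument. arm_command: Moves the arm, as the interface text tells. Its arguments: {"type":"object","properties":{"commands":{"type":"array","items":{"type":"array"}},"squeeze":{"type":"number"}},"required":["commands"]}

```bash
mkdir -p pics; cat > h.py <<'E'
from bench import *
import numpy as np, cv2
from scipy.spatial.transform import Rotation as R
def snap(name,fn=None):
    s=read_state(); c=camera(name)
    if fn: cv2.imwrite(fn,cv2.cvtColor(c["pixels"],cv2.COLOR_RGB2BGR))
    if name=="wrist":
        M=np.array(c["mount"]); Rt=R.from_quat(s["eef_rot"]).as_matrix()
        c["Rcw"]=Rt@M[:3,:3]; c["o"]=np.array(s["ee_pos"])+Rt@M[:3,3]
    else:
        Rm=R.from_rotvec(np.array(c["rvec"]).ravel()).as_matrix()
        c["Rcw"]=Rm.T; c["o"]=-Rm.T@np.array(c["tvec"]).ravel()
    return c
def ray(c,u,v):
    d=c["Rcw"]@np.array([(u-c["cx"])/c["fx"],(v-c["cy"])/c["fy"],1.]); return c["o"],d
def pt(c,u,v,z):
    o,d=ray(c,u,v); return o+d*(z-o[2])/d[2]
def proj(c,p):
    q=c["Rcw"].T@(np.array(p)-c["o"]); return np.array([c["fx"]*q[0]/q[2]+c["cx"],c["fy"]*q[1]/q[2]+c["cy"]])
E
python3 - <<'E'
from h import *
s=read_state()
for k,v in s.items(): print(k,np.round(v,3))
for n in ("scene","top","wrist"):
    c=snap(n,f"pics/{n}0.png"); print(n,c["fx"],c["cx"],c["cy"],c["o"].round(3),c["Rcw"].round(2).tolist())
E
```

```text
time 0.0
joint_positions [-1.307  0.333 -0.065  1.461  0.022  1.35  -0.088]
joint_vel [-0.001 -0.     0.002 -0.001 -0.002  0.001  0.   ]
joint_torque [-1.0000e-03 -6.2326e+01  2.4000e-02 -3.8988e+01 -6.1000e-02  4.0000e-02
  0.0000e+00]
ee_pos [0.177 0.599 0.291]
eef_rot [ 0.143  0.99  -0.001 -0.   ]
ft_force [ 0.405 -0.111  0.279]
torque [0.048 0.026 0.025]
width 0.087
scene 402.2568160312402 251.4759526532502 195.33811502950434 [1.004 0.401 1.052] [[-0.57, 0.68, -0.46], [0.82, 0.48, -0.3], [0.01, -0.55, -0.84]]
top 350.01649558249056 252.09218362910343 196.78289990551215 [0.394 0.08  1.127] [[-0.03, -0.99, 0.12], [-1.0, 0.02, -0.03], [0.03, -0.12, -0.99]]
wrist 282.24034277727253 254.65805778525421 191.05644394394866 [0.109 0.619 0.384] [[0.28, 0.93, 0.24], [0.96, -0.27, -0.07], [-0.0, 0.26, -0.97]]
```

View pics/scene0.png

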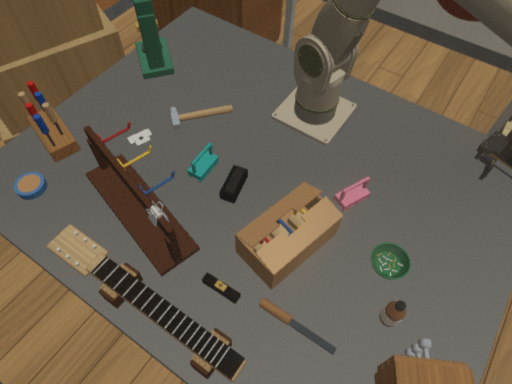

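View pics/top0.png

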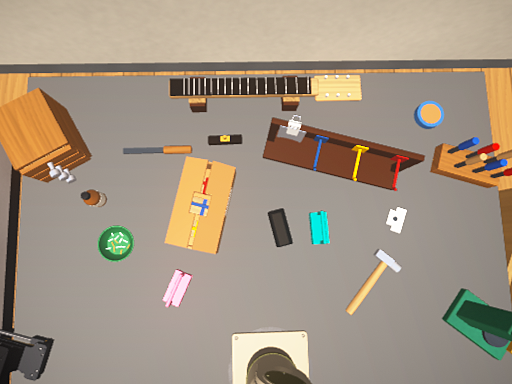

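View pics/wrist0.png

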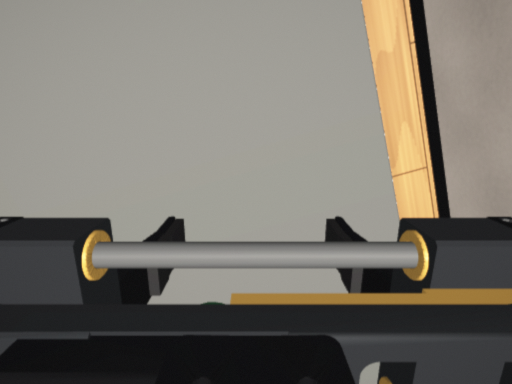

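Top view: carton at about (200,205) with red (206,184), blue (200,205) and yellow (194,230) handles showing. Hooks are blue (318,152), yellow (357,162) and red (397,172). One worn black block at (280,228). The black item at (225,140) has brass on it, so it is the caul. The pink (177,288) and turquoise (319,228) blocks are look-alikes. I'll confirm with enlarged crops.

```bash
python3 - <<'E'
import cv2,numpy as np
a=cv2.imread("pics/top0.png"); b=cv2.imread("pics/scene0.png")
cv2.imwrite("pics/c1.png",cv2.resize(a[120:270,150:350],None,fx=4,fy=4,interpolation=cv2.INTER_CUBIC))
cv2.imwrite("pics/c2.png",cv2.resize(b[110:290,80:350],None,fx=2.9,fy=2.9,interpolation=cv2.INTER_CUBIC))
cv2.imwrite("pics/c3.png",cv2.resize(a[110:200,255:430],None,fx=4.5,fy=4.5,interpolation=cv2.INTER_CUBIC))
E
```

```text
(no output)
```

View pics/c1.png

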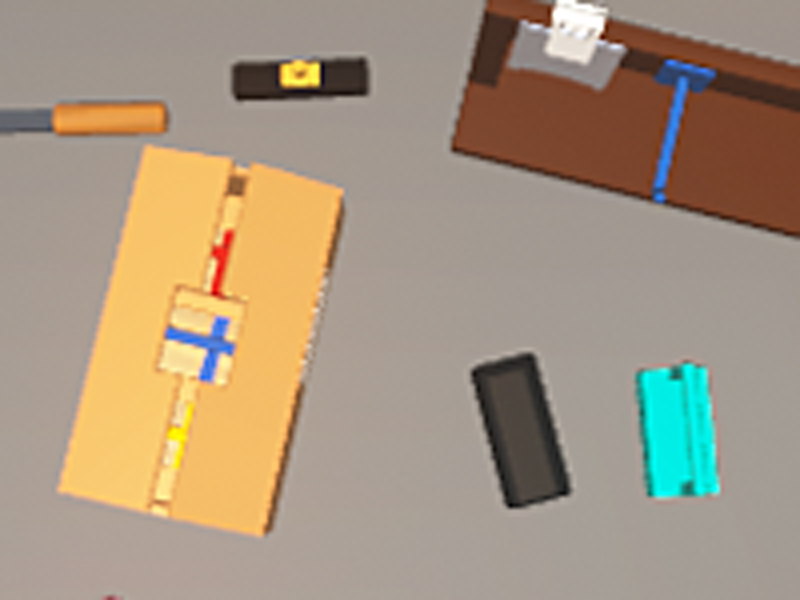

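View pics/c2.png

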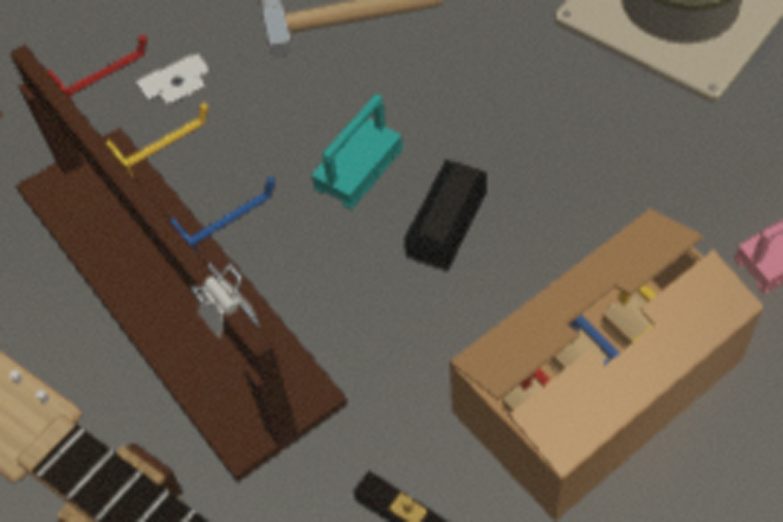

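View pics/c3.png

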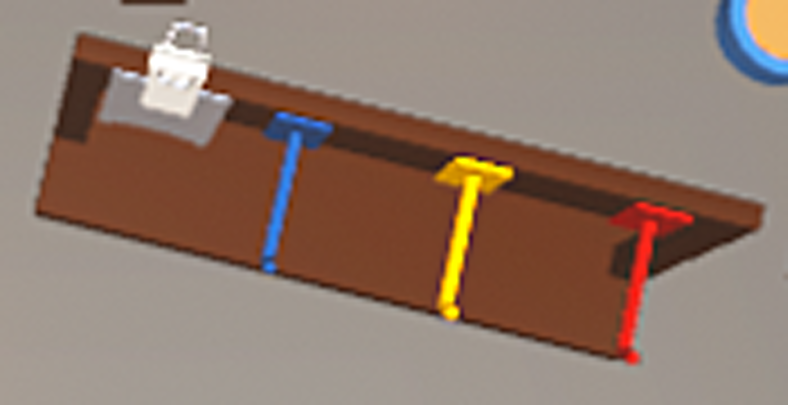

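```bash
cat >> h.py <<'E'
def top0():
    return snap("top")
E
python3 - <<'E'
from h import *
c=snap("top"); s=snap("scene")
f=lambda x,y:(150+x/4-.4,120+y/4-.4)
L=[pt(c,*f(145,147),.104),pt(c,*f(60,490),.104),pt(c,*f(343,188),.104),pt(c,*f(265,535),.104)]
L=np.array(L); print(L.round(4)); print(L.mean(0))
print("dims",np.linalg.norm(L[0]-L[1]),np.linalg.norm(L[2]-L[3]),np.linalg.norm(L[0]-L[2]))
ax=(L[0]-L[1]+L[2]-L[3]); print("yaw",np.arctan2(ax[1],ax[0]))
g=lambda x,y:(255+x/4.5-.4,110+y/4.5-.4)
for n,a,b in (("blue",(298,133),(268,266)),("yellow",(474,178),(449,312)),("red",(650,222),(628,355))):
    A=pt(c,*g(*a),.169);B=pt(c,*g(*b),.185);print(n,A.round(4),B.round(4),np.linalg.norm(A-B))
# old block
bgr=c["pixels"]; sub=bgr[195:255,260:300].astype(int)
m=((sub.max(2)<75)).astype(np.uint8); cs,_=cv2.findContours(m,0,2); k=max(cs,key=cv2.contourArea)
r=cv2.minAreaRect(k); print(r); box=cv2.boxPoints(r)+[260,195]; 
print(np.array([pt(c,*p,.038) for p in box]).round(4))
E
```

```text
[[0.6474 0.2387 0.104 ]
 [0.3962 0.3006 0.104 ]
 [0.6133 0.0924 0.104 ]
 [0.36   0.154  0.104 ]]
[0.50422809 0.19639903 0.104     ]
dims 0.2587004323432138 0.260642762118282 0.15023610106144883
yaw -0.24011657401528502
blue [ 0.6734 -0.1522  0.169 ] [ 0.5853 -0.1254  0.185 ] 0.09347277474610416
yellow [ 0.6422 -0.2623  0.169 ] [ 0.5543 -0.2355  0.185 ] 0.0932942262204712
red [ 0.6116 -0.3724  0.169 ] [ 0.5251 -0.3445  0.185 ] 0.09228867122347162
((19.669227600097656, 32.45384216308594), (36.31019973754883, 16.313276290893555), 74.74488067626953)
[[ 0.4806 -0.0025  0.038 ]
 [ 0.4928 -0.0523  0.038 ]
 [ 0.3832 -0.0778  0.038 ]
 [ 0.3715 -0.0285  0.038 ]]
```

```bash
cat >> h.py <<'E'
CC=np.array([.5042,.1964,0.]); CY=-0.240
SY=-0.278
def Rz(a): return R.from_euler('z',a).as_matrix()
def c2w(p): return CC+Rz(CY)@np.array(p)
def w2c(p): return Rz(CY).T@(np.array(p)-CC)
def Tor(yaw,t=0):
    M=np.array([[0,1,0],[np.cos(t),0,np.sin(t)],[np.sin(t),0,-np.cos(t)]]); return Rz(yaw)@M
def plan(wps,off=.07,s=None):
    """wps: (world point, yaw, tilt, n): point at 'off' ahead of TCP."""
    s=s or read_state(); R0=R.from_quat(s["eef_rot"]).as_matrix(); p0=np.array(s["ee_pos"])
    pp=p0;Rp=R0
    for p,yaw,t in wps:
        M=Tor(yaw,t); q=np.array(p)-off*M[:,2]
        rv=R.from_matrix(R0.T@M).as_rotvec()
        n=max(np.linalg.norm(q-pp)/.0417, np.degrees(R.from_matrix(Rp.T@M).magnitude())/7.16)
        print("sh",(R0.T@(q-p0)).round(4).tolist(),"rv",rv.round(3).tolist(),"rows>=%.1f"%n, "tcp",q.round(3))
        pp=q;Rp=M
E
python3 - <<'E'
from h import *
c=snap("top")
f=lambda x,y:(150+x/4-.4,120+y/4-.4)
for nm,pts,sg in (("L",[f(233,160),f(152,512)],1),("R",[f(250,165),f(170,516)],-1)):
    for p in pts:
        best=[]
        for a in np.linspace(.1,.8,141):
            q=w2c(pt(c,*p,.104+.07*np.sin(a)+.002)); best.append((abs(q[1]-sg*(.073-.07*np.cos(a))),a,q))
        print(nm,min(best,key=lambda t:t[0]))
plan([(c2w([0,0,.24]),CY,0),(c2w([0,-.005,.19]),CY,.5)])
E
```

```text
L (np.float64(1.3068611528263552e-05), np.float64(0.29500000000000004), array([0.12897473, 0.00601078, 0.12635179]))
L (np.float64(4.99704508324381e-05), np.float64(0.23), array([-0.13014085,  0.00489332,  0.12195843]))
R (np.float64(2.0556662275471142e-05), np.float64(0.355), array([ 0.12721116, -0.0073853 ,  0.13033133]))
R (np.float64(5.291235703582496e-05), np.float64(0.45499999999999996), array([-0.12946113, -0.01006882,  0.13676236]))
sh [-0.428, -0.2939, -0.0179] rv [-0.0, 0.0, 1.524] rows>=12.5 tcp [0.504 0.196 0.31 ]
sh [-0.4298, -0.3324, 0.0407] rv [-0.381, 0.399, 1.489] rows>=4.0 tcp [0.495 0.159 0.251]
```

arm_command:
  commands:
    - [0,[-0.1,-0.06,-0.01],[0,0,0.12]]
    - [0,[-0.14,-0.09,-0.015],[0,0,0.24]]
    - [0,[-0.18,-0.12,-0.018],[0,0,0.36]]
    - [0,[-0.22,-0.15,-0.018],[0,0,0.48]]
    - [0,[-0.26,-0.18,-0.018],[0,0,0.6]]
    - [0,[-0.3,-0.2,-0.018],[0,0,0.72]]
    - [0,[-0.34,-0.23,-0.018],[0,0,0.84]]
    - [0,[-0.37,-0.25,-0.018],[0,0,0.96]]
    - [0,[-0.4,-0.275,-0.018],[0,0,1.08]]
    - [0,[-0.428,-0.294,-0.018],[0,0,1.2]]

```text
time: 1.13
ee_pos: [0.441, 0.2756, 0.3098]
eef_rot: [0.679, 0.734, 0.0, -0.0]
ft_force: [-0.0, 0.5, 0.5]
width: 0.028
```

```bash
python3 - <<'E'
from h import *
snap("top","pics/top1.png");snap("scene","pics/scene1.png")
s=read_state();print(s["time"],s["ee_pos"],s["joint_positions"],s["width"],s["ft_force"])
plan([(c2w([0,-.005,.19]),CY,.5),(c2w([0,.00,.115]),CY,.5)])
E
```

```text
1.2333 [0.44435053 0.2709477  0.3099877 ] [-0.927318    0.08340295  0.31012164  1.72553714 -0.02395123  1.33570871
 -0.54378483] 0.02059066689265827 [-0.94360159 -0.57667446 -0.77251469]
sh [-0.1151, 0.0427, 0.0588] rv [-0.075, 0.497, 0.303] rows>=4.7 tcp [0.495 0.159 0.251]
sh [-0.1103, 0.0441, 0.1338] rv [-0.075, 0.497, 0.303] rows>=1.8 tcp [0.496 0.164 0.176]
```

arm_command:
  commands:
    - [0,[0,0,0],[0,0,0]]
    - [0,[0,0,0],[0,0,0]]
    - [0,[0,0,0],[0,0,0]]
    - [0,[0,0,0],[0,0,0]]
    - [0,[0,0,0],[0,0,0]]
    - [0,[0,0,0],[0,0,0]]
    - [0,[0,0,0],[0,0,0]]
    - [0,[0,0,0],[0,0,0]]
    - [0,[0,0,0],[0,0,0]]
    - [0,[0,0,0],[0,0,0]]

```text
time: 2.07
ee_pos: [0.4401, 0.2775, 0.3095]
eef_rot: [0.677, 0.736, 0.0, -0.0]
ft_force: [0.1, 0.1, -0.2]
width: 0.0007
```

```bash
python3 - <<'E'
from h import *
snap("top","pics/top2.png")
s=read_state();print(s["time"],s["ee_pos"],s["joint_positions"],s["width"],s["ft_force"])
plan([(c2w([0,-.005,.19]),CY,.5),(c2w([0,.00,.105]),CY,.5)])
E
```

```text
2.1167 [0.44015072 0.27746905 0.30947261] [-0.93304758  0.08422571  0.30170634  1.72553008 -0.02575688  1.33565995
 -0.54236687] 0.0004289101412011408 [ 0.08620185 -0.54844538 -0.43252511]
sh [-0.1227, 0.0447, 0.058] rv [-0.081, 0.496, 0.317] rows>=4.8 tcp [0.495 0.159 0.251]
sh [-0.118, 0.0463, 0.143] rv [-0.081, 0.496, 0.317] rows>=2.0 tcp [0.496 0.164 0.166]
```

View pics/top2.png

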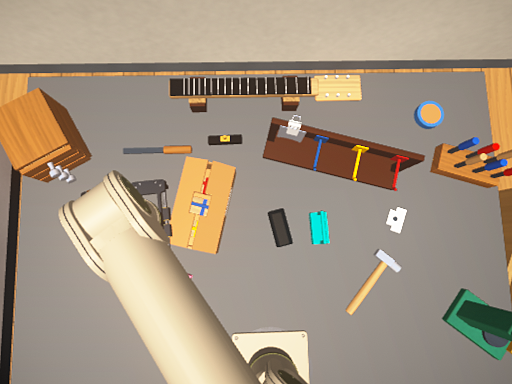

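arm_command:
  commands:
    - [0,[-0.02,0.01,0.0],[0,0,0.1]]
    - [0,[-0.04,0.02,0.0],[0,0,0.2]]
    - [0,[-0.06,0.03,0.0],[-0.02,0.1,0.317]]
    - [0,[-0.08,0.035,0.01],[-0.03,0.2,0.317]]
    - [0,[-0.1,0.04,0.03],[-0.05,0.3,0.317]]
    - [0,[-0.12,0.044,0.05],[-0.07,0.4,0.317]]
    - [0,[-0.123,0.045,0.058],[-0.081,0.496,0.317]]
    - [0,[-0.123,0.045,0.058],[-0.081,0.496,0.317]]
    - [0,[-0.123,0.045,0.058],[-0.081,0.496,0.317]]
    - [0,[-0.123,0.045,0.058],[-0.081,0.496,0.317]]

```text
time: 2.95
ee_pos: [0.4954, 0.1598, 0.2522]
eef_rot: [0.762, 0.599, 0.194, -0.152]
ft_force: [0.5, 0.2, 0.3]
width: 0.0005
```

```bash
cat >> h.py <<'E'
def flap(sg,a,r,ins=0.01,t=.5):
    """tip target so the flap's contact at radius r; sg side"""
    return c2w([0,sg*(.073-r*np.cos(a)),.104+r*np.sin(a)])
def where(off=.07):
    s=read_state(); M=R.from_quat(s["eef_rot"]).as_matrix(); p=np.array(s["ee_pos"])+off*M[:,2]
    print("t",round(s["time"],2),"tip carton",w2c(p).round(4),"tip world",p.round(4),"yaw",round(float(np.arctan2(M[1,1],M[0,1])),3),"tilt",round(float(np.arctan2(M[2,0],-M[2,2])),3),"w",round(s["width"],4),"F",np.round(s["ft_force"],1),"j",np.round(s["joint_positions"],2))
E
python3 - <<'E'
from h import *
where(); snap("top","pics/top3.png"); snap("scene","pics/scene3.png")
plan([(c2w([0,0.00,.105]),CY,.5),(c2w([0,.015,.110]),CY,.5),(c2w([0,.025,.125]),CY,.5),(c2w([0,.045,.145]),CY,.5),(c2w([0,.07,.155]),CY,.5),(c2w([0,.1,.150]),CY,.5),(c2w([0,.12,.14]),CY,.5)])
E
```

```text
t 2.95 tip carton [ 1.000e-04 -4.200e-03  1.908e-01] tip world [0.5033 0.1923 0.1908] yaw -0.238 tilt 0.498 w 0.0005 F [0.5 0.2 0.3] j [-0.68  0.02  0.53  1.99 -0.56  1.01 -0.11]
sh [-0.0382, -0.0002, 0.0772] rv [-0.0, 0.001, 0.004] rows>=2.1 tcp [0.496 0.164 0.166]
sh [-0.0226, -0.0001, 0.08] rv [-0.0, 0.001, 0.004] rows>=0.4 tcp [0.5   0.178 0.171]
sh [-0.0067, -0.0001, 0.0716] rv [-0.0, 0.001, 0.004] rows>=0.4 tcp [0.502 0.188 0.186]
sh [0.0205, 0.0, 0.0637] rv [-0.0, 0.001, 0.004] rows>=0.7 tcp [0.507 0.208 0.206]
sh [0.0472, 0.0001, 0.0668] rv [-0.0, 0.001, 0.004] rows>=0.6 tcp [0.513 0.232 0.216]
sh [0.0711, 0.0002, 0.0856] rv [-0.0, 0.001, 0.004] rows>=0.7 tcp [0.52  0.261 0.211]
sh [0.0839, 0.0003, 0.104] rv [-0.0, 0.001, 0.004] rows>=0.5 tcp [0.525 0.28  0.201]
```

View pics/scene3.png

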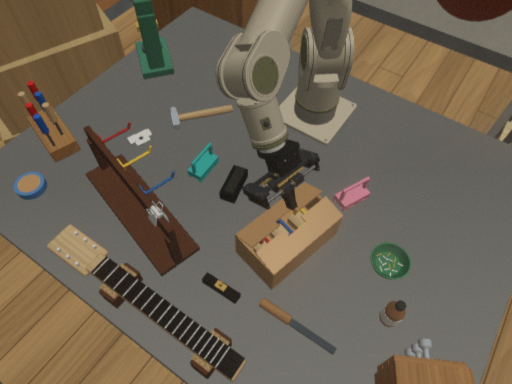

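arm_command:
  commands:
    - [0,[-0.019,0,0.039],[0,0,0]]
    - [0,[-0.038,0,0.077],[0,0,0]]
    - [0,[-0.038,0,0.077],[0,0,0]]
    - [0,[-0.03,0,0.079],[0,0,0]]
    - [0,[-0.023,0,0.08],[0,0,0]]
    - [0,[-0.014,0,0.076],[0,0,0]]
    - [0,[-0.007,0,0.072],[0,0,0]]
    - [0,[0.006,0,0.067],[0,0,0]]
    - [0,[0.02,0,0.064],[0,0,0]]
    - [0,[0.02,0,0.064],[0,0,0]]

```text
time: 3.88
ee_pos: [0.5079, 0.2086, 0.2089]
eef_rot: [0.761, 0.599, 0.197, -0.153]
ft_force: [0.2, 0.2, -0.4]
width: 0.0005
```

```bash
python3 - <<'E'
from h import *
where(); snap("top","pics/top4.png"); snap("scene","pics/scene4.png")
plan([(c2w([0,.07,.150]),CY,.5),(c2w([0,.09,.150]),CY,.5),(c2w([0,.11,.145]),CY,.5),(c2w([0,.127,.130]),CY,.5),(c2w([0,.12,.2]),CY,.3),(c2w([0,.0,.2]),CY,-.3)])
a=cv2.imread("pics/scene4.png");cv2.imwrite("pics/s4.png",cv2.resize(a[130:300,200:400],None,fx=3.5,fy=3.5))
E
```

```text
t 3.88 tip carton [0.0009 0.0465 0.1476] tip world [0.5161 0.2414 0.1476] yaw -0.237 tilt 0.504 w 0.0005 F [ 0.2  0.2 -0.4] j [-0.72  0.12  0.5   2.   -0.66  0.9  -0.08]
sh [0.0254, -0.0004, 0.0081] rv [0.001, -0.002, 0.002] rows>=0.6 tcp [0.513 0.232 0.211]
sh [0.043, -0.0003, 0.0177] rv [0.001, -0.002, 0.002] rows>=0.5 tcp [0.518 0.251 0.211]
sh [0.0581, -0.0003, 0.0317] rv [0.001, -0.002, 0.002] rows>=0.5 tcp [0.522 0.271 0.206]
sh [0.0658, -0.0003, 0.053] rv [0.001, -0.002, 0.002] rows>=0.5 tcp [0.526 0.287 0.191]
sh [0.1072, -0.0002, -0.0103] rv [0.001, -0.202, 0.002] rows>=1.8 tcp [0.528 0.293 0.267]
sh [0.0383, -0.0003, -0.0481] rv [0.002, -0.802, 0.002] rows>=4.8 tcp [0.509 0.216 0.267]
```

View pics/s4.png

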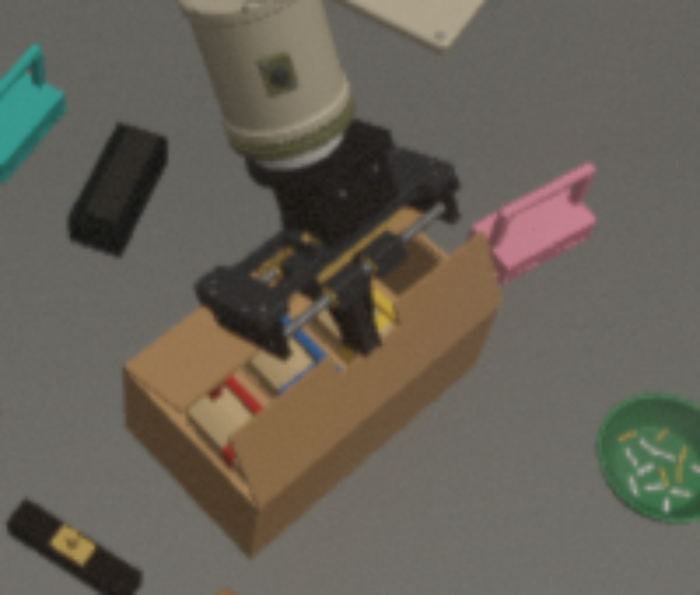

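```bash
python3 - <<'E'
from h import *
plan([(c2w([0,.061,.138]),CY,.5),(c2w([0,.085,.143]),CY,.5),(c2w([0,.1,.136]),CY,.5),(c2w([0,.109,.127]),CY,.5),(c2w([0,.1,.18]),CY,.5),(c2w([0,.0,.2]),CY,.0)])
E
```

```text
sh [0.0118, -0.0004, 0.0143] rv [0.001, -0.002, 0.002] rows>=0.4 tcp [0.511 0.223 0.199]
sh [0.0352, -0.0003, 0.0214] rv [0.001, -0.002, 0.002] rows>=0.6 tcp [0.516 0.246 0.204]
sh [0.045, -0.0003, 0.0348] rv [0.001, -0.002, 0.002] rows>=0.4 tcp [0.52  0.261 0.197]
sh [0.0486, -0.0003, 0.047] rv [0.001, -0.002, 0.002] rows>=0.3 tcp [0.522 0.27  0.188]
sh [0.0662, -0.0003, -0.0038] rv [0.001, -0.002, 0.002] rows>=1.3 tcp [0.52  0.261 0.241]
sh [0.0217, -0.0003, -0.0608] rv [0.001, -0.502, 0.002] rows>=4.0 tcp [0.504 0.196 0.27 ]
```

arm_command:
  commands:
    - [0,[0.006,0,0.007],[0,0,0]]
    - [0,[0.012,0,0.014],[0,0,0]]
    - [0,[0.023,0,0.018],[0,0,0]]
    - [0,[0.035,0,0.021],[0,0,0]]
    - [0,[0.04,0,0.028],[0,0,0]]
    - [0,[0.045,0,0.035],[0,0,0]]
    - [0,[0.049,0,0.047],[0,0,0]]
    - [0,[0.049,0,0.047],[0,0,0]]
    - [0,[0.057,0,0.02],[0,0,0]]
    - [0,[0.066,0,-0.004],[0,0,0]]

```text
time: 4.82
ee_pos: [0.519, 0.2588, 0.2379]
eef_rot: [0.763, 0.598, 0.192, -0.153]
ft_force: [0.4, -0.2, 0.6]
width: 0.0002
```

```bash
python3 - <<'E'
from h import *
where(); snap("scene","pics/scene5.png")
plan([(c2w([0,.02,.2]),CY,.0),(c2w([0,.005,.18]),CY,-.5),(c2w([0,.002,.105]),CY,-.5)])
a=cv2.imread("pics/scene5.png");cv2.imwrite("pics/s5.png",cv2.resize(a[130:300,200:400],None,fx=3.5,fy=3.5))
E
```

```text
t 4.82 tip carton [-0.0007  0.0974  0.1763] tip world [0.5267 0.2912 0.1763] yaw -0.24 tilt 0.496 w 0.0002 F [ 0.4 -0.2  0.6] j [-0.79  0.14  0.48  1.91 -0.62  0.93 -0.23]
sh [-0.0268, -0.002, -0.0438] rv [0.003, -0.502, -0.002] rows>=4.0 tcp [0.509 0.216 0.27 ]
sh [-0.0243, -0.0021, -0.0098] rv [0.002, -1.002, -0.003] rows>=4.0 tcp [0.513 0.234 0.241]
sh [-0.063, -0.0023, 0.0545] rv [0.002, -1.002, -0.003] rows>=1.8 tcp [0.513 0.231 0.166]
```

View pics/s5.png

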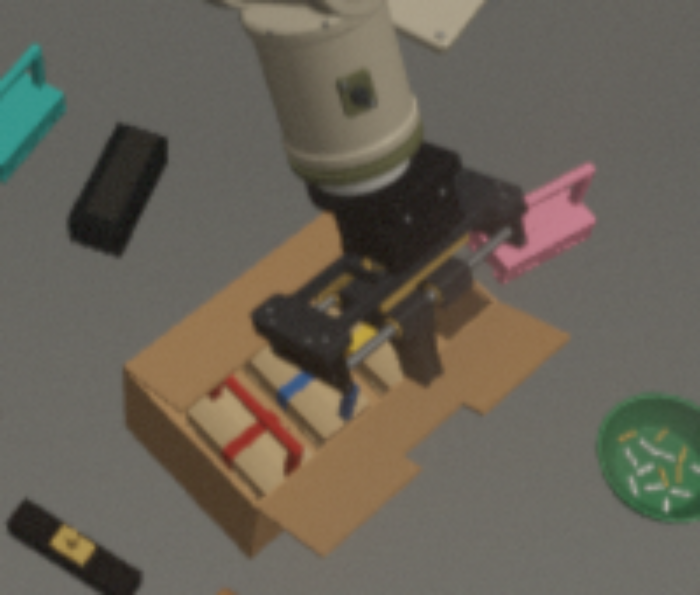

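arm_command:
  commands:
    - [0,[-0.007,0,-0.012],[0,-0.12,0]]
    - [0,[-0.014,0,-0.023],[0,-0.24,0]]
    - [0,[-0.021,-0.001,-0.034],[0,-0.36,0]]
    - [0,[-0.027,-0.002,-0.044],[0,-0.48,0]]
    - [0,[-0.027,-0.002,-0.038],[0,-0.6,0]]
    - [0,[-0.026,-0.002,-0.03],[0,-0.72,0]]
    - [0,[-0.025,-0.002,-0.022],[0,-0.84,0]]
    - [0,[-0.024,-0.002,-0.01],[0,-0.96,0]]
    - [0,[-0.024,-0.002,-0.01],[0,-1.0,0]]
    - [0,[-0.024,-0.002,-0.01],[0,-1.0,0]]

```text
time: 5.7
ee_pos: [0.5109, 0.237, 0.234]
eef_rot: [0.76, 0.599, -0.198, 0.154]
ft_force: [0.6, -0.1, 0.1]
width: 0.0006
```

```bash
python3 - <<'E'
from h import *
where()
plan([(c2w([0,-y,z]),CY,-.5) for y,z in ((-.004,.105),(.008,.11),(.02,.125),(.032,.14),(.046,.142),(.061,.138),(.085,.143),(.1,.136),(.109,.127),(.09,.18))])
E
```

```text
t 5.7 tip carton [-0.0032  0.007   0.1728] tip world [0.5028 0.204  0.1728] yaw -0.236 tilt -0.506 w 0.0006 F [ 0.6 -0.1  0.1] j [-1.03  0.5   0.5   1.51  0.12  1.56 -0.8 ]
sh [0.0298, 0.0033, 0.0608] rv [-0.001, 0.006, 0.005] rows>=1.6 tcp [0.513 0.233 0.166]
sh [0.0168, 0.0033, 0.0622] rv [-0.001, 0.006, 0.005] rows>=0.3 tcp [0.51  0.221 0.171]
sh [-0.0009, 0.0032, 0.0549] rv [-0.001, 0.006, 0.005] rows>=0.5 tcp [0.507 0.21  0.186]
sh [-0.0187, 0.0031, 0.0476] rv [-0.001, 0.006, 0.005] rows>=0.5 tcp [0.505 0.198 0.201]
sh [-0.0319, 0.003, 0.0527] rv [-0.001, 0.006, 0.005] rows>=0.3 tcp [0.501 0.184 0.203]
sh [-0.0431, 0.003, 0.0634] rv [-0.001, 0.006, 0.005] rows>=0.4 tcp [0.498 0.17  0.199]
sh [-0.0665, 0.0028, 0.0707] rv [-0.001, 0.006, 0.005] rows>=0.6 tcp [0.492 0.146 0.204]
sh [-0.0762, 0.0028, 0.0841] rv [-0.001, 0.006, 0.005] rows>=0.4 tcp [0.488 0.132 0.197]
sh [-0.0797, 0.0028, 0.0963] rv [-0.001, 0.006, 0.005] rows>=0.3 tcp [0.486 0.123 0.188]
sh [-0.0888, 0.0027, 0.0408] rv [-0.001, 0.006, 0.005] rows>=1.4 tcp [0.491 0.142 0.241]
```

arm_command:
  commands:
    - [0,[0.015,0.003,0.03],[0,0,0]]
    - [0,[0.03,0.003,0.06],[0,0,0]]
    - [0,[0.03,0.003,0.06],[0,0,0]]
    - [0,[0.017,0.003,0.062],[0,0,0]]
    - [0,[0.008,0.003,0.059],[0,0,0]]
    - [0,[-0.001,0.003,0.055],[0,0,0]]
    - [0,[-0.01,0.003,0.051],[0,0,0]]
    - [0,[-0.019,0.003,0.048],[0,0,0]]
    - [0,[-0.032,0.003,0.053],[0,0,0]]
    - [0,[-0.032,0.003,0.053],[0,0,0]]

```text
time: 6.53
ee_pos: [0.5025, 0.1802, 0.2083]
eef_rot: [0.763, 0.597, -0.194, 0.153]
ft_force: [0.3, -0.0, 0.3]
width: 0.0006
```

```bash
python3 - <<'E'
from h import *
where()
plan([(c2w([0,-y,z]),CY,-.5) for y,z in ((.061,.138),(.085,.143),(.1,.136),(.109,.127),(.09,.18))])
E
```

```text
t 6.53 tip carton [ 0.0022 -0.0496  0.1468] tip world [0.4946 0.1477 0.1468] yaw -0.243 tilt -0.498 w 0.0006 F [ 0.3 -0.   0.3] j [-1.01  0.44  0.52  1.64  0.15  1.45 -0.78]
sh [-0.0057, -0.0022, 0.0132] rv [0.0, -0.002, -0.003] rows>=0.3 tcp [0.498 0.17  0.199]
sh [-0.0292, -0.0021, 0.0203] rv [0.0, -0.002, -0.003] rows>=0.6 tcp [0.492 0.146 0.204]
sh [-0.039, -0.0021, 0.0336] rv [0.0, -0.002, -0.003] rows>=0.4 tcp [0.488 0.132 0.197]
sh [-0.0426, -0.0021, 0.0458] rv [0.0, -0.002, -0.003] rows>=0.3 tcp [0.486 0.123 0.188]
sh [-0.0513, -0.0021, -0.0099] rv [0.0, -0.002, -0.003] rows>=1.4 tcp [0.491 0.142 0.241]
```

arm_command:
  commands:
    - [0,[-0.006,-0.002,0.013],[0,0,0]]
    - [0,[-0.018,-0.002,0.017],[0,0,0]]
    - [0,[-0.029,-0.002,0.02],[0,0,0]]
    - [0,[-0.034,-0.002,0.027],[0,0,0]]
    - [0,[-0.039,-0.002,0.034],[0,0,0]]
    - [0,[-0.043,-0.002,0.046],[0,0,0]]
    - [0,[-0.043,-0.002,0.046],[0,0,0]]
    - [0,[-0.047,-0.002,0.02],[0,0,0]]
    - [0,[-0.051,-0.002,-0.01],[0,0,0]]
    - [0,[-0.051,-0.002,-0.03],[0,0,0]]

```text
time: 7.37
ee_pos: [0.4934, 0.1543, 0.2588]
eef_rot: [0.762, 0.598, -0.194, 0.153]
ft_force: [0.4, 0.4, 0.0]
width: 0.0005
```

```bash
python3 - <<'E'
from h import *
where(); snap("scene","pics/scene6.png"); snap("top","pics/top6.png")
plan([(c2w([0,-.15,.24]),CY,0.)])
E
```

```text
t 7.37 tip carton [-0.0005 -0.077   0.1973] tip world [0.4855 0.1217 0.1973] yaw -0.24 tilt -0.499 w 0.0005 F [0.4 0.4 0. ] j [-1.02  0.34  0.55  1.65  0.2   1.53 -0.75]
sh [-0.1194, -0.0, 0.0067] rv [0.003, 0.496, 0.002] rows>=4.0 tcp [0.469 0.051 0.31 ]
```

View pics/scene6.png

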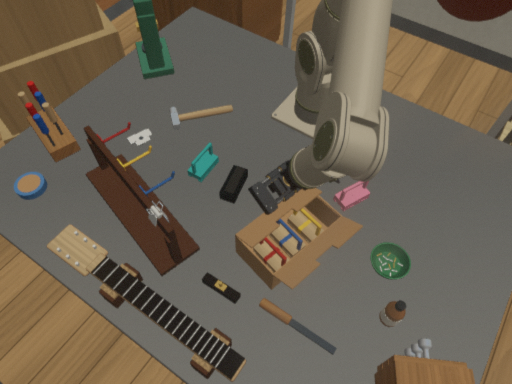

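arm_command:
  commands:
    - [40,[-0.02,0,0],[0,0.1,0]]
    - [40,[-0.04,0,0.0],[0,0.2,0]]
    - [40,[-0.06,0,0],[0,0.3,0]]
    - [40,[-0.09,0,0],[0,0.4,0]]
    - [40,[-0.12,0,0.007],[0.003,0.496,0.002]]
    - [40,[-0.12,0,0.007],[0.003,0.496,0.002]]
    - [40,[-0.12,0,0.007],[0.003,0.496,0.002]]
    - [40,[-0.12,0,0.007],[0.003,0.496,0.002]]
    - [40,[-0.12,0,0.007],[0.003,0.496,0.002]]
    - [40,[-0.12,0,0.007],[0.003,0.496,0.002]]

```text
time: 8.3
ee_pos: [0.4671, 0.0494, 0.3074]
eef_rot: [0.787, 0.617, -0.003, 0.0]
ft_force: [0.5, -0.7, -0.3]
width: 0.0345
```

```bash
python3 - <<'E'
from h import *
where(); snap("top","pics/top7.png");c=snap("wrist","pics/wrist7.png")
a=cv2.imread("pics/top7.png");cv2.imwrite("pics/t7.png",cv2.resize(a[140:270,140:290],None,fx=5,fy=5,interpolation=cv2.INTER_CUBIC)[:600])
E
```

```text
t 8.3 tip carton [-0.0013 -0.152   0.2374] tip world [0.4668 0.049  0.2374] yaw -0.24 tilt -0.006 w 0.0345 F [ 0.5 -0.7 -0.3] j [-0.86 -0.06  0.64  1.86  0.04  1.34 -0.47]
```

View pics/t7.png

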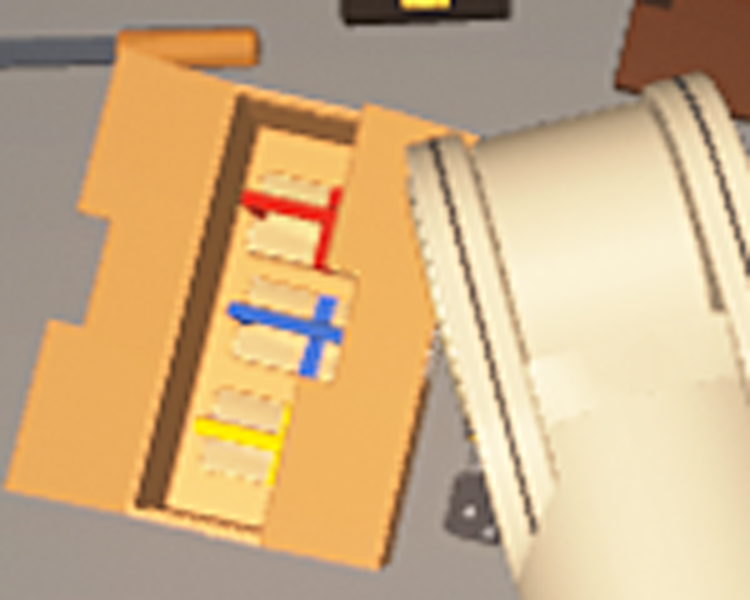

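View pics/wrist7.png

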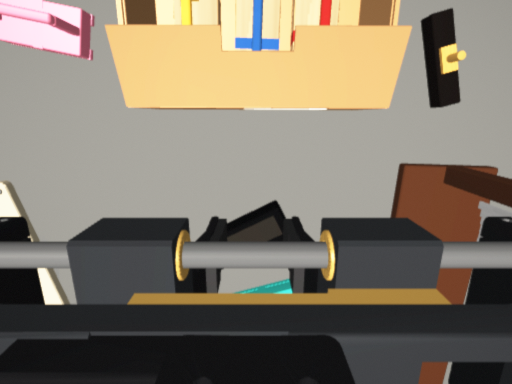

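```bash
python3 - <<'E'
from h import *
c=snap("wrist")
for p in ((109,28),(409,28)):
    best=[]
    for a in np.linspace(.1,2.7,261):
        q=w2c(pt(c,*p,.104+.07*np.sin(a))); best.append((abs(q[1]+(.073-.07*np.cos(a))),a,q))
    print(sorted(best,key=lambda t:t[0])[:2])
for a in (.4,.8,1.2,1.6): print(a,[proj(c,c2w([x,-.073+.07*np.cos(a),.104+.07*np.sin(a)])).round() for x in (-.13,.13)], proj(c,c2w([.13,-.075,.104])).round())
t=snap("top")
for a in (.4,.8,1.2,1.6): print(a,[((proj(t,c2w([x,-.073+.07*np.cos(a),.104+.07*np.sin(a)]))-[140,140])*5).round() for x in (-.13,.13)])
E
```

```text
[(np.float64(6.222580587390142e-05), np.float64(0.55), array([-0.12221723, -0.01326106,  0.14058811])), (np.float64(0.00014120635684621366), np.float64(0.54), array([-0.12249634, -0.0131016 ,  0.13998952]))]
[(np.float64(0.00010478304531805725), np.float64(0.5700000000000001), array([ 0.12413131, -0.01417171,  0.14177424])), (np.float64(0.00012076538282284645), np.float64(0.58), array([ 0.12384591, -0.01432685,  0.14236168]))]
0.4 [array([105.,  25.]), array([410.,  24.])] [387. 107.]
0.8 [array([92., 38.]), array([423.,  38.])] [387. 107.]
1.2 [array([86., 67.]), array([430.,  67.])] [387. 107.]
1.6 [array([ 88., 105.]), array([428., 104.])] [387. 107.]
0.4 [array([259., 543.]), array([363., 100.])]
0.8 [array([281., 550.]), array([387.,  96.])]
1.2 [array([320., 560.]), array([426.,  99.])]
1.6 [array([369., 571.]), array([474., 108.])]
```

The right flap is still at about 0.4 rad. My finger lagged behind the commands and slid over it. I'll repeat the push deeper and slower.

```bash
python3 - <<'E'
from h import *
plan([(c2w([0,-.03,.235]),CY,-.25),(c2w([0,0.006,.18]),CY,-.5)])
E
```

```text
sh [0.1397, 0.0006, 0.0044] rv [-0.003, -0.245, -0.001] rows>=3.4 tcp [0.501 0.184 0.303]
sh [0.1922, 0.0007, 0.0655] rv [-0.003, -0.495, -0.001] rows>=2.0 tcp [0.514 0.235 0.241]
```

arm_command:
  commands:
    - [0,[0.035,0,0],[0,-0.06,0]]
    - [0,[0.07,0,0],[0,-0.12,0]]
    - [0,[0.105,0,0],[0,-0.18,0]]
    - [0,[0.14,0,0.004],[0,-0.245,0]]
    - [0,[0.155,0,0.02],[0,-0.33,0]]
    - [0,[0.17,0,0.035],[0,-0.41,0]]
    - [0,[0.18,0.001,0.05],[0,-0.46,0]]
    - [0,[0.192,0.001,0.065],[0,-0.495,0]]
    - [0,[0.192,0.001,0.065],[0,-0.495,0]]
    - [0,[0.192,0.001,0.065],[0,-0.495,0]]

```text
time: 9.33
ee_pos: [0.5137, 0.2346, 0.2415]
eef_rot: [0.762, 0.598, -0.196, 0.151]
ft_force: [-0.1, -0.4, 0.3]
width: 0.0009
```

```bash
python3 - <<'E'
from h import *
where()
plan([(c2w([0,-y,z]),CY,-.5) for y,z in ((-.006,.1),(.01,.102),(.02,.106),(.03,.115),(.04,.125),(.052,.132))])
E
```

```text
t 9.33 tip carton [-1.0e-04  5.8e-03  1.8e-01] tip world [0.5055 0.202  0.18  ] yaw -0.241 tilt -0.501 w 0.0009 F [-0.1 -0.4  0.3] j [-1.03  0.49  0.51  1.5   0.12  1.57 -0.79]
sh [0.0386, 0.0001, 0.0701] rv [-0.004, 0.001, 0.001] rows>=1.9 tcp [0.514 0.235 0.161]
sh [0.0236, 0.0001, 0.076] rv [-0.004, 0.001, 0.001] rows>=0.4 tcp [0.51  0.219 0.163]
sh [0.0129, 0.0001, 0.0773] rv [-0.004, 0.001, 0.001] rows>=0.3 tcp [0.507 0.21  0.167]
sh [-0.0002, 0.0001, 0.0742] rv [-0.004, 0.001, 0.001] rows>=0.3 tcp [0.505 0.2   0.176]
sh [-0.0138, 0.0001, 0.0702] rv [-0.004, 0.001, 0.001] rows>=0.3 tcp [0.503 0.19  0.186]
sh [-0.0277, 0.0, 0.0699] rv [-0.004, 0.001, 0.001] rows>=0.3 tcp [0.5   0.178 0.193]
```

arm_command:
  commands:
    - [0,[0.019,0,0.035],[0,0,0]]
    - [0,[0.039,0,0.07],[0,0,0]]
    - [0,[0.039,0,0.07],[0,0,0]]
    - [0,[0.039,0,0.07],[0,0,0]]
    - [0,[0.039,0,0.07],[0,0,0]]
    - [0,[0.032,0,0.073],[0,0,0]]
    - [0,[0.024,0,0.076],[0,0,0]]
    - [0,[0.013,0,0.077],[0,0,0]]
    - [0,[0.006,0,0.076],[0,0,0]]
    - [0,[0,0,0.074],[0,0,0]]

```text
time: 10.17
ee_pos: [0.5055, 0.1986, 0.1788]
eef_rot: [0.763, 0.597, -0.194, 0.151]
ft_force: [1.1, 0.5, 1.7]
width: 0.0003
```

arm_command:
  commands:
    - [0,[-0.007,0,-0.002],[0,0,0]]
    - [0,[-0.014,0,-0.004],[0,0,0]]
    - [0,[-0.021,0,-0.004],[0,0,0]]
    - [0,[-0.028,0,-0.004],[0,0,0]]
    - [0,[-0.028,0,-0.004],[0,0,0]]
    - [0,[-0.028,0,-0.004],[0,0,0]]
    - [0,[-0.028,0,-0.004],[0,0,0]]
    - [0,[-0.028,0,-0.004],[0,0,0]]
    - [0,[-0.028,0,-0.004],[0,0,0]]
    - [0,[-0.028,0,-0.004],[0,0,0]]

```text
time: 11.0
ee_pos: [0.5, 0.1778, 0.1943]
eef_rot: [0.763, 0.598, -0.195, 0.151]
ft_force: [-0.0, -0.3, 0.6]
width: 0.0005
```

```bash
python3 - <<'E'
from h import *
where();snap("scene","pics/s8.png");
a=cv2.imread("pics/s8.png");cv2.imwrite("pics/s8c.png",cv2.resize(a[130:300,200:400],None,fx=3.5,fy=3.5))
plan([(c2w([0,-y,z]),CY,-.5) for y,z in ((.063,.136),(.085,.143),(.1,.136),(.109,.127),(.1,.18))])
E
```

```text
t 11.0 tip carton [ 1.000e-04 -5.260e-02  1.328e-01] tip world [0.4918 0.1453 0.1328] yaw -0.242 tilt -0.499 w 0.0005 F [-0.  -0.3  0.6] j [-1.01  0.45  0.52  1.66  0.14  1.43 -0.78]
sh [-0.0106, -0.0003, 0.0022] rv [-0.003, -0.001, -0.001] rows>=0.3 tcp [0.497 0.168 0.197]
sh [-0.0332, -0.0003, 0.0066] rv [-0.003, -0.001, -0.001] rows>=0.6 tcp [0.492 0.146 0.204]
sh [-0.0431, -0.0002, 0.0199] rv [-0.003, -0.001, -0.001] rows>=0.4 tcp [0.488 0.132 0.197]
sh [-0.0467, -0.0002, 0.0321] rv [-0.003, -0.001, -0.001] rows>=0.3 tcp [0.486 0.123 0.188]
sh [-0.0641, -0.0004, -0.0187] rv [-0.003, -0.001, -0.001] rows>=1.3 tcp [0.488 0.132 0.241]
```

View pics/s8c.png

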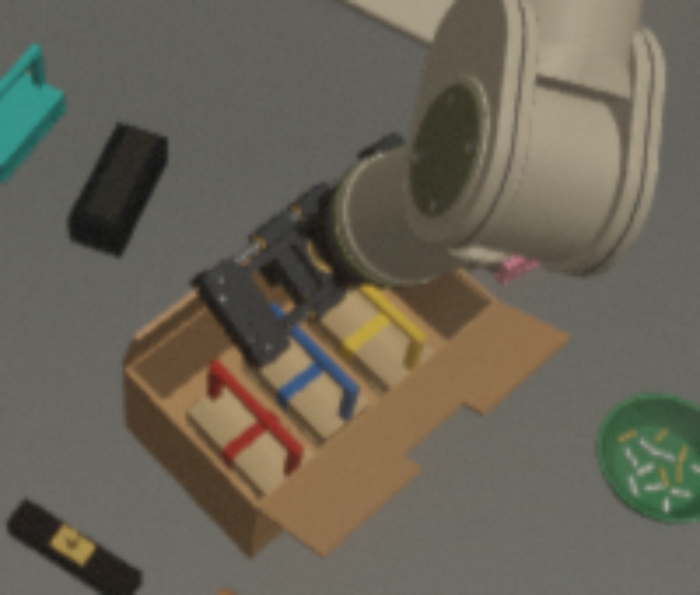

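The right flap is now past upright. Next I push it to the stop and then retreat.

arm_command:
  commands:
    - [0,[-0.011,0,0.002],[0,0,0]]
    - [0,[-0.022,0,0.004],[0,0,0]]
    - [0,[-0.033,0,0.007],[0,0,0]]
    - [0,[-0.038,0,0.013],[0,0,0]]
    - [0,[-0.043,0,0.02],[0,0,0]]
    - [0,[-0.047,0,0.032],[0,0,0]]
    - [0,[-0.047,0,0.032],[0,0,0]]
    - [0,[-0.047,0,0.032],[0,0,0]]
    - [0,[-0.056,0,0.005],[0,0,0]]
    - [0,[-0.064,0,-0.04],[0,0,0]]

```text
time: 11.88
ee_pos: [0.4895, 0.139, 0.2549]
eef_rot: [0.763, 0.597, -0.198, 0.151]
ft_force: [1.0, 0.5, 0.3]
width: 0.0003
```

```bash
python3 - <<'E'
from h import *
where()
plan([(c2w([0,-.17,.25]),CY,0.)])
E
```

```text
t 11.88 tip carton [-0.0011 -0.093   0.1936] tip world [0.481  0.1063 0.1936] yaw -0.244 tilt -0.504 w 0.0003 F [1.  0.5 0.3] j [-1.01  0.33  0.56  1.68  0.2   1.52 -0.74]
sh [-0.1284, 0.0007, -0.0036] rv [-0.007, 0.504, -0.002] rows>=4.0 tcp [0.464 0.031 0.32 ]
```

arm_command:
  commands:
    - [45,[-0.02,0,-0.003],[0,0.1,0]]
    - [45,[-0.04,0,-0.003],[0,0.2,0]]
    - [45,[-0.06,0,-0.003],[0,0.3,0]]
    - [45,[-0.09,0,-0.003],[0,0.4,0]]
    - [45,[-0.128,0.001,-0.003],[-0.007,0.504,-0.002]]
    - [45,[-0.128,0.001,-0.003],[-0.007,0.504,-0.002]]
    - [45,[-0.128,0.001,-0.003],[-0.007,0.504,-0.002]]
    - [45,[-0.128,0.001,-0.003],[-0.007,0.504,-0.002]]
    - [45,[-0.128,0.001,-0.003],[-0.007,0.504,-0.002]]
    - [45,[-0.128,0.001,-0.003],[-0.007,0.504,-0.002]]

```text
time: 12.72
ee_pos: [0.4654, 0.0339, 0.3194]
eef_rot: [0.785, 0.619, 0.002, 0.0]
ft_force: [-0.4, -0.3, 1.0]
width: 0.0389
```

```bash
python3 - <<'E'
from h import *
where(); snap("top","pics/top9.png");c=snap("wrist","pics/wrist9.png")
a=cv2.imread("pics/top9.png");cv2.imwrite("pics/t9.png",cv2.resize(a[140:260,140:290],None,fx=5,fy=5,interpolation=cv2.INTER_CUBIC))
E
```

```text
t 12.72 tip carton [ 0.0011 -0.1669  0.2494] tip world [0.4656 0.0341 0.2494] yaw -0.236 tilt 0.003 w 0.0389 F [-0.4 -0.3  1. ] j [-0.86 -0.09  0.66  1.85  0.05  1.36 -0.45]
```

View pics/t9.png

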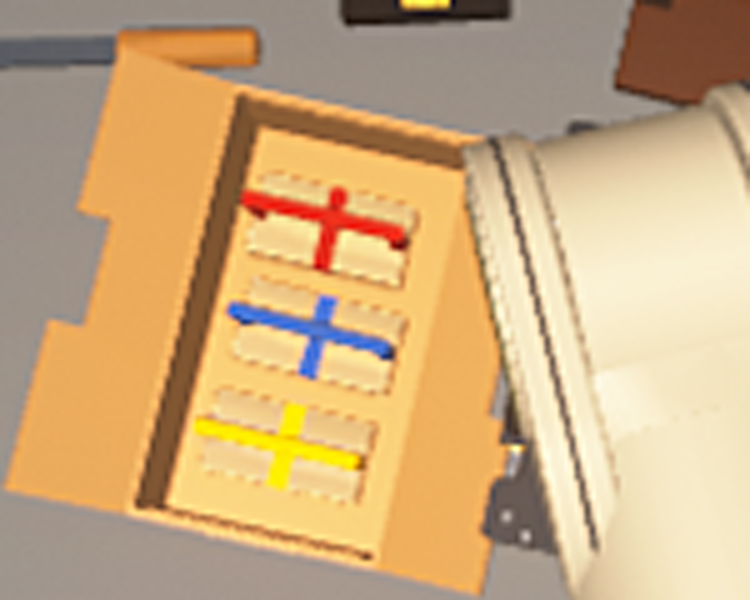

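View pics/wrist9.png

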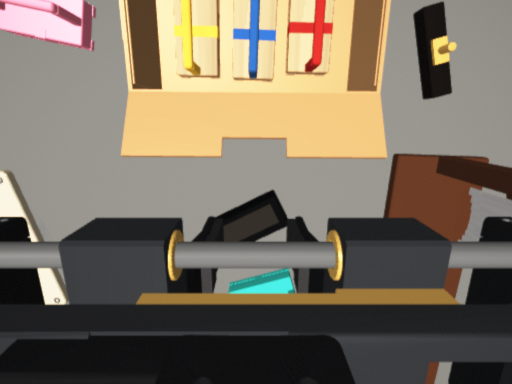

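```bash
python3 - <<'E'
from h import *
c=snap("top"); im=c["pixels"].astype(np.float32)
hsv=cv2.cvtColor(c["pixels"],cv2.COLOR_RGB2HSV)
reg=np.zeros(hsv.shape[:2],np.uint8); reg[162:246,170:226]=1
for n,lo,hi in (("red",(0,180,120),(6,255,255)),("blue",(105,120,80),(125,255,255)),("yellow",(24,180,120),(32,255,255))):
    m=cv2.inRange(hsv,lo,hi)//255*reg
    ys,xs=np.nonzero(m)
    # stripe at z=.032; bar at .084: take carton coords at .084 & filter on |x - med|
    P=np.array([w2c(pt(c,x,y,.084)) for x,y in zip(xs,ys)])
    xm=np.median(P[:,0]); k=abs(P[:,0]-xm)<.008; Q=P[k]
    print(n,len(P),"carton x",Q[:,0].mean().round(4),"y range",Q[:,1].min().round(4),Q[:,1].max().round(4),"slope",np.polyfit(Q[:,1],Q[:,0],1).round(3))
E
```

```text
red 140 carton x 0.0654 y range -0.0431 0.0575 slope [0.012 0.065]
blue 112 carton x -0.0025 y range -0.0497 0.047 slope [ 0.04  -0.003]
yellow 148 carton x -0.0726 y range -0.0441 0.0512 slope [ 0.018 -0.073]
```

```bash
cat >> h.py <<'E'
BAR=dict(red=(.0655,.006),blue=(-.0025,-.001),yellow=(-.0726,.0035))
ROD=dict(blue=(.6311,-.1393),yellow=(.600,-.2494),red=(.5701,-.359))
GO=-.022
def barw(n,z): return c2w([BAR[n][0],BAR[n][1]+GO,z])
def rodw(n,out,z,dy=0):
    # out: hook -x distance further than mid-rod; z: bar underside
    return np.array([*ROD[n],0])+Rz(SY)@np.array([-out,GO+dy,0])+[0,0,z+.005-.019]
E
python3 - <<'E'
from h import *
where()
plan([(barw("red",.16),CY,0),(barw("red",.06),CY,0)])
E
```

```text
t 12.87 tip carton [ 0.0013 -0.1674  0.2496] tip world [0.4657 0.0334 0.2496] yaw -0.237 tilt 0.004 w 0.0388 F [-0. -0. -1.] j [-0.86 -0.09  0.66  1.85  0.05  1.36 -0.45]
sh [0.1512, 0.0645, 0.0904] rv [0.003, -0.004, 0.003] rows>=4.5 tcp [0.564 0.165 0.23 ]
sh [0.1508, 0.0642, 0.1904] rv [0.003, -0.004, 0.003] rows>=2.4 tcp [0.564 0.165 0.13 ]
```

arm_command:
  commands:
    - [45,[0.03,0.013,0.0],[0,0,0]]
    - [45,[0.06,0.026,0.01],[0,0,0]]
    - [45,[0.09,0.04,0.03],[0,0,0]]
    - [45,[0.12,0.053,0.06],[0,0,0]]
    - [45,[0.151,0.0643,0.09],[0.003,-0.004,0.003]]
    - [45,[0.151,0.0643,0.09],[0.003,-0.004,0.003]]
    - [45,[0.151,0.0643,0.09],[0.003,-0.004,0.003]]
    - [45,[0.151,0.0643,0.12],[0.003,-0.004,0.003]]
    - [45,[0.151,0.0643,0.14],[0.003,-0.004,0.003]]
    - [45,[0.151,0.0643,0.15],[0.003,-0.004,0.003]]

```text
time: 13.7
ee_pos: [0.5636, 0.1634, 0.1701]
eef_rot: [0.788, 0.616, 0.0, -0.0]
ft_force: [0.1, -0.7, 0.2]
width: 0.0388
```

```bash
python3 - <<'E'
from h import *
where(); snap("wrist","pics/wrist10.png")
plan([(barw("red",.06),CY,0)])
E
```

```text
t 13.7 tip carton [ 0.0655 -0.0179  0.1001] tip world [0.5636 0.1634 0.1001] yaw -0.243 tilt 0.0 w 0.0388 F [ 0.1 -0.7  0.2] j [-0.85  0.39  0.6   1.74 -0.25  1.09 -0.41]
sh [0.002, 0.0004, 0.0392] rv [-0.001, 0.0, -0.003] rows>=0.9 tcp [0.564 0.165 0.13 ]
```

View pics/wrist10.png

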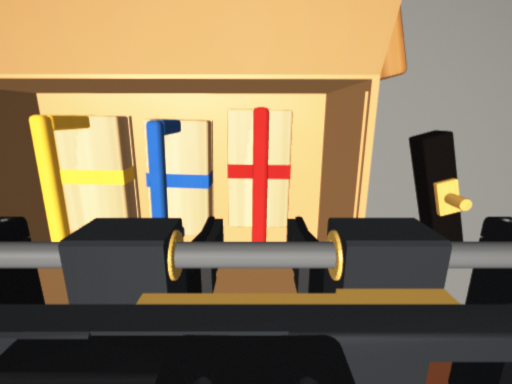

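The red bar at column 260 lies midway between the fingers (columns 212 and 302). I'll go down and grip.

arm_command:
  commands:
    - [45,[0.002,0,0.02],[0,0,0]]
    - [45,[0.002,0,0.039],[0,0,0]]
    - [45,[0.002,0,0.039],[0,0,0]]
    - [45,[0.002,0,0.039],[0,0,0]]
    - [0,[0.002,0,0.039],[0,0,0]]
    - [0,[0.002,0,0.039],[0,0,0]]
    - [0,[0.002,0,0.039],[0,0,0]]
    - [0,[0.002,0,0.039],[0,0,0]]
    - [0,[0.002,0,0.039],[0,0,0]]
    - [0,[0.002,0,0.039],[0,0,0]]
  squeeze: 40

```text
time: 14.58
ee_pos: [0.5651, 0.1665, 0.1326]
eef_rot: [0.787, 0.617, 0.001, -0.0]
ft_force: [0.5, -0.5, -0.9]
width: 0.0094
```

```bash
python3 - <<'E'
from h import *
where()
plan([(barw("red",.235),CY,0),(rodw("red",.11,.236),SY,0),(rodw("red",.11,.194),SY,0)])
E
```

```text
t 14.58 tip carton [ 0.0664 -0.0144  0.0626] tip world [0.5652 0.1666 0.0626] yaw -0.242 tilt 0.002 w 0.0094 F [ 0.5 -0.5 -0.9] j [-0.84  0.44  0.58  1.76 -0.28  1.02 -0.39]
sh [-0.0012, -0.0005, -0.1724] rv [0.001, -0.002, -0.002] rows>=4.1 tcp [0.564 0.165 0.305]
sh [-0.5268, 0.0202, -0.1603] rv [0.001, -0.002, 0.036] rows>=12.6 tcp [ 0.458 -0.35   0.292]
sh [-0.5268, 0.0201, -0.1183] rv [0.001, -0.002, 0.036] rows>=1.0 tcp [ 0.458 -0.35   0.25 ]
```

arm_command:
  commands:
    - [0,[0,0,-0.01],[0,0,0]]
    - [0,[0,0,-0.025],[0,0,0]]
    - [0,[0,0,-0.05],[0,0,0]]
    - [0,[0,0,-0.08],[0,0,0]]
    - [0,[0,0,-0.11],[0,0,0]]
    - [0,[0,0,-0.14],[0,0,0]]
    - [0,[-0.005,0,-0.172],[0,0,0]]
    - [0,[-0.02,0,-0.172],[0,0,0]]
    - [0,[-0.05,0.002,-0.172],[0,0,0]]
    - [0,[-0.08,0.004,-0.172],[0,0,0]]

```text
time: 15.42
ee_pos: [0.5489, 0.0873, 0.3046]
eef_rot: [0.787, 0.617, 0.001, -0.0]
ft_force: [0.6, -0.3, -1.6]
width: 0.0097
```

```bash
python3 - <<'E'
from h import *
where(); snap("scene","pics/s11.png")
plan([(rodw("red",.11,.2386),SY,0),(rodw("red",.11,.1966),SY,0)])
E
```

```text
t 15.42 tip carton [ 0.0694 -0.0953  0.2346] tip world [0.549  0.0873 0.2346] yaw -0.24 tilt 0.002 w 0.0097 F [ 0.6 -0.3 -1.6] j [-0.84  0.19  0.68  1.66 -0.12  1.33 -0.37]
sh [-0.4379, 0.0183, 0.0105] rv [0.001, 0.001, 0.029] rows>=10.5 tcp [ 0.458 -0.35   0.295]
sh [-0.4378, 0.0183, 0.0525] rv [0.001, 0.001, 0.029] rows>=1.0 tcp [ 0.458 -0.35   0.253]
```

View pics/s11.png

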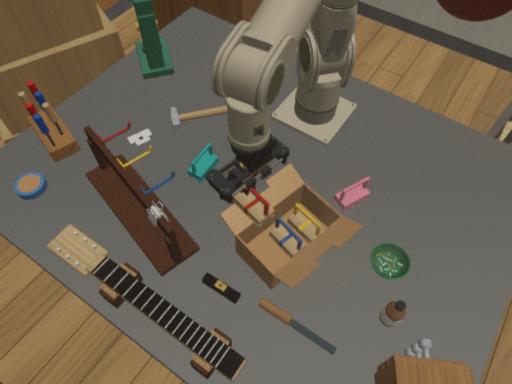

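arm_command:
  commands:
    - [0,[-0.04,0.001,0.0],[0,0,0.003]]
    - [0,[-0.08,0.003,0.0],[0,0,0.006]]
    - [0,[-0.12,0.005,0.0],[0,0,0.009]]
    - [0,[-0.16,0.007,0.002],[0,0,0.012]]
    - [0,[-0.2,0.009,0.003],[0,0,0.015]]
    - [0,[-0.24,0.01,0.004],[0,0,0.018]]
    - [0,[-0.28,0.012,0.005],[0,0,0.02]]
    - [0,[-0.32,0.014,0.006],[0,0,0.023]]
    - [0,[-0.36,0.016,0.008],[0,0,0.026]]
    - [0,[-0.4,0.018,0.0105],[0,0,0.029]]

```text
time: 16.3
ee_pos: [0.4701, -0.3068, 0.2934]
eef_rot: [0.796, 0.605, 0.001, -0.0]
ft_force: [1.3, -0.1, -3.2]
width: 0.0096
```

```bash
python3 - <<'E'
from h import *
where()
plan([(rodw("red",.11,.1966),SY,0)])
E
```

```text
t 16.3 tip carton [ 0.0866 -0.4967  0.2234] tip world [ 0.4702 -0.3066  0.2234] yaw -0.271 tilt 0.002 w 0.0096 F [ 1.3 -0.1 -3.2] j [-0.3   0.26  0.95  1.67 -0.22  1.32  0.42]
sh [-0.0449, 0.0001, 0.0407] rv [0.001, -0.002, 0.007] rows>=1.5 tcp [ 0.458 -0.35   0.253]
```

arm_command:
  commands:
    - [0,[-0.015,0,0.01],[0,0,0]]
    - [0,[-0.03,0,0.02],[0,0,0.007]]
    - [0,[-0.045,0,0.04],[0,0,0.007]]
    - [0,[-0.045,0,0.04],[0,0,0.007]]
    - [0,[-0.045,0,0.04],[0,0,0.007]]
    - [0,[-0.045,0,0.04],[0,0,0.007]]
    - [0,[-0.045,0,0.04],[0,0,0.007]]
    - [0,[-0.045,0,0.04],[0,0,0.007]]
    - [0,[-0.045,0,0.04],[0,0,0.007]]
    - [0,[-0.045,0,0.04],[0,0,0.007]]

```text
time: 17.13
ee_pos: [0.4595, -0.3479, 0.2534]
eef_rot: [0.798, 0.603, 0.001, 0.0]
ft_force: [-0.3, -0.1, -1.8]
width: 0.0096
```

```bash
python3 - <<'E'
from h import *
where(); c=snap("scene","pics/s12.png"); t=snap("top","pics/t12.png"); w=snap("wrist","pics/w12.png")
a=cv2.imread("pics/s12.png");cv2.imwrite("pics/s12c.png",cv2.resize(a[80:250,60:260],None,fx=3.5,fy=3.5))
plan([(rodw("red",.0,.1966),SY,0),(rodw("red",.0,.1706),SY,0)])
E
```

```text
t 17.13 tip carton [ 0.0861 -0.5393  0.1834] tip world [ 0.4596 -0.3479  0.1834] yaw -0.277 tilt 0.002 w 0.0096 F [-0.3 -0.1 -1.8] j [-0.19  0.35  0.94  1.69 -0.29  1.26  0.54]
sh [-0.0021, 0.1096, 0.0007] rv [0.001, -0.002, 0.0] rows>=2.6 tcp [ 0.564 -0.38   0.253]
sh [-0.0021, 0.1096, 0.0267] rv [0.001, -0.002, 0.0] rows>=0.6 tcp [ 0.564 -0.38   0.227]
```

View pics/s12c.png

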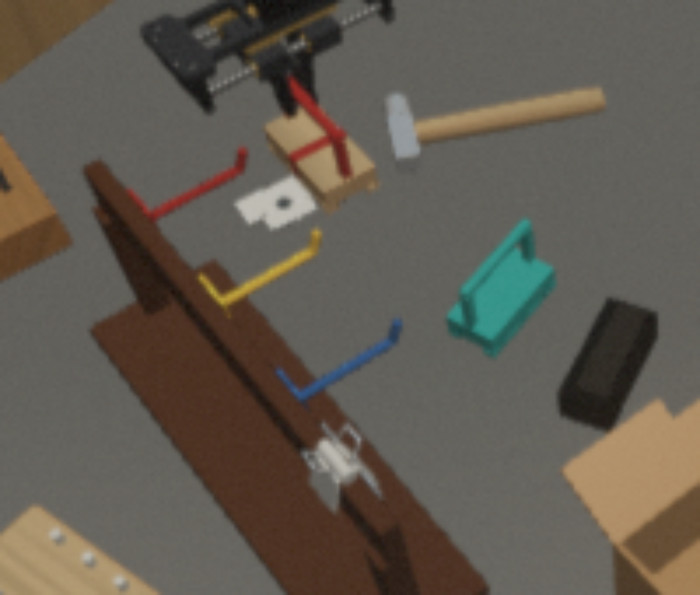

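View pics/w12.png

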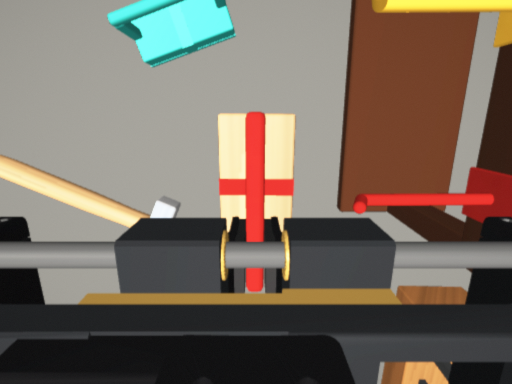

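```bash
python3 - <<'E'
from h import *
c=snap("wrist")
for p,z in (((361,203),.185),((430,200),.169),((485,200),.169),((380,6),.169),((500,5),.169)):
    q=pt(c,*p,z); r=Rz(SY).T@(q-np.array([*ROD["red"],0])); print(p,q.round(4),"rel red rod mid, stand axes",r.round(4))
# bar ends at z=.2 (top)
s=read_state()
for p in ((256,112),(256,290)):
    q=pt(c,*p,.2066);r=Rz(SY).T@(q-np.array([*ROD["red"],0])); print("bar",r.round(4))
E
```

```text
(361, 203) [ 0.5248 -0.3469  0.185 ] rel red rod mid, stand axes [-0.0469 -0.0008  0.185 ]
(430, 200) [ 0.5733 -0.3638  0.169 ] rel red rod mid, stand axes [ 0.0044 -0.0037  0.169 ]
(485, 200) [ 0.6079 -0.3737  0.169 ] rel red rod mid, stand axes [ 0.0404 -0.0038  0.169 ]
(380, 6) [ 0.5604 -0.2437  0.169 ] rel red rod mid, stand axes [-0.041   0.1082  0.169 ]
(500, 5) [ 0.6242 -0.2615  0.169 ] rel red rod mid, stand axes [0.0253 0.1086 0.169 ]
bar [-0.1097  0.0511  0.2066]
bar [-0.1096 -0.0453  0.2066]
```

arm_command:
  commands:
    - [0,[-0.006,0.015,0],[0,0,0]]
    - [0,[-0.006,0.03,0],[0,0,0]]
    - [0,[-0.006,0.045,0],[0,0,0]]
    - [0,[-0.006,0.06,0],[0,0,0]]
    - [0,[-0.006,0.075,0],[0,0,0]]
    - [0,[-0.006,0.09,0],[0,0,0]]
    - [0,[-0.006,0.105,0],[0,0,0]]
    - [0,[-0.006,0.11,0],[0,0,0]]
    - [0,[-0.006,0.11,0],[0,0,0]]
    - [0,[-0.006,0.11,0],[0,0,0]]

```text
time: 18.17
ee_pos: [0.5626, -0.3844, 0.2528]
eef_rot: [0.798, 0.602, 0.0, -0.0]
ft_force: [0.0, -0.6, -2.3]
width: 0.0096
```

```bash
python3 - <<'E'
from h import *
where(); c=snap("scene","pics/s13.png"); w=snap("wrist","pics/w13.png")
a=cv2.imread("pics/s13.png");cv2.imwrite("pics/s13c.png",cv2.resize(a[80:250,60:260],None,fx=3.5,fy=3.5))
E
```

```text
t 18.17 tip carton [ 0.1948 -0.5502  0.1828] tip world [ 0.5626 -0.3843  0.1828] yaw -0.278 tilt 0.001 w 0.0096 F [ 0.  -0.6 -2.3] j [-0.03  0.6   0.85  1.38 -0.45  1.36  0.55]
```

View pics/s13c.png

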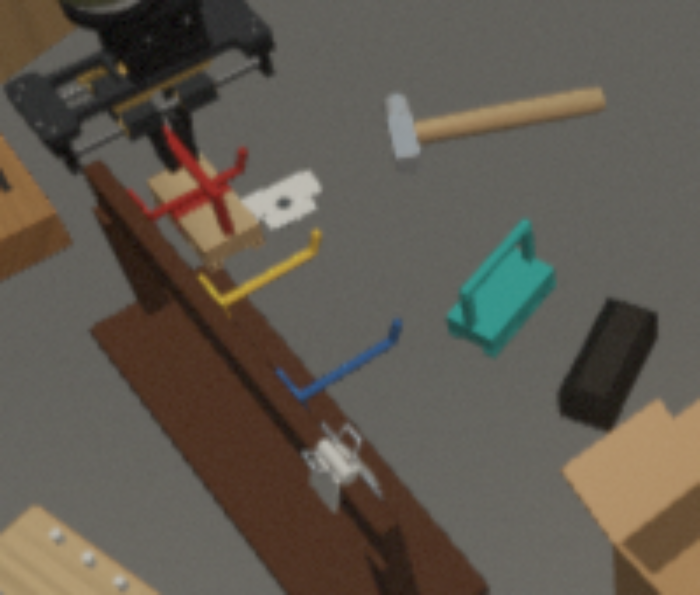

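View pics/w13.png

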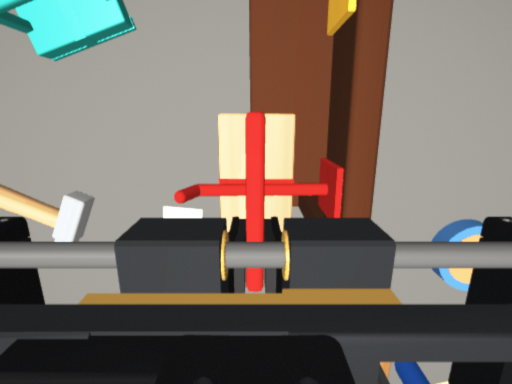

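arm_command:
  commands:
    - [0,[0,0,0.005],[0,0,0]]
    - [0,[0,0,0.01],[0,0,0]]
    - [0,[0,0,0.015],[0,0,0]]
    - [0,[0,0,0.02],[0,0,0]]
    - [0,[0,0,0.023],[0,0,0]]
    - [0,[0,0,0.0245],[0,0,0]]
    - [0,[0,0,0.0255],[0,0,0]]
    - [0,[0,0,0.0255],[0,0,0]]
    - [0,[0,0,0.0255],[0,0,0]]
    - [0,[0,0,0.0255],[0,0,0]]

```text
time: 19.1
ee_pos: [0.5633, -0.3843, 0.2278]
eef_rot: [0.798, 0.602, 0.001, 0.0]
ft_force: [-0.5, -0.4, -2.4]
width: 0.0093
```

```bash
python3 - <<'E'
from h import *
where()
E
```

```text
t 19.1 tip carton [ 0.1956 -0.5499  0.1578] tip world [ 0.5634 -0.3843  0.1578] yaw -0.278 tilt 0.001 w 0.0093 F [-0.5 -0.4 -2.4] j [-0.03  0.62  0.84  1.41 -0.47  1.32  0.56]
```

arm_command:
  commands:
    - [0,[0,0,0.001],[0,0,0]]
    - [0,[0,0,0.001],[0,0,0]]
    - [0,[0,0,0.002],[0,0,0]]
    - [0,[0,0,0.002],[0,0,0]]
    - [0,[0,0,0.002],[0,0,0]]
    - [0,[0,0,0.002],[0,0,0]]
    - [0,[0,0,0.002],[0,0,0]]
    - [0,[0,0,0.002],[0,0,0]]
    - [0,[0,0,0.002],[0,0,0]]
    - [0,[0,0,0.002],[0,0,0]]

```text
time: 19.93
ee_pos: [0.5634, -0.3845, 0.2267]
eef_rot: [0.798, 0.602, 0.001, 0.0]
ft_force: [-1.7, 1.6, 5.4]
width: 0.0095
```

```bash
python3 - <<'E'
from h import *
where()
E
```

```text
t 19.93 tip carton [ 0.1958 -0.5501  0.1567] tip world [ 0.5636 -0.3844  0.1567] yaw -0.278 tilt 0.001 w 0.0095 F [-1.7  1.6  5.4] j [-0.02  0.62  0.84  1.41 -0.47  1.31  0.56]
```

arm_command:
  commands:
    - [25,[0,0,0],[0,0,0]]
    - [25,[0,0,0],[0,0,0]]
    - [25,[0,0,0],[0,0,0]]
    - [25,[0,0,0],[0,0,0]]
    - [25,[0,0,-0.005],[0,0,0]]
    - [25,[0,0,-0.015],[0,0,0]]
    - [25,[0,0,-0.03],[0,0,0]]
    - [25,[0,0,-0.05],[0,0,0]]
    - [25,[0,0,-0.07],[0,0,0]]
    - [25,[0,0,-0.09],[0,0,0]]

```text
time: 20.77
ee_pos: [0.5631, -0.3844, 0.3176]
eef_rot: [0.798, 0.602, 0.001, 0.0]
ft_force: [-0.3, -0.2, -0.1]
width: 0.0216
```

```bash
python3 - <<'E'
from h import *
where(); c=snap("scene","pics/s14.png"); snap("top","pics/t14.png")
a=cv2.imread("pics/s14.png");cv2.imwrite("pics/s14c.png",cv2.resize(a[80:250,60:260],None,fx=3.5,fy=3.5))
plan([(rodw("red",.1,.27),SY,0),(barw("blue",.25)-[.02,.05,0],CY,0)])
E
```

```text
t 20.77 tip carton [ 0.1953 -0.5501  0.2476] tip world [ 0.5632 -0.3844  0.2476] yaw -0.278 tilt 0.001 w 0.0216 F [-0.3 -0.2 -0.1] j [-0.03  0.57  0.88  1.29 -0.43  1.47  0.53]
sh [0.0052, -0.101, -0.0064] rv [0.006, 0.0, -0.0] rows>=2.4 tcp [ 0.468 -0.353  0.326]
sh [0.4665, -0.224, -0.0013] rv [0.006, 0.0, -0.038] rows>=11.5 tcp [0.476 0.125 0.32 ]
```

View pics/s14c.png

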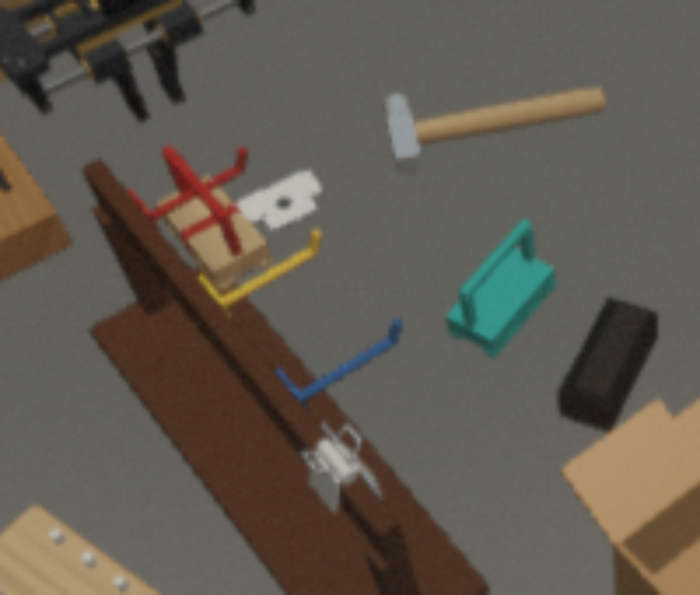

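Red hangs on its hook. Yellow next.

```bash
python3 - <<'E'
from h import *
plan([(barw("yellow",.2),CY,0),(barw("yellow",.1),CY,0)])
E
```

```text
sh [0.5219, -0.289, 0.0483] rv [0.006, 0.0, -0.038] rows>=14.4 tcp [0.429 0.196 0.27 ]
sh [0.5219, -0.2896, 0.1483] rv [0.006, 0.0, -0.038] rows>=2.4 tcp [0.429 0.196 0.17 ]
```

arm_command:
  commands:
    - [45,[0.03,-0.03,0],[0,0,-0.004]]
    - [45,[0.06,-0.055,0],[0,0,-0.008]]
    - [45,[0.095,-0.075,0],[0,0,-0.012]]
    - [45,[0.13,-0.095,0],[0,0,-0.016]]
    - [45,[0.165,-0.115,0],[0,0,-0.02]]
    - [45,[0.2,-0.135,0],[0,0,-0.024]]
    - [45,[0.235,-0.155,0],[0,0,-0.028]]
    - [45,[0.27,-0.175,0],[0,0,-0.032]]
    - [45,[0.305,-0.195,0],[0,0,-0.036]]
    - [45,[0.34,-0.215,0.0],[0,0,-0.038]]

```text
time: 21.7
ee_pos: [0.4487, 0.0031, 0.3166]
eef_rot: [0.787, 0.618, 0.002, -0.0]
ft_force: [0.6, 0.5, 0.4]
width: 0.0388
```

```bash
python3 - <<'E'
from h import *
where()
plan([(barw("yellow",.2),CY,0),(barw("yellow",.1),CY,0)])
E
```

```text
t 21.7 tip carton [-0.0078 -0.2007  0.2466] tip world [0.4489 0.0033 0.2466] yaw -0.24 tilt 0.003 w 0.0388 F [0.6 0.5 0.4] j [-0.85 -0.15  0.69  1.89  0.09  1.36 -0.43]
sh [0.1823, -0.0646, 0.047] rv [0.002, -0.003, 0.0] rows>=4.8 tcp [0.429 0.196 0.27 ]
sh [0.182, -0.0648, 0.147] rv [0.002, -0.003, 0.0] rows>=2.4 tcp [0.429 0.196 0.17 ]
```

arm_command:
  commands:
    - [45,[0.035,-0.013,0.0],[0,0,0]]
    - [45,[0.07,-0.025,0.0],[0,0,0]]
    - [45,[0.105,-0.038,0.01],[0,0,0]]
    - [45,[0.14,-0.05,0.025],[0,0,0]]
    - [45,[0.17,-0.06,0.04],[0,0,0]]
    - [45,[0.182,-0.065,0.06],[0,0,0]]
    - [45,[0.182,-0.065,0.09],[0.002,-0.003,0]]
    - [45,[0.182,-0.065,0.12],[0.002,-0.003,0]]
    - [45,[0.182,-0.065,0.14],[0.002,-0.003,0]]
    - [45,[0.182,-0.065,0.147],[0.002,-0.003,0]]

```text
time: 22.53
ee_pos: [0.4286, 0.1932, 0.1665]
eef_rot: [0.787, 0.617, -0.003, 0.0]
ft_force: [0.8, -0.3, 0.1]
width: 0.0389
```

```bash
python3 - <<'E'
from h import *
where(); snap("wrist","pics/w15.png")
plan([(barw("yellow",.06),CY,0)])
E
```

```text
t 22.53 tip carton [-0.0729 -0.0215  0.0965] tip world [0.4283 0.1929 0.0965] yaw -0.24 tilt -0.005 w 0.0389 F [ 0.8 -0.3  0.1] j [-0.99  0.11  0.5   2.03 -0.06  1.03 -0.7 ]
sh [0.0027, -0.0001, 0.0369] rv [-0.003, 0.005, -0.0] rows>=0.9 tcp [0.429 0.196 0.13 ]
```

View pics/w15.png

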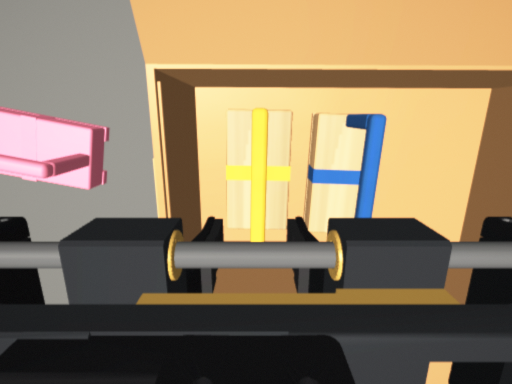

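The yellow bar is centred between the fingers (column 259).

arm_command:
  commands:
    - [45,[0.002,0,0.018],[0,0,0]]
    - [45,[0.003,0,0.036],[0,0,0]]
    - [45,[0.003,0,0.036],[0,0,0]]
    - [45,[0.003,0,0.036],[0,0,0]]
    - [0,[0.003,0,0.036],[0,0,0]]
    - [0,[0.003,0,0.036],[0,0,0]]
    - [0,[0.003,0,0.036],[0,0,0]]
    - [0,[0.003,0,0.036],[0,0,0]]
    - [0,[0.003,0,0.036],[0,0,0]]
    - [0,[0.003,0,0.036],[0,0,0]]
  squeeze: 40

```text
time: 23.42
ee_pos: [0.4307, 0.197, 0.1334]
eef_rot: [0.787, 0.617, -0.001, -0.0]
ft_force: [0.1, 0.6, -0.4]
width: 0.0094
```

```bash
python3 - <<'E'
from h import *
where()
plan([(barw("yellow",.235),CY,0),(rodw("yellow",.11,.2386),SY,0),(rodw("yellow",.11,.1966),SY,0)])
E
```

```text
t 23.42 tip carton [-0.0716 -0.017   0.0634] tip world [0.4306 0.1969 0.0634] yaw -0.24 tilt -0.001 w 0.0094 F [ 0.1  0.6 -0.4] j [-0.98  0.17  0.5   2.05 -0.1   0.95 -0.68]
sh [-0.0018, -0.0012, -0.1716] rv [-0.001, 0.001, 0.0] rows>=4.1 tcp [0.429 0.196 0.305]
sh [-0.4113, 0.1596, -0.1609] rv [-0.001, 0.001, 0.038] rows>=10.6 tcp [ 0.488 -0.24   0.295]
sh [-0.4113, 0.1596, -0.1189] rv [-0.001, 0.001, 0.038] rows>=1.0 tcp [ 0.488 -0.24   0.253]
```

arm_command:
  commands:
    - [0,[0,0,-0.01],[0,0,0]]
    - [0,[0,0,-0.025],[0,0,0]]
    - [0,[0,0,-0.05],[0,0,0]]
    - [0,[0,0,-0.08],[0,0,0]]
    - [0,[0,0,-0.11],[0,0,0]]
    - [0,[0,0,-0.14],[0,0,0]]
    - [0,[-0.005,0,-0.172],[0,0,0]]
    - [0,[-0.02,0.005,-0.172],[0,0,0]]
    - [0,[-0.05,0.015,-0.172],[0,0,0]]
    - [0,[-0.08,0.028,-0.172],[0,0,0]]

```text
time: 24.25
ee_pos: [0.4386, 0.1121, 0.3058]
eef_rot: [0.786, 0.618, -0.001, -0.0]
ft_force: [1.3, 0.1, -1.6]
width: 0.0097
```

arm_command:
  commands:
    - [0,[-0.035,0.014,0.0],[0,0,0.004]]
    - [0,[-0.07,0.028,0.0],[0,0,0.008]]
    - [0,[-0.105,0.042,0.0],[0,0,0.012]]
    - [0,[-0.14,0.056,0.0],[0,0,0.016]]
    - [0,[-0.175,0.07,0.0],[0,0,0.02]]
    - [0,[-0.21,0.084,0.0],[0,0,0.024]]
    - [0,[-0.245,0.098,0.0],[0,0,0.028]]
    - [0,[-0.28,0.11,0.0],[0,0,0.032]]
    - [0,[-0.31,0.122,0.005],[0,0,0.035]]
    - [0,[-0.33,0.131,0.011],[0,0,0.038]]

```text
time: 25.08
ee_pos: [0.4871, -0.2426, 0.2952]
eef_rot: [0.799, 0.601, -0.001, 0.001]
ft_force: [1.1, -0.3, -1.0]
width: 0.0097
```

```bash
python3 - <<'E'
from h import *
where()
plan([(rodw("yellow",.11,.1966),SY,0)])
E
```

```text
t 25.08 tip carton [ 0.0878 -0.4306  0.2252] tip world [ 0.4871 -0.2427  0.2252] yaw -0.28 tilt -0.002 w 0.0097 F [ 1.1 -0.3 -1. ] j [-0.52  0.22  1.03  1.72 -0.19  1.32  0.28]
sh [0.0025, 0.0004, 0.0426] rv [0.0, 0.002, -0.002] rows>=1.0 tcp [ 0.488 -0.24   0.253]
```

arm_command:
  commands:
    - [0,[0,0,0.014],[0,0,0]]
    - [0,[0,0,0.028],[0,0,0]]
    - [0,[0,0,0.042],[0,0,0]]
    - [0,[0,0,0.042],[0,0,0]]
    - [0,[0,0,0.042],[0,0,0]]
    - [0,[0,0,0.042],[0,0,0]]
    - [0,[0,0,0.042],[0,0,0]]
    - [0,[0,0,0.042],[0,0,0]]
    - [0,[0,0,0.042],[0,0,0]]
    - [0,[0,0,0.042],[0,0,0]]

```text
time: 25.92
ee_pos: [0.488, -0.239, 0.253]
eef_rot: [0.798, 0.602, -0.001, 0.0]
ft_force: [0.7, 0.5, -1.1]
width: 0.0094
```

```bash
python3 - <<'E'
from h import *
where(); c=snap("wrist","pics/w16.png")
a=cv2.imread("pics/w16.png")
hsv=cv2.cvtColor(c["pixels"],cv2.COLOR_RGB2HSV); m=cv2.inRange(hsv,(22,180,100),(33,255,255)); 
ys,xs=np.nonzero(m); k=(xs>340)&(ys<215); print(xs[k].min(),xs[k].max(),[(x,ys[k&(xs==x)].mean()) for x in (xs[k].min()+3,420,460)])
kb=abs(xs-256)<5; print("bar rows",ys[kb].min(),ys[kb].max())
for p in ((256,ys[kb].min()),(256,ys[kb].max())): print(Rz(SY).T@(pt(c,*p,.208)-np.array([*ROD["yellow"],0])))
for x,z in ((xs[k].min()+3,.185),(420,.169),(460,.169)):
    y=ys[k&(xs==x)].mean(); print(Rz(SY).T@(pt(c,x,y,z)-np.array([*ROD["yellow"],0])))
E
```

```text
t 25.92 tip carton [ 0.0877 -0.4268  0.183 ] tip world [ 0.4879 -0.239   0.183 ] yaw -0.278 tilt -0.001 w 0.0094 F [ 0.7  0.5 -1.1] j [-0.49  0.26  1.01  1.77 -0.23  1.24  0.3 ]
357 498 [(np.int64(360), np.float64(198.5)), (420, np.float64(196.0)), (460, np.float64(nan))]<stdin>:5: RuntimeWarning: Mean of empty slice.
  ret = ret.dtype.type(ret / rcount)
Traceback (most recent call last):
ValueError: zero-size array to reduction operation minimum which has no identity
```

View pics/w16.png

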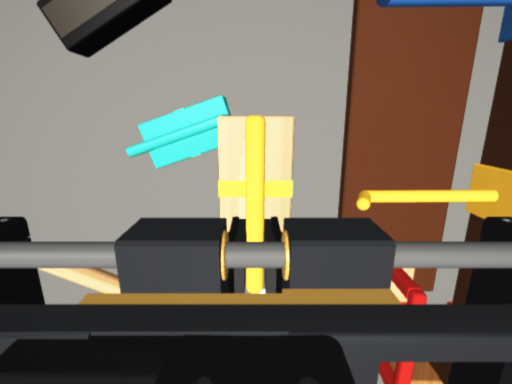

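arm_command:
  commands:
    - [0,[-0.003,0.015,0],[0,0,0]]
    - [0,[-0.003,0.03,0],[0,0,0]]
    - [0,[-0.003,0.045,0],[0,0,0]]
    - [0,[-0.003,0.06,0],[0,0,0]]
    - [0,[-0.003,0.075,0],[0,0,0]]
    - [0,[-0.003,0.09,0],[0,0,0]]
    - [0,[-0.003,0.105,0],[0,0,0]]
    - [0,[-0.003,0.11,0],[0,0,0]]
    - [0,[-0.003,0.11,0],[0,0,0]]
    - [0,[-0.003,0.11,0],[0,0,0]]

```text
time: 26.8
ee_pos: [0.5923, -0.2722, 0.2523]
eef_rot: [0.798, 0.602, -0.001, -0.0]
ft_force: [-0.5, 0.1, -1.9]
width: 0.0096
```

```bash
python3 - <<'E'
from h import *
where(); snap("wrist","pics/w17.png"); c=snap("scene","pics/s17.png")
a=cv2.imread("pics/s17.png");cv2.imwrite("pics/s17c.png",cv2.resize(a[80:250,60:260],None,fx=3.5,fy=3.5))
E
```

```text
t 26.8 tip carton [ 0.1968 -0.4344  0.1823] tip world [ 0.5921 -0.2723  0.1823] yaw -0.278 tilt -0.002 w 0.0096 F [-0.5  0.1 -1.9] j [-0.27  0.55  0.91  1.47 -0.43  1.33  0.39]
```

View pics/w17.png

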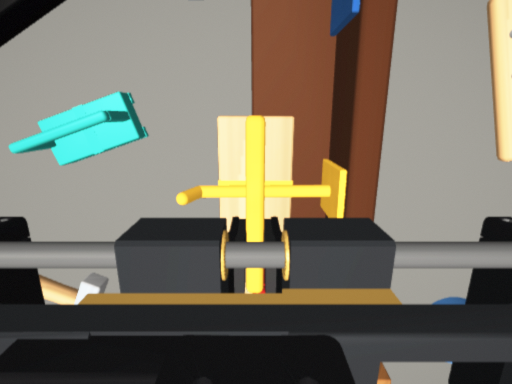

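View pics/s17c.png

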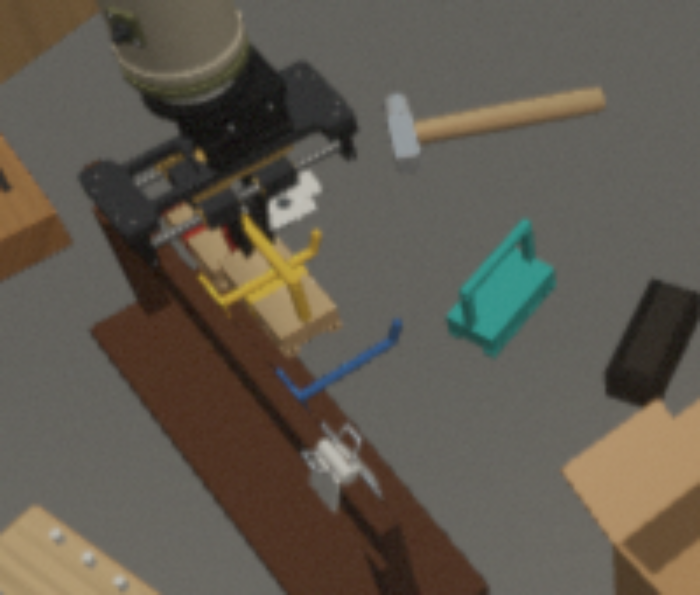

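The rod passes through the handle opening. The old block has been knocked aside, so I'll measure it again later. Now I lower.

arm_command:
  commands:
    - [0,[0,0,0.006],[0,0,0]]
    - [0,[0,0,0.012],[0,0,0]]
    - [0,[0,0,0.018],[0,0,0]]
    - [0,[0,0,0.022],[0,0,0]]
    - [0,[0,0,0.024],[0,0,0]]
    - [0,[0,0,0.025],[0,0,0]]
    - [0,[0,0,0.0255],[0,0,0]]
    - [0,[0,0,0.026],[0,0,0]]
    - [0,[0,0,0.026],[0,0,0]]
    - [0,[0,0,0.026],[0,0,0]]

```text
time: 27.73
ee_pos: [0.5926, -0.272, 0.2277]
eef_rot: [0.798, 0.602, -0.001, -0.0]
ft_force: [-5.9, 4.0, 10.1]
width: 0.0093
```

```bash
python3 - <<'E'
from h import *
where()
E
```

```text
t 27.73 tip carton [ 0.1971 -0.434   0.1577] tip world [ 0.5925 -0.272   0.1577] yaw -0.278 tilt -0.001 w 0.0093 F [-5.9  4.  10.1] j [-0.27  0.57  0.9   1.5  -0.45  1.29  0.4 ]
```

arm_command:
  commands:
    - [0,[0,0,-0.001],[0,0,0]]
    - [0,[0,0,-0.001],[0,0,0]]
    - [25,[0,0,-0.001],[0,0,0]]
    - [25,[0,0,-0.001],[0,0,0]]
    - [25,[0,0,-0.001],[0,0,0]]
    - [25,[0,0,-0.001],[0,0,0]]
    - [25,[0,0,-0.006],[0,0,0]]
    - [25,[0,0,-0.025],[0,0,0]]
    - [25,[0,0,-0.055],[0,0,0]]
    - [25,[0,0,-0.09],[0,0,0]]

```text
time: 28.57
ee_pos: [0.5923, -0.2715, 0.3164]
eef_rot: [0.798, 0.602, -0.002, -0.001]
ft_force: [1.4, -0.5, 1.4]
width: 0.0218
```

```bash
python3 - <<'E'
from h import *
where(); c=snap("scene","pics/s18.png")
a=cv2.imread("pics/s18.png");cv2.imwrite("pics/s18c.png",cv2.resize(a[80:250,60:260],None,fx=3.5,fy=3.5))
plan([(barw("blue",.2),CY,0),(barw("blue",.1),CY,0)])
E
```

```text
t 28.57 tip carton [ 0.1966 -0.4337  0.2464] tip world [ 0.5921 -0.2716  0.2464] yaw -0.278 tilt -0.002 w 0.0218 F [ 1.4 -0.5  1.4] j [-0.28  0.51  0.93  1.38 -0.4   1.45  0.37]
sh [0.4039, -0.217, 0.0526] rv [0.006, 0.003, -0.038] rows>=11.1 tcp [0.496 0.175 0.27 ]
sh [0.4042, -0.2176, 0.1526] rv [0.006, 0.003, -0.038] rows>=2.4 tcp [0.496 0.175 0.17 ]
```

View pics/s18c.png

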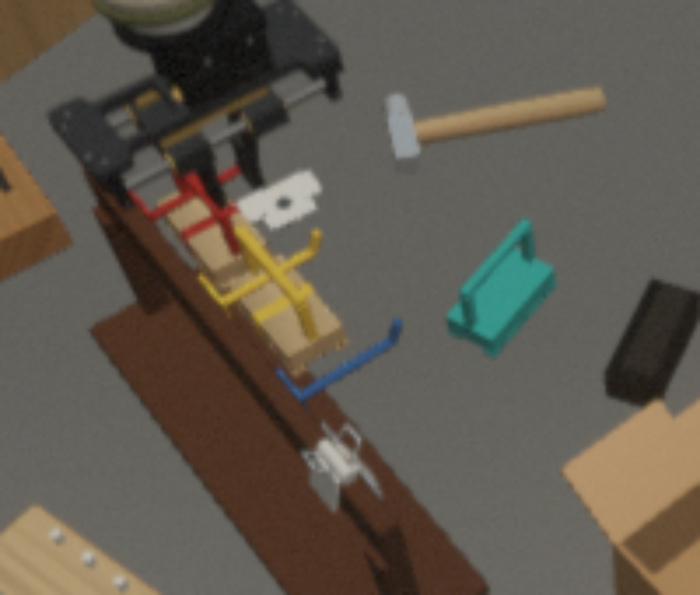

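Yellow hangs. Blue next.

arm_command:
  commands:
    - [45,[0.035,-0.025,0],[0,0,-0.004]]
    - [45,[0.07,-0.045,0],[0,0,-0.008]]
    - [45,[0.105,-0.065,0],[0,0,-0.012]]
    - [45,[0.14,-0.085,0],[0,0,-0.016]]
    - [45,[0.175,-0.105,0],[0,0,-0.02]]
    - [45,[0.21,-0.125,0],[0,0,-0.024]]
    - [45,[0.245,-0.14,0],[0,0,-0.028]]
    - [45,[0.28,-0.16,0],[0,0,-0.032]]
    - [45,[0.315,-0.175,0],[0,0,-0.036]]
    - [45,[0.35,-0.19,0.0],[0.006,0.003,-0.038]]

```text
time: 29.45
ee_pos: [0.5054, 0.1186, 0.3168]
eef_rot: [0.786, 0.618, -0.001, -0.004]
ft_force: [0.8, 0.0, 0.6]
width: 0.0393
```

```bash
python3 - <<'E'
from h import *
where()
plan([(barw("blue",.2),CY,0),(barw("blue",.1),CY,0)])
E
```

```text
t 29.45 tip carton [ 0.0192 -0.0751  0.2468] tip world [0.505  0.1189 0.2468] yaw -0.239 tilt 0.003 w 0.0393 F [0.8 0.  0.6] j [-1.11  0.09  0.85  1.74 -0.07  1.35 -0.48]
sh [0.0522, -0.0218, 0.0471] rv [-0.007, -0.003, 0.001] rows>=1.8 tcp [0.496 0.175 0.27 ]
sh [0.0518, -0.0212, 0.1471] rv [-0.007, -0.003, 0.001] rows>=2.4 tcp [0.496 0.175 0.17 ]
```

arm_command:
  commands:
    - [45,[0.026,-0.011,0.01],[-0.003,0,0]]
    - [45,[0.052,-0.021,0.03],[-0.007,-0.003,0]]
    - [45,[0.052,-0.021,0.05],[-0.007,-0.003,0]]
    - [45,[0.052,-0.021,0.08],[-0.007,-0.003,0]]
    - [45,[0.052,-0.021,0.11],[-0.007,-0.003,0]]
    - [45,[0.052,-0.021,0.13],[-0.007,-0.003,0]]
    - [45,[0.052,-0.021,0.147],[-0.007,-0.003,0]]
    - [45,[0.052,-0.021,0.147],[-0.007,-0.003,0]]
    - [45,[0.052,-0.021,0.147],[-0.007,-0.003,0]]
    - [45,[0.052,-0.021,0.147],[-0.007,-0.003,0]]

```text
time: 30.28
ee_pos: [0.4979, 0.1727, 0.1707]
eef_rot: [0.787, 0.617, 0.0, 0.001]
ft_force: [0.4, 0.6, 0.1]
width: 0.0389
```

```bash
python3 - <<'E'
from h import *
where(); snap("wrist","pics/w19.png")
plan([(barw("blue",.06),CY,0)])
E
```

```text
t 30.28 tip carton [-0.0004 -0.0245  0.1007] tip world [0.4979 0.1727 0.1007] yaw -0.24 tilt -0.0 w 0.0389 F [0.4 0.6 0.1] j [-1.1   0.28  0.78  1.9  -0.22  1.05 -0.47]
sh [0.0013, -0.0021, 0.0408] rv [0.001, -0.0, -0.0] rows>=1.0 tcp [0.496 0.175 0.13 ]
```

View pics/w19.png

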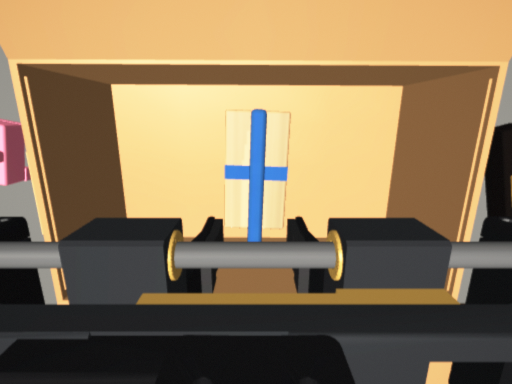

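arm_command:
  commands:
    - [45,[0.001,-0.001,0.02],[0,0,0]]
    - [45,[0.001,-0.002,0.04],[0,0,0]]
    - [45,[0.001,-0.002,0.04],[0,0,0]]
    - [45,[0.001,-0.002,0.04],[0,0,0]]
    - [0,[0.001,-0.002,0.04],[0,0,0]]
    - [0,[0.001,-0.002,0.04],[0,0,0]]
    - [0,[0.001,-0.002,0.04],[0,0,0]]
    - [0,[0.001,-0.002,0.04],[0,0,0]]
    - [0,[0.001,-0.002,0.04],[0,0,0]]
    - [0,[0.001,-0.002,0.04],[0,0,0]]
  squeeze: 40

```text
time: 31.17
ee_pos: [0.4957, 0.1741, 0.1297]
eef_rot: [0.787, 0.617, -0.0, 0.0]
ft_force: [-0.3, 0.0, -0.7]
width: 0.0099
```

```bash
python3 - <<'E'
from h import *
where()
plan([(barw("blue",.235),CY,0),(rodw("blue",.11,.2386),SY,0),(rodw("blue",.11,.1966),SY,0)])
E
```

```text
t 31.17 tip carton [-0.003  -0.0237  0.0597] tip world [0.4957 0.1741 0.0597] yaw -0.24 tilt -0.001 w 0.0099 F [-0.3  0.  -0.7] j [-1.08  0.34  0.76  1.94 -0.28  0.97 -0.43]
sh [0.0005, 0.0005, -0.1753] rv [0.0, 0.001, 0.0] rows>=4.2 tcp [0.496 0.175 0.305]
sh [-0.2902, 0.0953, -0.1646] rv [0.0, 0.001, 0.038] rows>=7.3 tcp [ 0.519 -0.13   0.295]
sh [-0.2902, 0.0953, -0.1226] rv [0.0, 0.001, 0.038] rows>=1.0 tcp [ 0.519 -0.13   0.253]
```

arm_command:
  commands:
    - [0,[0,0,-0.01],[0,0,0]]
    - [0,[0,0,-0.025],[0,0,0]]
    - [0,[0,0,-0.05],[0,0,0]]
    - [0,[0,0,-0.08],[0,0,0]]
    - [0,[0,0,-0.11],[0,0,0]]
    - [0,[0,0,-0.14],[0,0,0]]
    - [0,[-0.005,0,-0.172],[0,0,0]]
    - [0,[-0.02,0.008,-0.172],[0,0,0]]
    - [0,[-0.05,0.018,-0.172],[0,0,0]]
    - [0,[-0.08,0.028,-0.172],[0,0,0]]

```text
time: 32.0
ee_pos: [0.5036, 0.0895, 0.3024]
eef_rot: [0.786, 0.618, -0.0, 0.0]
ft_force: [0.5, -1.2, -1.7]
width: 0.0095
```

arm_command:
  commands:
    - [0,[-0.03,0.009,0.0],[0,0,0.004]]
    - [0,[-0.06,0.018,0.0],[0,0,0.008]]
    - [0,[-0.09,0.028,0.0],[0,0,0.012]]
    - [0,[-0.12,0.037,0.0],[0,0,0.016]]
    - [0,[-0.15,0.046,0.0],[0,0,0.02]]
    - [0,[-0.18,0.055,0.0],[0,0,0.03]]
    - [0,[-0.2,0.062,0.015],[0,0,0.038]]
    - [0,[-0.214,0.067,0.03],[0,0,0.038]]
    - [0,[-0.214,0.067,0.048],[0,0,0.038]]
    - [0,[-0.214,0.067,0.048],[0,0,0.038]]

```text
time: 32.83
ee_pos: [0.5162, -0.1347, 0.2515]
eef_rot: [0.799, 0.601, -0.002, -0.001]
ft_force: [-0.5, 0.0, -3.3]
width: 0.0095
```

```bash
python3 - <<'E'
from h import *
where(); snap("wrist","pics/w20.png")
plan([(rodw("blue",.11,.1936,-.003),SY,0),(rodw("blue",.0,.1936,-.003),SY,0)])
E
```

```text
t 32.83 tip carton [ 0.0901 -0.3189  0.1815] tip world [ 0.5159 -0.1348  0.1815] yaw -0.28 tilt -0.003 w 0.0095 F [-0.5  0.  -3.3] j [-0.73  0.24  1.04  1.8  -0.22  1.23  0.09]
sh [0.0013, 0.0012, 0.0034] rv [-0.003, 0.002, -0.001] rows>=0.1 tcp [ 0.518 -0.133  0.25 ]
sh [0.0014, 0.1112, 0.0031] rv [-0.003, 0.002, -0.001] rows>=2.6 tcp [ 0.624 -0.163  0.25 ]
```

View pics/w20.png

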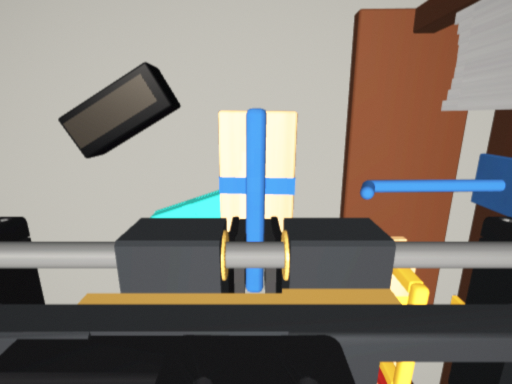

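arm_command:
  commands:
    - [0,[0.001,0.016,0.002],[0,0,0]]
    - [0,[0.001,0.031,0.002],[0,0,0]]
    - [0,[0.001,0.046,0.002],[0,0,0]]
    - [0,[0.001,0.061,0.002],[0,0,0]]
    - [0,[0.001,0.076,0.002],[0,0,0]]
    - [0,[0.001,0.091,0.002],[0,0,0]]
    - [0,[0.001,0.106,0.002],[0,0,0]]
    - [0,[0.001,0.111,0.002],[0,0,0]]
    - [0,[0.001,0.111,0.002],[0,0,0]]
    - [0,[0.001,0.111,0.002],[0,0,0]]

```text
time: 33.72
ee_pos: [0.6248, -0.1629, 0.2525]
eef_rot: [0.798, 0.603, -0.001, 0.0]
ft_force: [-0.0, 0.6, -1.9]
width: 0.0094
```

```bash
python3 - <<'E'
from h import *
where(); snap("wrist","pics/w21.png"); c=snap("scene","pics/s21.png")
a=cv2.imread("pics/s21.png");cv2.imwrite("pics/s21c.png",cv2.resize(a[80:250,60:260],None,fx=3.5,fy=3.5))
E
```

```text
t 33.72 tip carton [ 0.2025 -0.3205  0.1825] tip world [ 0.6248 -0.163   0.1825] yaw -0.277 tilt -0.002 w 0.0094 F [-0.   0.6 -1.9] j [-0.47  0.54  0.93  1.49 -0.44  1.33  0.22]
```

View pics/w21.png

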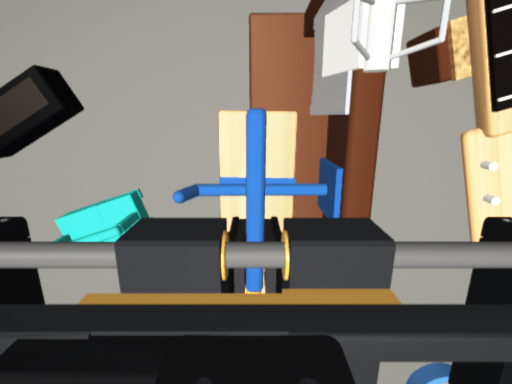

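View pics/s21c.png

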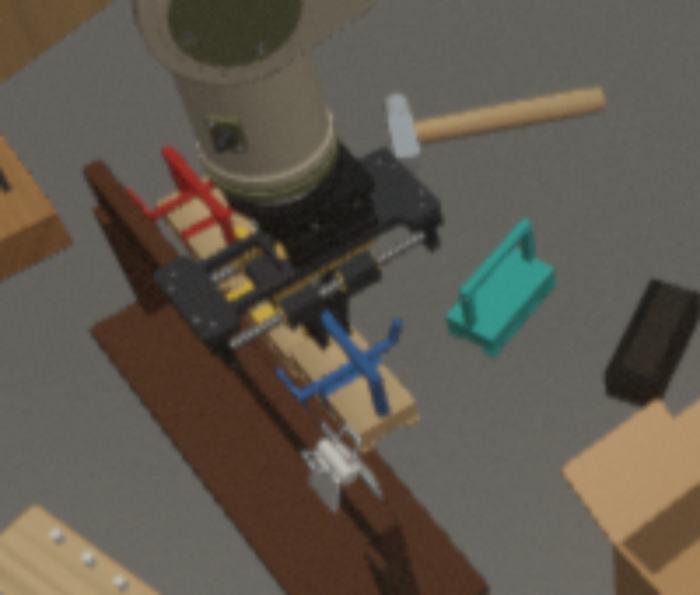

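Lower by 27 mm towards the expected contact height.

arm_command:
  commands:
    - [0,[0,0,0.006],[0,0,0]]
    - [0,[0,0,0.012],[0,0,0]]
    - [0,[0,0,0.018],[0,0,0]]
    - [0,[0,0,0.022],[0,0,0]]
    - [0,[0,0,0.024],[0,0,0]]
    - [0,[0,0,0.025],[0,0,0]]
    - [0,[0,0,0.026],[0,0,0]]
    - [0,[0,0,0.027],[0,0,0]]
    - [0,[0,0,0.027],[0,0,0]]
    - [0,[0,0,0.027],[0,0,0]]

```text
time: 34.65
ee_pos: [0.625, -0.1635, 0.2249]
eef_rot: [0.798, 0.602, -0.001, 0.0]
ft_force: [0.1, -0.1, -2.2]
width: 0.0093
```

```bash
python3 - <<'E'
from h import *
where()
E
```

```text
t 34.65 tip carton [ 0.2029 -0.321   0.1549] tip world [ 0.625  -0.1636  0.1549] yaw -0.278 tilt -0.001 w 0.0093 F [ 0.1 -0.1 -2.2] j [-0.46  0.56  0.92  1.53 -0.46  1.28  0.23]
```

arm_command:
  commands:
    - [0,[0,0,0.001],[0,0,0]]
    - [0,[0,0,0.001],[0,0,0]]
    - [0,[0,0,0.0015],[0,0,0]]
    - [0,[0,0,0.0015],[0,0,0]]
    - [0,[0,0,0.0015],[0,0,0]]
    - [0,[0,0,0.0015],[0,0,0]]
    - [0,[0,0,0.0015],[0,0,0]]
    - [0,[0,0,0.0015],[0,0,0]]
    - [0,[0,0,0.0015],[0,0,0]]
    - [0,[0,0,0.0015],[0,0,0]]

```text
time: 35.48
ee_pos: [0.6251, -0.1636, 0.2236]
eef_rot: [0.798, 0.602, -0.0, 0.001]
ft_force: [-0.9, 0.0, 5.0]
width: 0.0094
```

```bash
python3 - <<'E'
from h import *
where()
E
```

```text
t 35.48 tip carton [ 0.203  -0.321   0.1536] tip world [ 0.6251 -0.1637  0.1536] yaw -0.278 tilt -0.001 w 0.0094 F [-0.9  0.   5. ] j [-0.46  0.56  0.92  1.53 -0.46  1.28  0.24]
```

Contact is felt. Release and rise.

arm_command:
  commands:
    - [0,[0,0,-0.0005],[0,0,0]]
    - [0,[0,0,-0.0005],[0,0,0]]
    - [25,[0,0,-0.0005],[0,0,0]]
    - [25,[0,0,-0.0005],[0,0,0]]
    - [25,[0,0,-0.0005],[0,0,0]]
    - [25,[0,0,-0.001],[0,0,0]]
    - [25,[0,0,-0.006],[0,0,0]]
    - [25,[0,0,-0.025],[0,0,0]]
    - [25,[0,0,-0.055],[0,0,0]]
    - [25,[0,0,-0.09],[0,0,0]]

```text
time: 36.32
ee_pos: [0.6243, -0.1629, 0.3133]
eef_rot: [0.798, 0.602, -0.002, -0.001]
ft_force: [1.3, 0.2, 0.4]
width: 0.0212
```

```bash
python3 - <<'E'
from h import *
where(); c=snap("scene","pics/s22.png"); t=snap("top","pics/t22.png")
a=cv2.imread("pics/s22.png");cv2.imwrite("pics/s22c.png",cv2.resize(a[80:250,60:260],None,fx=3.5,fy=3.5))
E
```

```text
t 36.32 tip carton [ 0.2019 -0.3206  0.2433] tip world [ 0.6241 -0.163   0.2433] yaw -0.278 tilt -0.002 w 0.0212 F [1.3 0.2 0.4] j [-0.48  0.5   0.96  1.41 -0.41  1.44  0.2 ]
```

View pics/s22c.png

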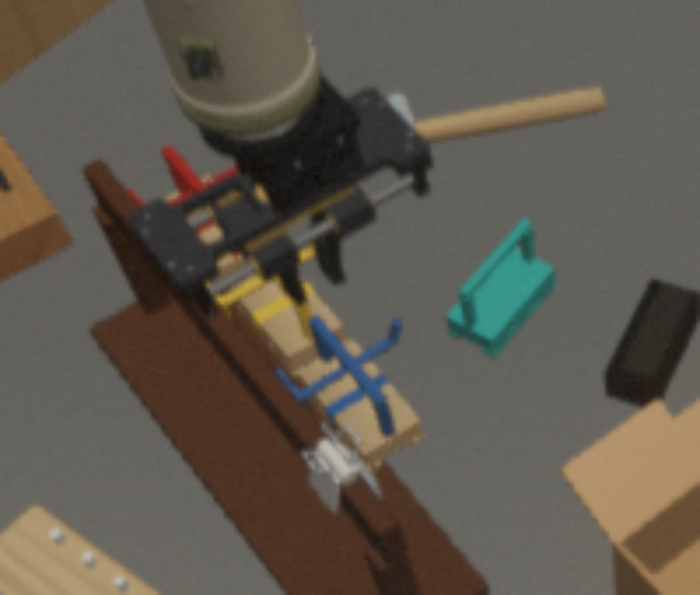

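View pics/t22.png

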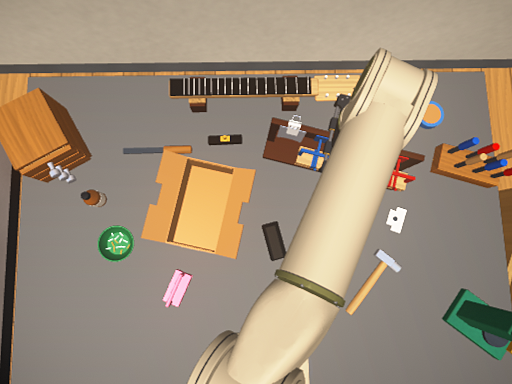

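```bash
cat >> h.py <<'E'
def oldblock(c,x0,x1,y0,y1,thr=75):
    sub=c["pixels"][y0:y1,x0:x1].astype(int)
    m=(sub.max(2)<thr).astype(np.uint8); cs,_=cv2.findContours(m,0,2); k=max(cs,key=cv2.contourArea)
    r=cv2.minAreaRect(k); box=cv2.boxPoints(r)+[x0,y0]; P=np.array([pt(c,*p,.038) for p in box])
    e1=P[1]-P[0]; e2=P[2]-P[1]; L=e1 if np.linalg.norm(e1)>np.linalg.norm(e2) else e2
    print("box",box.round(1).tolist(),"size",np.linalg.norm(e1),np.linalg.norm(e2),"centre",P.mean(0).round(4),"long yaw",np.arctan2(L[1],L[0]))
    return P
E
python3 - <<'E'
from h import *
c=snap("top")
P=oldblock(c,255,295,215,268); print(P.round(4))
a=cv2.imread("pics/t22.png");cv2.imwrite("pics/t22c.png",cv2.resize(a[200:280,220:340],None,fx=6,fy=6,interpolation=cv2.INTER_CUBIC))
print("turq",[pt(c,*p,.08).round(3) for p in ((310,211),(329,211),(311,244),(328,244))])
t=cv2.imread("pics/top9.png")
print("flap edge",[c2w([x,-.136,.13]).round(3) for x in (-.13,-.032,.032,.13)])
E
```

```text
box [[261.2, 225.2], [276.8, 221.0], [286.5, 256.3], [270.9, 260.6]] size 0.05040938264518935 0.11257202864959573 centre [ 0.3915 -0.0207  0.038 ] long yaw -2.910385087213193
[[ 0.4402  0.0169  0.038 ]
 [ 0.4521 -0.0321  0.038 ]
 [ 0.3425 -0.0579  0.038 ]
 [ 0.331  -0.0094  0.038 ]]
turq [array([ 0.477, -0.129,  0.08 ]), array([ 0.476, -0.187,  0.08 ]), array([ 0.379, -0.127,  0.08 ]), array([ 0.377, -0.178,  0.08 ])]
flap edge [array([0.346, 0.095, 0.13 ]), array([0.441, 0.072, 0.13 ]), array([0.503, 0.057, 0.13 ]), array([0.598, 0.033, 0.13 ])]
```

View pics/t22c.png

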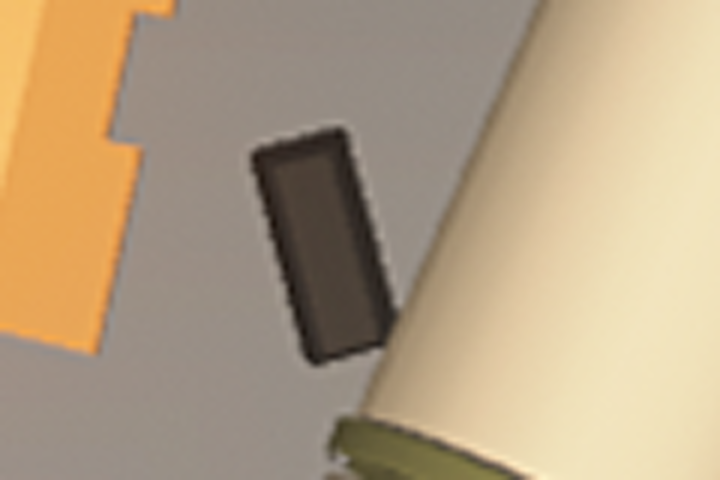

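All three hang on their hooks and the carton is empty. The old block is now centred at (0.391, -0.021). I'll approach it about 12 mm off-centre, away from the open flap, with the jaws wide open.

```bash
python3 - <<'E'
from h import *
where()
plan([((.400,-.031,.2),-1.340,0),((.400,-.031,.06),-1.34,0),((.400,-.031,.015),-1.34,0)])
E
```

```text
t 36.47 tip carton [ 0.2041 -0.3213  0.2464] tip world [ 0.6261 -0.1642  0.2464] yaw -0.278 tilt -0.001 w 0.0214 F [-1.  -0.1 -0.9] j [-0.48  0.5   0.96  1.41 -0.41  1.44  0.2 ]
sh [0.066, -0.2538, 0.0451] rv [0.005, -0.002, 1.062] rows>=8.5 tcp [ 0.4   -0.031  0.27 ]
sh [0.0662, -0.2545, 0.1851] rv [0.005, -0.002, 1.062] rows>=3.4 tcp [ 0.4   -0.031  0.13 ]
sh [0.0662, -0.2547, 0.2301] rv [0.005, -0.002, 1.062] rows>=1.1 tcp [ 0.4   -0.031  0.085]
```

arm_command:
  commands:
    - [100,[0.004,-0.025,0],[0,0,0.11]]
    - [100,[0.01,-0.055,0],[0,0,0.22]]
    - [100,[0.018,-0.085,0],[0,0,0.33]]
    - [100,[0.025,-0.115,0],[0,0,0.44]]
    - [100,[0.033,-0.145,0],[0,0,0.55]]
    - [100,[0.04,-0.17,0.005],[0,0,0.66]]
    - [100,[0.048,-0.195,0.01],[0,0,0.77]]
    - [100,[0.055,-0.215,0.02],[0,0,0.88]]
    - [100,[0.06,-0.235,0.03],[0,0,0.99]]
    - [100,[0.066,-0.254,0.045],[0.005,-0.002,1.062]]

```text
time: 37.3
ee_pos: [0.3984, -0.0293, 0.2689]
eef_rot: [0.984, 0.18, -0.002, -0.003]
ft_force: [0.7, 1.2, -0.2]
width: 0.08
```

```bash
python3 - <<'E'
from h import *
where(); snap("wrist","pics/w23.png")
plan([((.400,-.031,.1),-1.340,0)])
E
```

```text
t 37.3 tip carton [-0.0495 -0.2442  0.1989] tip world [ 0.3981 -0.029   0.1989] yaw -1.209 tilt -0.003 w 0.08 F [ 0.7  1.2 -0.2] j [-1.01 -0.34  0.83  2.07  0.25  1.32 -1.49]
sh [0.0062, 0.0069, 0.094] rv [-0.007, 0.012, 0.117] rows>=2.3 tcp [ 0.4   -0.031  0.17 ]
```

arm_command:
  commands:
    - [100,[0,0,0],[0,0,0.0]]
    - [100,[0,0,0.01],[0,0,0.0]]
    - [100,[0,0,0.02],[0,0,0.0]]
    - [100,[0,0,0.04],[0,0,0.0]]
    - [100,[0,0,0.06],[0,0,0.0]]
    - [100,[0,0,0.08],[0,0,0.0]]
    - [100,[0,0,0.09],[0,0,0.0]]
    - [100,[0,0,0.09],[0,0,0.0]]
    - [100,[0,0,0.09],[0,0,0.0]]
    - [100,[0,0,0.09],[0,0,0.0]]

```text
time: 38.18
ee_pos: [0.3995, -0.0307, 0.1792]
eef_rot: [0.983, 0.181, -0.003, -0.002]
ft_force: [-0.3, 0.6, -0.7]
width: 0.087
```

```bash
python3 - <<'E'
from h import *
where(); snap("wrist","pics/w23.png"); snap("scene","pics/s23.png")
plan([((.400,-.031,.1),-1.340,0),((.400,-.031,.016),-1.340,0)])
a=cv2.imread("pics/s23.png");cv2.imwrite("pics/s23c.png",cv2.resize(a[100:270,160:360],None,fx=3.5,fy=3.5))
E
```

```text
t 38.18 tip carton [-0.0482 -0.2454  0.1092] tip world [ 0.399  -0.0306  0.1092] yaw -1.206 tilt -0.006 w 0.087 F [-0.3  0.6 -0.7] j [-1.07 -0.2   0.98  2.19  0.19  1.08 -1.4 ]
sh [0.0003, 0.0007, 0.0094] rv [-0.005, 0.005, 0.134] rows>=1.1 tcp [ 0.4   -0.031  0.17 ]
sh [0.0008, 0.0011, 0.0934] rv [-0.005, 0.005, 0.134] rows>=2.0 tcp [ 0.4   -0.031  0.086]
```

View pics/w23.png

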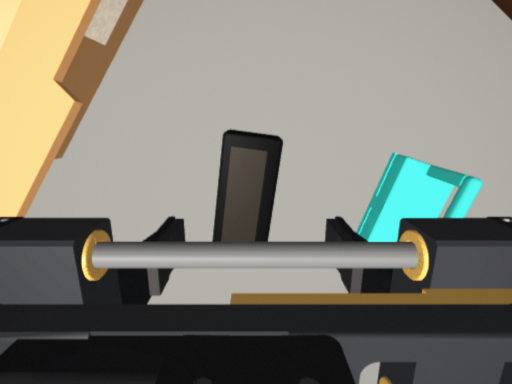

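View pics/s23c.png

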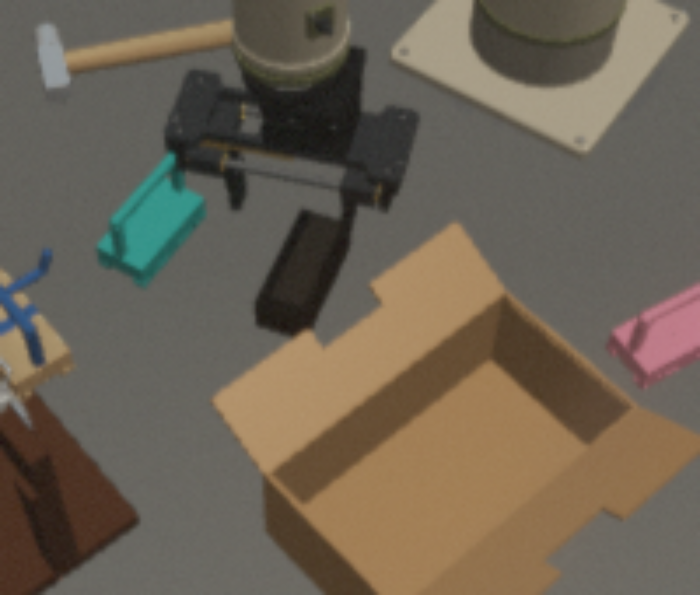

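```bash
python3 - <<'E'
from h import *
c=snap("wrist")
print([pt(c,*p,.08).round(3) for p in ((474,180),(455,215))],[pt(c,*p,.03).round(3) for p in ((395,155),(362,225))])
M=Tor(-1.34); T=np.array([.4,-.031,.086])
for sx in(-1,1):
  for sy in (-1,1): print((T+M@[sx*.0375,sy*.095,0]).round(3))
P=np.array([pt(c,*p,.038) for p in ((224,132),(282,138),(214,240),(268,240))]);print(P.round(3))
E
```

```text
[array([ 0.477, -0.163,  0.08 ]), array([ 0.45 , -0.165,  0.08 ])] [array([ 0.476, -0.129,  0.03 ]), array([ 0.408, -0.132,  0.03 ])]
[0.342 0.053 0.086]
[ 0.385 -0.132  0.086]
[0.415 0.07  0.086]
[ 0.458 -0.115  0.086]
[[ 0.442  0.013  0.038]
 [ 0.455 -0.033  0.038]
 [ 0.349 -0.01   0.038]
 [ 0.366 -0.055  0.038]]
```

arm_command:
  commands:
    - [100,[0,0,0],[0,0,0.067]]
    - [100,[0,0,0],[-0.005,0.005,0.134]]
    - [100,[0,0,0],[-0.005,0.005,0.134]]
    - [100,[0.001,0.001,0.015],[-0.005,0.005,0.134]]
    - [100,[0.001,0.001,0.03],[-0.005,0.005,0.134]]
    - [100,[0.001,0.001,0.045],[-0.005,0.005,0.134]]
    - [100,[0.001,0.001,0.06],[-0.005,0.005,0.134]]
    - [100,[0.001,0.001,0.06],[-0.005,0.005,0.134]]
    - [100,[0.001,0.001,0.06],[-0.005,0.005,0.134]]
    - [100,[0.001,0.001,0.06],[-0.005,0.005,0.134]]

```text
time: 39.17
ee_pos: [0.4001, -0.0309, 0.1195]
eef_rot: [0.993, 0.115, -0.0, 0.0]
ft_force: [-0.5, 0.4, 0.3]
width: 0.087
```

```bash
python3 - <<'E'
from h import *
where(); snap("wrist","pics/w24.png"); snap("scene","pics/s24.png")
plan([((.400,-.031,.016),-1.340,0)])
a=cv2.imread("pics/s24.png");cv2.imwrite("pics/s24c.png",cv2.resize(a[100:270,160:360],None,fx=3.5,fy=3.5))
E
```

```text
t 39.17 tip carton [-0.0471 -0.2455  0.0495] tip world [ 0.4001 -0.0309  0.0495] yaw -1.339 tilt -0.001 w 0.087 F [-0.5  0.4  0.3] j [-1.09 -0.01  1.08  2.25  0.02  0.9  -1.36]
sh [-0.0003, 0.0003, 0.0336] rv [-0.001, 0.0, 0.0] rows>=0.8 tcp [ 0.4   -0.031  0.086]
```

View pics/s24c.png

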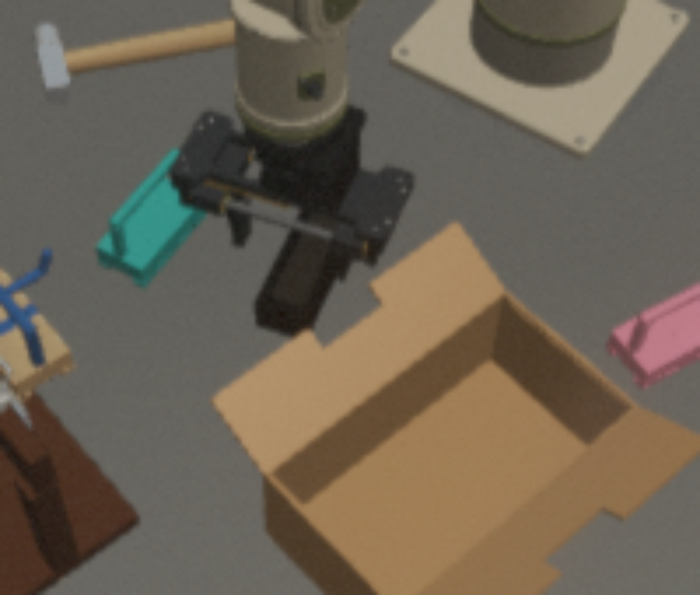

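View pics/w24.png

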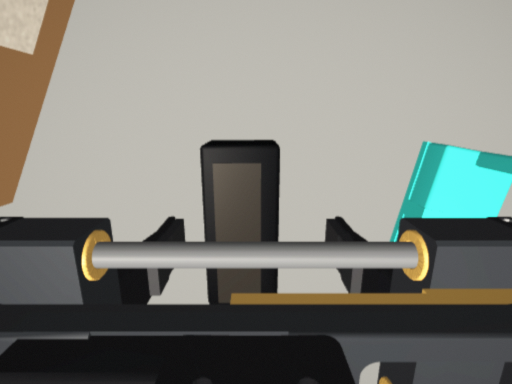

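arm_command:
  commands:
    - [100,[0,0,0.012],[0,0,0]]
    - [100,[0,0,0.024],[0,0,0]]
    - [100,[0,0,0.033],[0,0,0]]
    - [100,[0,0,0.033],[0,0,0]]
    - [70,[0,0,0.033],[0,0,0]]
    - [50,[0,0,0.033],[0,0,0]]
    - [40,[0,0,0.033],[0,0,0]]
    - [40,[0,0,0.033],[0,0,0]]
    - [40,[0,0,0.033],[0,0,0]]
    - [40,[0,0,0.033],[0,0,0]]
  squeeze: 45

```text
time: 40.1
ee_pos: [0.3999, -0.0304, 0.086]
eef_rot: [0.993, 0.115, -0.0, -0.0]
ft_force: [-0.5, 2.0, 0.6]
width: 0.0553
```

```bash
python3 - <<'E'
from h import *
where(); snap("wrist","pics/w25.png")
E
```

```text
t 40.1 tip carton [-0.0475 -0.245   0.016 ] tip world [ 0.3998 -0.0303  0.016 ] yaw -1.34 tilt -0.001 w 0.0553 F [-0.5  2.   0.6] j [-1.05  0.13  1.08  2.27 -0.16  0.81 -1.2 ]
```

View pics/w25.png

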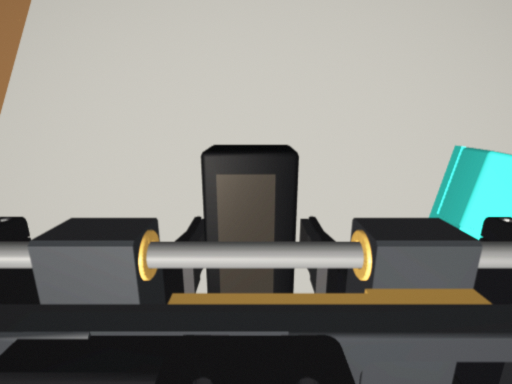

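arm_command:
  commands:
    - [35,[0,0,0],[0,0,0]]
    - [35,[0,0,0],[0,0,0]]
    - [35,[0,0,0],[0,0,0]]
    - [35,[0,0,0],[0,0,0]]
    - [35,[0,0,0],[0,0,0]]
    - [35,[0,0,-0.01],[0,0,0]]
    - [35,[0,0,-0.03],[0,0,0]]
    - [35,[0,0,-0.05],[0,0,0]]
    - [35,[0,0,-0.07],[0,0,0]]
    - [35,[0,0,-0.07],[0,0,0]]
  squeeze: 45

```text
time: 40.98
ee_pos: [0.4012, -0.031, 0.1583]
eef_rot: [0.993, 0.115, 0.002, -0.001]
ft_force: [0.3, -0.8, -1.2]
width: 0.0495
```

```bash
python3 - <<'E'
from h import *
where(); snap("wrist","pics/w26.png"); snap("scene","pics/s26.png")
a=cv2.imread("pics/s26.png");cv2.imwrite("pics/s26c.png",cv2.resize(a[100:270,160:360],None,fx=3.5,fy=3.5))
E
```

```text
t 40.98 tip carton [-0.0458 -0.2451  0.0883] tip world [ 0.4014 -0.0308  0.0883] yaw -1.341 tilt 0.003 w 0.0495 F [ 0.3 -0.8 -1.2] j [-1.13 -0.17  1.06  2.21  0.17  1.02 -1.51]
```

View pics/w26.png

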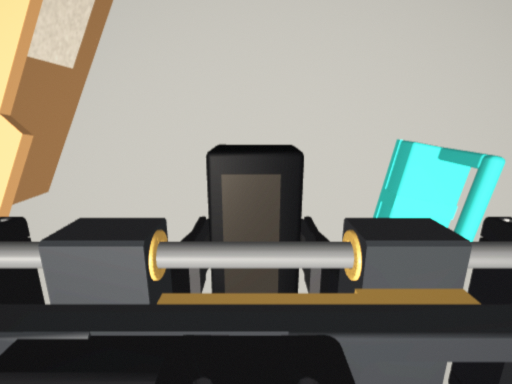

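View pics/s26c.png

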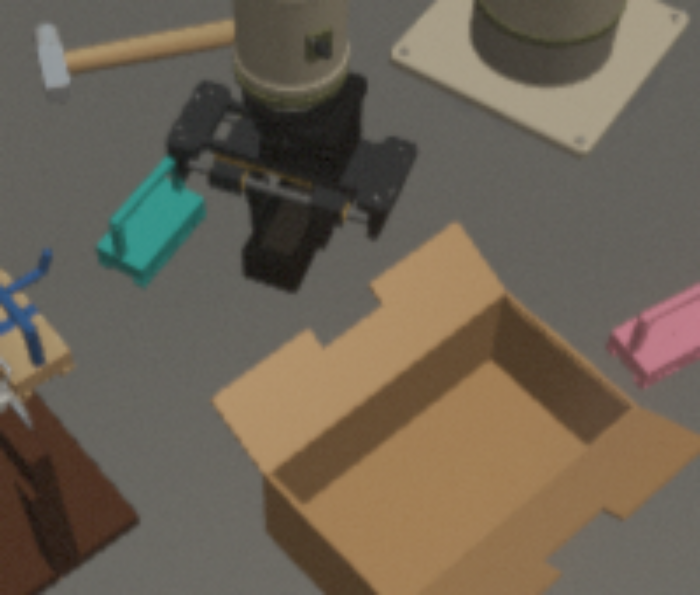

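```bash
python3 - <<'E'
from h import *
plan([((.405,-.03,.21),CY-.3,0),(c2w([0,.006,.21]),CY,0),(c2w([0,.006,.023]),CY,0)])
E
```

```text
sh [0.0052, 0.0005, -0.1244] rv [-0.001, -0.0, -0.8] rows>=6.4 tcp [ 0.405 -0.03   0.28 ]
sh [0.1563, -0.2026, -0.1241] rv [-0.001, -0.001, -1.1] rows>=6.1 tcp [0.506 0.202 0.28 ]
sh [0.1563, -0.2023, 0.0629] rv [-0.001, -0.001, -1.1] rows>=4.5 tcp [0.506 0.202 0.093]
```

arm_command:
  commands:
    - [35,[0,0,-0.03],[0,0,0]]
    - [35,[0,0,-0.06],[0,0,-0.05]]
    - [35,[0.002,0,-0.09],[0,0,-0.14]]
    - [35,[0.004,0,-0.12],[0,0,-0.24]]
    - [35,[0.006,-0.005,-0.124],[0,0,-0.34]]
    - [35,[0.02,-0.02,-0.124],[0,0,-0.44]]
    - [35,[0.035,-0.035,-0.124],[0,0,-0.54]]
    - [35,[0.05,-0.055,-0.124],[0,0,-0.64]]
    - [35,[0.065,-0.075,-0.124],[0,0,-0.74]]
    - [35,[0.08,-0.095,-0.124],[0,0,-0.84]]

```text
time: 41.92
ee_pos: [0.456, 0.081, 0.2782]
eef_rot: [0.859, 0.512, -0.002, 0.0]
ft_force: [0.3, -0.4, -2.2]
width: 0.0496
```

```bash
python3 - <<'E'
from h import *
where()
plan([(c2w([0,.006,.21]),CY,0),(c2w([0,.006,.1]),CY,0)])
E
```

```text
t 41.92 tip carton [-0.0195 -0.1237  0.2082] tip world [0.4559 0.0809 0.2082] yaw -0.495 tilt -0.003 w 0.0496 F [ 0.3 -0.4 -2.2] j [-1.45 -0.16  1.11  1.93  0.15  1.29 -0.88]
sh [0.1302, -0.014, -0.0022] rv [-0.002, 0.003, -0.255] rows>=3.1 tcp [0.506 0.202 0.28 ]
sh [0.1305, -0.0139, 0.1078] rv [-0.002, 0.003, -0.255] rows>=2.6 tcp [0.506 0.202 0.17 ]
```

arm_command:
  commands:
    - [35,[0.03,-0.003,0],[0,0,-0.08]]
    - [35,[0.06,-0.006,0],[0,0,-0.16]]
    - [35,[0.095,-0.01,0],[0,0,-0.25]]
    - [35,[0.13,-0.014,0],[-0.002,0.003,-0.255]]
    - [35,[0.13,-0.014,0],[-0.002,0.003,-0.255]]
    - [35,[0.13,-0.014,0],[-0.002,0.003,-0.255]]
    - [35,[0.13,-0.014,0.0],[-0.002,0.003,-0.255]]
    - [35,[0.13,-0.014,0.025],[-0.002,0.003,-0.255]]
    - [35,[0.13,-0.014,0.045],[-0.002,0.003,-0.255]]
    - [35,[0.13,-0.014,0.05],[-0.002,0.003,-0.255]]

```text
time: 42.75
ee_pos: [0.5047, 0.1992, 0.2267]
eef_rot: [0.789, 0.615, -0.0, -0.001]
ft_force: [-1.8, 0.1, -2.1]
width: 0.05
```

```bash
python3 - <<'E'
from h import *
where(); snap("wrist","pics/w27.png"); snap("scene","pics/s27.png")
a=cv2.imread("pics/s27.png");cv2.imwrite("pics/s27c.png",cv2.resize(a[130:300,200:400],None,fx=3.5,fy=3.5))
plan([(c2w([0,.006,.1]),CY,0),(c2w([0,.006,.022]),CY,0)])
E
```

```text
t 42.75 tip carton [-0.0003  0.0029  0.1567] tip world [0.5045 0.1993 0.1567] yaw -0.247 tilt 0.0 w 0.05 F [-1.8  0.1 -2.1] j [-1.39  0.35  1.12  1.81 -0.34  1.2  -0.41]
sh [0.0025, -0.0006, 0.0589] rv [-0.0, -0.001, -0.007] rows>=1.4 tcp [0.506 0.202 0.17 ]
sh [0.0024, -0.0005, 0.1369] rv [-0.0, -0.001, -0.007] rows>=1.9 tcp [0.506 0.202 0.092]
```

View pics/w27.png

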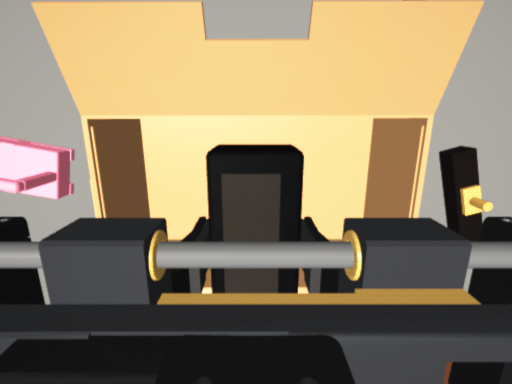

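View pics/s27c.png

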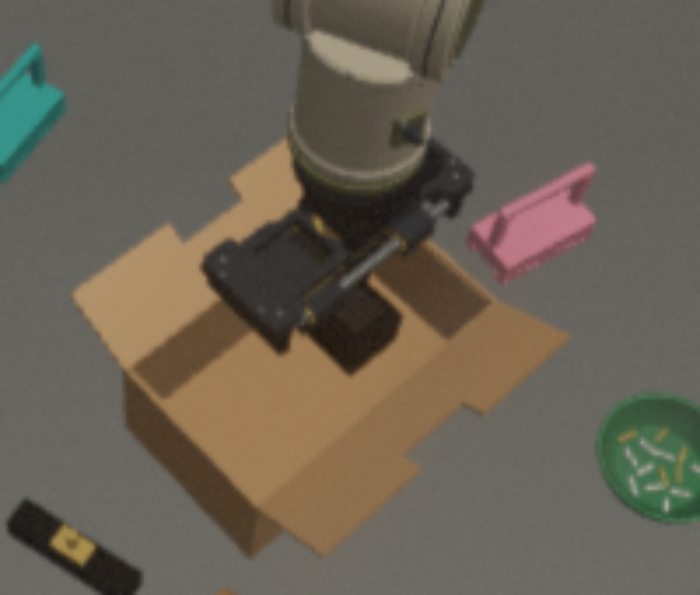

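arm_command:
  commands:
    - [35,[0.0025,0,0.02],[0,0,-0.007]]
    - [35,[0.0025,0,0.04],[0,0,-0.007]]
    - [35,[0.0025,0,0.06],[0,0,-0.007]]
    - [35,[0.0025,0,0.08],[0,0,-0.007]]
    - [35,[0.0025,0,0.1],[0,0,-0.007]]
    - [35,[0.0025,0,0.115],[0,0,-0.007]]
    - [35,[0.0025,0,0.125],[0,0,-0.007]]
    - [35,[0.0025,0,0.13],[0,0,-0.007]]
    - [35,[0.0025,0,0.13],[0,0,-0.007]]
    - [35,[0.0025,0,0.13],[0,0,-0.007]]

```text
time: 43.68
ee_pos: [0.5075, 0.2035, 0.1004]
eef_rot: [0.786, 0.618, 0.002, -0.0]
ft_force: [-0.1, -0.1, -1.5]
width: 0.0498
```

```bash
python3 - <<'E'
from h import *
where()
E
```

```text
t 43.68 tip carton [0.0016 0.0078 0.0304] tip world [0.5076 0.2036 0.0304] yaw -0.239 tilt 0.003 w 0.0498 F [-0.1 -0.1 -1.5] j [-1.24  0.52  0.96  1.91 -0.52  0.98 -0.28]
```

arm_command:
  commands:
    - [35,[0,0,0.003],[0,0,0]]
    - [35,[0,0,0.005],[0,0,0]]
    - [35,[0,0,0.007],[0,0,0]]
    - [35,[0,0,0.0085],[0,0,0]]
    - [35,[0,0,0.0095],[0,0,0]]
    - [35,[0,0,0.01],[0,0,0]]
    - [35,[0,0,0.0105],[0,0,0]]
    - [35,[0,0,0.0105],[0,0,0]]
    - [35,[0,0,0.0105],[0,0,0]]
    - [35,[0,0,0.0105],[0,0,0]]

```text
time: 44.52
ee_pos: [0.507, 0.2035, 0.0899]
eef_rot: [0.786, 0.618, 0.001, -0.001]
ft_force: [-6.8, -1.9, 15.4]
width: 0.0495
```

```bash
python3 - <<'E'
from h import *
where()
E
```

```text
t 44.52 tip carton [0.001  0.0077 0.0199] tip world [0.507  0.2037 0.0199] yaw -0.238 tilt 0.003 w 0.0495 F [-6.8 -1.9 15.4] j [-1.23  0.54  0.95  1.91 -0.54  0.96 -0.27]
```

On the floor (15 N contact). I ease off 1 mm, release, and rise.

arm_command:
  commands:
    - [35,[0,0,-0.001],[0,0,0]]
    - [35,[0,0,-0.001],[0,0,0]]
    - [80,[0,0,-0.001],[0,0,0]]
    - [80,[0,0,-0.001],[0,0,0]]
    - [80,[0,0,-0.001],[0,0,0]]
    - [80,[0,0,-0.001],[0,0,0]]
    - [80,[0,0,-0.015],[0,0,0]]
    - [80,[0,0,-0.045],[0,0,0]]
    - [80,[0,0,-0.08],[0,0,0]]
    - [80,[0,0,-0.115],[0,0,0]]

```text
time: 45.35
ee_pos: [0.5066, 0.2025, 0.2059]
eef_rot: [0.787, 0.618, 0.001, 0.0]
ft_force: [0.5, 1.2, 1.4]
width: 0.0699
```

```bash
python3 - <<'E'
from h import *
where(); snap("wrist","pics/w28.png"); snap("scene","pics/s28.png")
a=cv2.imread("pics/s28.png");cv2.imwrite("pics/s28c.png",cv2.resize(a[130:300,200:400],None,fx=3.5,fy=3.5))
plan([(c2w([0,.1,.23]),CY,0),(c2w([0,.19,.23]),CY,-.3),(c2w([0,.19,.12]),CY,-.5)])
E
```

```text
t 45.35 tip carton [0.0009 0.0065 0.1359] tip world [0.5067 0.2025 0.1359] yaw -0.24 tilt 0.001 w 0.0699 F [0.5 1.2 1.4] j [-1.37  0.38  1.1   1.83 -0.37  1.16 -0.39]
sh [0.0927, -0.0026, -0.0897] rv [0.006, -0.007, 0.001] rows>=3.1 tcp [0.528 0.294 0.3  ]
sh [0.2034, -0.0025, -0.0858] rv [0.006, -0.307, -0.0] rows>=2.7 tcp [0.554 0.401 0.297]
sh [0.2154, -0.0032, 0.0298] rv [0.006, -0.507, -0.001] rows>=2.8 tcp [0.557 0.414 0.181]
```

View pics/w28.png

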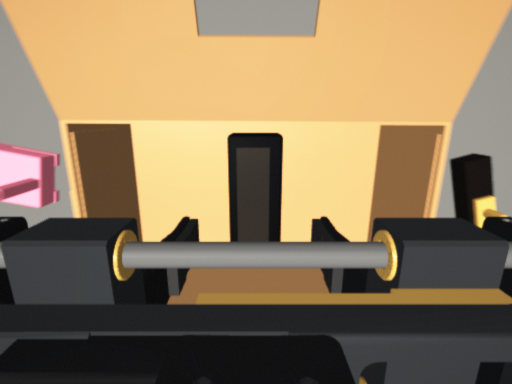

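View pics/s28c.png

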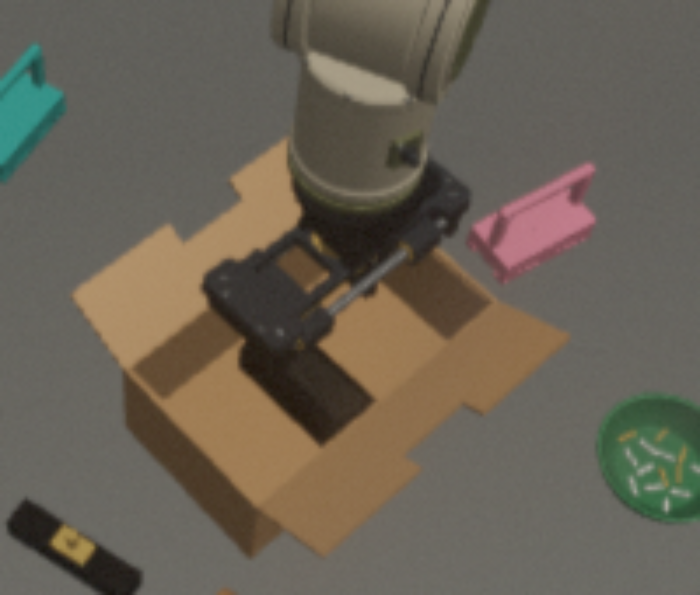

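```bash
python3 - <<'E'
from h import *
c=snap("top","pics/t29.png")
print("bottle",w2c(pt(c,90,197,.1)).round(3),"dish",w2c(pt(c,116,243,.02)).round(3),"filehandle",w2c(pt(c,180,150,.02)).round(3))
plan([(c2w([0,.03,.23]),CY,0),(c2w([0,.12,.23]),CY,-.2),(c2w([0,.17,.20]),CY,-.5),(c2w([0,.165,.1]),CY,-.5)])
E
```

```text
bottle [-0.049  0.319  0.1  ] dish [-0.168  0.239  0.02 ] filehandle [0.162 0.116 0.02 ]
sh [0.0227, -0.0016, -0.0928] rv [0.004, -0.006, 0.002] rows>=2.3 tcp [0.511 0.226 0.3  ]
sh [0.1266, -0.0015, -0.0908] rv [0.004, -0.206, 0.001] rows>=2.5 tcp [0.536 0.326 0.299]
sh [0.196, -0.0015, -0.0532] rv [0.004, -0.506, 0.001] rows>=2.4 tcp [0.553 0.394 0.261]
sh [0.1904, -0.0019, 0.0468] rv [0.004, -0.506, 0.001] rows>=2.4 tcp [0.551 0.389 0.161]
```

arm_command:
  commands:
    - [0,[0.002,0,-0.035],[0,0,0]]
    - [0,[0.01,0,-0.065],[0,0,0]]
    - [0,[0.022,-0.001,-0.092],[0,0,0]]
    - [0,[0.055,-0.001,-0.092],[0,-0.05,0]]
    - [0,[0.09,-0.001,-0.092],[0,-0.12,0]]
    - [0,[0.126,-0.001,-0.091],[0.004,-0.2,0]]
    - [0,[0.15,-0.001,-0.079],[0.004,-0.3,0]]
    - [0,[0.173,-0.001,-0.066],[0.004,-0.4,0]]
    - [0,[0.196,-0.001,-0.053],[0.004,-0.5,0]]
    - [0,[0.196,-0.001,-0.053],[0.004,-0.506,0]]

```text
time: 46.33
ee_pos: [0.5495, 0.4005, 0.2456]
eef_rot: [0.756, 0.601, -0.205, 0.156]
ft_force: [-2.3, 2.3, -3.3]
width: 0.0106
```

```bash
python3 - <<'E'
from h import *
where()
plan([(c2w([0,y,z]),CY,-.5) for y,z in ((.160,.1),(.136,.102),(.126,.106),(.116,.115))])
E
```

```text
t 46.33 tip carton [-0.0048  0.1741  0.1849] tip world [0.5409 0.3667 0.1849] yaw -0.231 tilt -0.522 w 0.0106 F [-2.3  2.3 -3.3] j [-1.25  0.95  0.97  1.03 -0.33  1.81 -0.65]
sh [0.0285, 0.0053, 0.0806] rv [-0.004, 0.022, 0.013] rows>=2.1 tcp [0.55  0.384 0.161]
sh [0.0067, 0.005, 0.0909] rv [-0.004, 0.022, 0.013] rows>=0.6 tcp [0.545 0.361 0.163]
sh [-0.004, 0.0049, 0.0924] rv [-0.004, 0.022, 0.013] rows>=0.3 tcp [0.542 0.351 0.167]
sh [-0.0171, 0.0047, 0.0896] rv [-0.004, 0.022, 0.013] rows>=0.3 tcp [0.54  0.342 0.176]
```

arm_command:
  commands:
    - [0,[0,0,0],[0,0,0]]
    - [0,[0.008,0,0.02],[0,0,0]]
    - [0,[0.015,0,0.04],[0,0,0]]
    - [0,[0.022,0,0.06],[0,0,0]]
    - [0,[0.028,0,0.08],[0,0,0]]
    - [0,[0.028,0,0.08],[0,0,0]]
    - [0,[0.028,0,0.08],[0,0,0]]
    - [0,[0.028,0,0.08],[0,0,0]]
    - [0,[0.028,0,0.08],[0,0,0]]
    - [0,[0.028,0,0.08],[0,0,0]]

```text
time: 47.17
ee_pos: [0.5489, 0.3804, 0.1754]
eef_rot: [0.762, 0.598, -0.196, 0.153]
ft_force: [0.1, 0.2, -0.0]
width: 0.0003
```

```bash
python3 - <<'E'
from h import *
where(); snap("scene","pics/s30.png")
a=cv2.imread("pics/s30.png");cv2.imwrite("pics/s30c.png",cv2.resize(a[130:300,200:400],None,fx=3.5,fy=3.5))
plan([(c2w([0,y,z]),CY,-.5) for y,z in ((.15,.1),(.136,.102),(.126,.106),(.116,.115),(.106,.125),(.094,.132))])
E
```

```text
t 47.17 tip carton [-0.0004  0.1557  0.114 ] tip world [0.5408 0.3477 0.114 ] yaw -0.239 tilt -0.502 w 0.0003 F [ 0.1  0.2 -0. ] j [-1.27  0.96  0.95  1.18 -0.36  1.66 -0.66]
sh [0.0015, 0.0004, 0.0146] rv [-0.001, 0.003, 0.001] rows>=0.4 tcp [0.548 0.375 0.161]
sh [-0.0117, 0.0004, 0.0196] rv [-0.001, 0.003, 0.001] rows>=0.3 tcp [0.545 0.361 0.163]
sh [-0.0224, 0.0004, 0.0209] rv [-0.001, 0.003, 0.001] rows>=0.3 tcp [0.542 0.351 0.167]
sh [-0.0355, 0.0004, 0.0178] rv [-0.001, 0.003, 0.001] rows>=0.3 tcp [0.54  0.342 0.176]
sh [-0.0491, 0.0004, 0.0139] rv [-0.001, 0.003, 0.001] rows>=0.3 tcp [0.537 0.332 0.186]
sh [-0.063, 0.0003, 0.0135] rv [-0.001, 0.003, 0.001] rows>=0.3 tcp [0.535 0.32  0.193]
```

View pics/s30c.png

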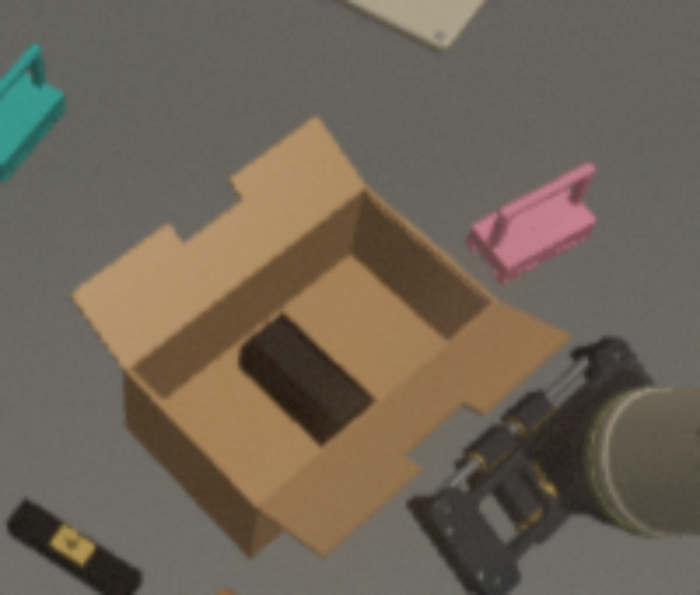

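arm_command:
  commands:
    - [0,[0.001,0,0.015],[0,0,0]]
    - [0,[0.001,0,0.018],[0,0,0]]
    - [0,[-0.005,0,0.018],[0,0,0]]
    - [0,[-0.012,0,0.02],[0,0,0]]
    - [0,[-0.022,0,0.021],[0,0,0]]
    - [0,[-0.029,0,0.02],[0,0,0]]
    - [0,[-0.035,0,0.018],[0,0,0]]
    - [0,[-0.042,0,0.016],[0,0,0]]
    - [0,[-0.049,0,0.014],[0,0,0]]
    - [0,[-0.056,0,0.0135],[0,0,0]]

```text
time: 48.05
ee_pos: [0.5352, 0.3259, 0.1898]
eef_rot: [0.761, 0.598, -0.197, 0.153]
ft_force: [-0.1, 0.5, -0.1]
width: 0.0005
```

```bash
python3 - <<'E'
from h import *
where(); snap("scene","pics/s31.png")
a=cv2.imread("pics/s31.png");cv2.imwrite("pics/s31c.png",cv2.resize(a[130:300,200:400],None,fx=3.5,fy=3.5))
plan([(c2w([0,y,z]),CY,-.5) for y,z in ((.094,.132),(.083,.136),(.061,.143),(.046,.136),(.037,.127),(.032,.116),(.032,.113),(.032,.16))])
E
```

```text
t 48.05 tip carton [-0.0008  0.0994  0.1285] tip world [0.5271 0.2931 0.1285] yaw -0.239 tilt -0.504 w 0.0005 F [-0.1  0.5 -0.1] j [-1.32  0.87  0.99  1.33 -0.31  1.6  -0.6 ]
sh [-0.0053, 0.0002, -0.0004] rv [-0.002, 0.004, 0.001] rows>=0.1 tcp [0.535 0.32  0.193]
sh [-0.0169, 0.0002, 0.0014] rv [-0.002, 0.004, 0.001] rows>=0.3 tcp [0.532 0.31  0.197]
sh [-0.0395, 0.0002, 0.0059] rv [-0.002, 0.004, 0.001] rows>=0.6 tcp [0.527 0.288 0.204]
sh [-0.0493, 0.0002, 0.0193] rv [-0.002, 0.004, 0.001] rows>=0.4 tcp [0.523 0.274 0.197]
sh [-0.0528, 0.0002, 0.0315] rv [-0.002, 0.004, 0.001] rows>=0.3 tcp [0.521 0.265 0.188]
sh [-0.0519, 0.0002, 0.0436] rv [-0.002, 0.004, 0.001] rows>=0.3 tcp [0.52  0.26  0.177]
sh [-0.0505, 0.0002, 0.0462] rv [-0.002, 0.004, 0.001] rows>=0.1 tcp [0.52  0.26  0.174]
sh [-0.0731, 0.0001, 0.005] rv [-0.002, 0.004, 0.001] rows>=1.1 tcp [0.52  0.26  0.221]
```

View pics/s31c.png

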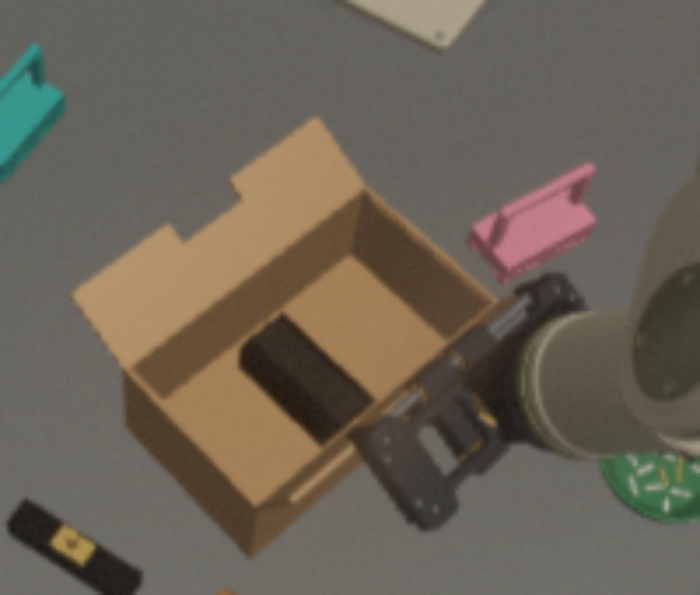

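arm_command:
  commands:
    - [0,[-0.01,0,0],[0,0,0]]
    - [0,[-0.02,0,0.002],[0,0,0]]
    - [0,[-0.03,0,0.004],[0,0,0]]
    - [0,[-0.04,0,0.006],[0,0,0]]
    - [0,[-0.045,0,0.013],[0,0,0]]
    - [0,[-0.049,0,0.019],[0,0,0]]
    - [0,[-0.051,0,0.025],[0,0,0]]
    - [0,[-0.053,0,0.031],[0,0,0]]
    - [0,[-0.053,0,0.036],[0,0,0]]
    - [0,[-0.053,0,0.036],[0,0,0]]

```text
time: 48.93
ee_pos: [0.5196, 0.2637, 0.1819]
eef_rot: [0.761, 0.598, -0.198, 0.153]
ft_force: [0.3, 0.1, -0.1]
width: 0.0006
```

```bash
python3 - <<'E'
from h import *
where(); snap("scene","pics/s32.png")
a=cv2.imread("pics/s32.png");cv2.imwrite("pics/s32c.png",cv2.resize(a[130:300,200:400],None,fx=3.5,fy=3.5))
plan([(c2w([0,y,z]),CY,t) for y,z,t in ((.032,.118,-.5),(.030,.113,-.4),(.030,.109,-.3))])
E
```

```text
t 48.93 tip carton [-0.0012  0.0352  0.1206] tip world [0.5114 0.2309 0.1206] yaw -0.24 tilt -0.505 w 0.0006 F [ 0.3  0.1 -0.1] j [-1.35  0.8   1.03  1.5  -0.26  1.5  -0.55]
sh [-0.002, 0.0009, 0.0045] rv [-0.003, 0.005, 0.002] rows>=0.1 tcp [0.52  0.26  0.179]
sh [-0.0084, 0.0009, 0.0102] rv [-0.003, 0.105, 0.002] rows>=0.8 tcp [0.518 0.252 0.177]
sh [-0.0133, 0.0009, 0.0148] rv [-0.003, 0.205, 0.002] rows>=0.8 tcp [0.516 0.246 0.176]
```

View pics/s32c.png

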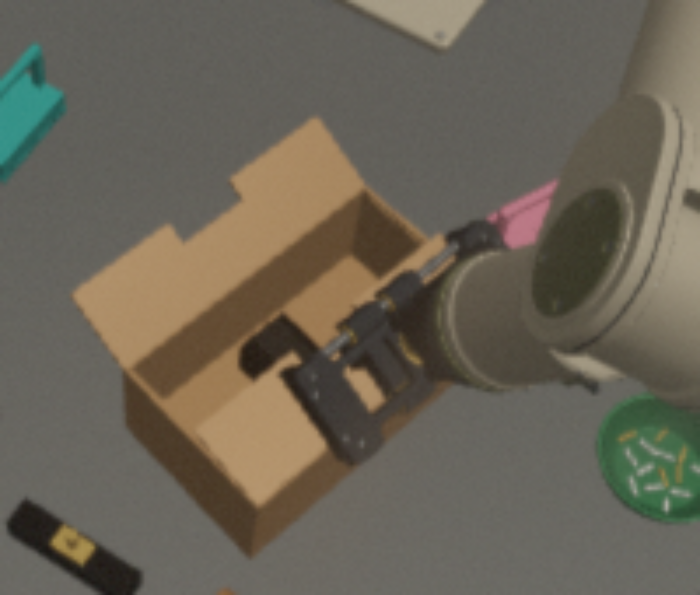

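arm_command:
  commands:
    - [0,[-0.002,0,0.003],[0,0,0]]
    - [0,[-0.004,0,0.006],[0,0.05,0]]
    - [0,[-0.008,0,0.009],[0,0.1,0]]
    - [0,[-0.011,0,0.011],[0,0.15,0]]
    - [0,[-0.013,0,0.013],[0,0.205,0]]
    - [0,[-0.013,0,0.013],[0,0.205,0]]
    - [0,[-0.013,0,0.013],[0,0.205,0]]
    - [0,[-0.013,0,0.013],[0,0.205,0]]
    - [0,[-0.013,0,0.013],[0,0.205,0]]
    - [0,[-0.013,0,0.013],[0,0.205,0]]

```text
time: 49.82
ee_pos: [0.5159, 0.2476, 0.1778]
eef_rot: [0.777, 0.611, -0.119, 0.092]
ft_force: [-1.3, 0.6, 3.1]
width: 0.0003
```

```bash
python3 - <<'E'
from h import *
where(); snap("scene","pics/s33.png")
a=cv2.imread("pics/s33.png");cv2.imwrite("pics/s33c.png",cv2.resize(a[130:300,200:400],None,fx=3.5,fy=3.5))
plan([(c2w([0,y,z]),CY,t) for y,z,t in ((.030,.108,-.3),(.030,.105,-.3),(.03,.2,-.3))])
E
```

```text
t 49.82 tip carton [-0.0009  0.0318  0.1109] tip world [0.5108 0.2275 0.1109] yaw -0.238 tilt -0.301 w 0.0003 F [-1.3  0.6  3.1] j [-1.36  0.66  1.04  1.64 -0.33  1.34 -0.5 ]
sh [-0.0009, 0.0008, 0.0033] rv [-0.002, 0.0, 0.002] rows>=0.1 tcp [0.516 0.246 0.175]
sh [-0.0, 0.0008, 0.0062] rv [-0.002, 0.0, 0.002] rows>=0.1 tcp [0.516 0.246 0.172]
sh [-0.0282, 0.0006, -0.0846] rv [-0.002, 0.0, 0.002] rows>=2.3 tcp [0.516 0.246 0.267]
```

View pics/s33c.png

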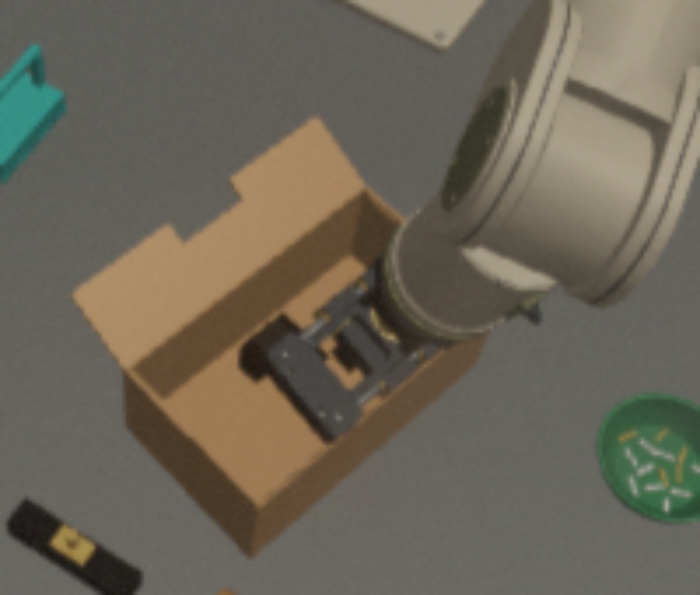

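arm_command:
  commands:
    - [0,[0,0,0.001],[0,0,0]]
    - [0,[0,0,0.0015],[0,0,0]]
    - [0,[0,0,0.0015],[0,0,0]]
    - [0,[0,0,0.0015],[0,0,0]]
    - [0,[-0.003,0,-0.01],[0,0,0]]
    - [0,[-0.01,0,-0.03],[0,0,0]]
    - [0,[-0.02,0,-0.06],[0,0,0]]
    - [0,[-0.028,0,-0.085],[0,0,0]]
    - [0,[-0.028,0,-0.085],[0,0,0]]
    - [0,[-0.028,0,-0.085],[0,0,0]]

```text
time: 50.7
ee_pos: [0.5164, 0.2456, 0.2687]
eef_rot: [0.778, 0.611, -0.117, 0.091]
ft_force: [-0.9, 0.5, -0.2]
width: 0.0007
```

```bash
python3 - <<'E'
from h import *
where(); snap("scene","pics/s34.png")
a=cv2.imread("pics/s34.png");cv2.imwrite("pics/s34c.png",cv2.resize(a[130:300,200:400],None,fx=3.5,fy=3.5))
plan([(c2w([0,y,z]),CY,t) for y,z,t in ((-.05,.24,0),(-.17,.23,.3),(-.17,.2,.5),(-.16,.105,.5))])
E
```

```text
t 50.7 tip carton [1.000e-04 3.020e-02 2.018e-01] tip world [0.5114 0.2257 0.2018] yaw -0.239 tilt -0.297 w 0.0007 F [-0.9  0.5 -0.2] j [-1.4   0.57  1.11  1.55 -0.26  1.49 -0.51]
sh [-0.1086, 0.0002, -0.0111] rv [-0.002, 0.299, 0.001] rows>=2.6 tcp [0.492 0.148 0.31 ]
sh [-0.2392, 0.0001, 0.0429] rv [-0.003, 0.599, 0.001] rows>=3.4 tcp [0.459 0.011 0.297]
sh [-0.2411, 0.0002, 0.0805] rv [-0.003, 0.799, 0.001] rows>=1.6 tcp [ 0.456 -0.001  0.261]
sh [-0.2036, 0.0005, 0.1684] rv [-0.003, 0.799, 0.001] rows>=2.3 tcp [0.458 0.008 0.166]
```

View pics/s34c.png

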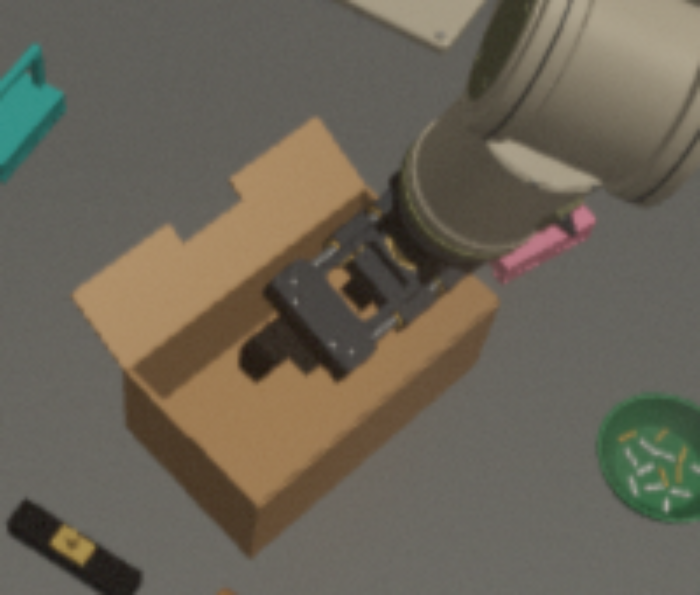

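arm_command:
  commands:
    - [0,[-0.036,0,-0.004],[0,0.09,0]]
    - [0,[-0.072,0,-0.008],[0,0.18,0]]
    - [0,[-0.108,0,-0.011],[0,0.27,0]]
    - [0,[-0.14,0,0],[0,0.36,0]]
    - [0,[-0.175,0,0.012],[0,0.45,0]]
    - [0,[-0.21,0,0.028],[0,0.54,0]]
    - [0,[-0.239,0,0.043],[-0.003,0.62,0]]
    - [0,[-0.24,0,0.06],[-0.003,0.7,0]]
    - [0,[-0.241,0,0.08],[-0.003,0.799,0]]
    - [0,[-0.241,0,0.08],[-0.003,0.799,0]]

```text
time: 51.58
ee_pos: [0.4536, -0.0064, 0.2583]
eef_rot: [0.764, 0.595, 0.197, -0.155]
ft_force: [-0.6, -0.5, -1.4]
width: 0.0006
```

```bash
python3 - <<'E'
from h import *
where()
plan([(c2w([0,-y,z]),CY,.5) for y,z in ((.16,.105),)])
E
```

```text
t 51.58 tip carton [-0.0009 -0.175   0.1971] tip world [0.4617 0.0266 0.1971] yaw -0.246 tilt 0.507 w 0.0006 F [-0.6 -0.5 -1.4] j [-1.27 -0.5   1.26  2.05 -0.02  1.11 -0.25]
sh [-0.0311, 0.0011, 0.0879] rv [0.001, -0.007, -0.007] rows>=2.2 tcp [0.458 0.008 0.166]
```

arm_command:
  commands:
    - [0,[-0.005,0,0.015],[0,0,0]]
    - [0,[-0.01,0,0.03],[0,0,0]]
    - [0,[-0.017,0,0.05],[0,0,0]]
    - [0,[-0.024,0,0.07],[0,0,0]]
    - [0,[-0.031,0,0.088],[0,0,0]]
    - [0,[-0.031,0,0.088],[0,0,0]]
    - [0,[-0.031,0,0.088],[0,0,0]]
    - [0,[-0.031,0,0.088],[0,0,0]]
    - [0,[-0.031,0,0.088],[0,0,0]]
    - [0,[-0.031,0,0.088],[0,0,0]]

```text
time: 52.42
ee_pos: [0.4385, 0.0191, 0.1864]
eef_rot: [0.764, 0.597, 0.198, -0.143]
ft_force: [0.4, -0.3, 0.1]
width: 0.0002
```

```bash
python3 - <<'E'
from h import *
where(); snap("scene","pics/s35.png")
a=cv2.imread("pics/s35.png");cv2.imwrite("pics/s35c.png",cv2.resize(a[110:300,180:400],None,fx=3.1,fy=3.1))
plan([(c2w([0,-y,z]),CY,.5) for y,z in ((.15,.1),(.136,.102),(.126,.106),(.116,.115),(.106,.125),(.094,.132))])
E
```

```text
t 52.42 tip carton [-0.0202 -0.1547  0.1248] tip world [0.4478 0.0509 0.1248] yaw -0.249 tilt 0.493 w 0.0002 F [ 0.4 -0.3  0.1] j [-1.35 -0.5   1.34  2.19  0.02  0.92 -0.26]
sh [-0.008, 0.0213, 0.0244] rv [0.02, 0.007, 0.0] rows>=0.8 tcp [0.461 0.018 0.161]
sh [0.0053, 0.0212, 0.0292] rv [0.02, 0.007, 0.0] rows>=0.3 tcp [0.464 0.032 0.163]
sh [0.016, 0.0211, 0.0304] rv [0.02, 0.007, 0.0] rows>=0.3 tcp [0.466 0.041 0.167]
sh [0.0291, 0.0212, 0.0272] rv [0.02, 0.007, 0.0] rows>=0.3 tcp [0.469 0.051 0.176]
sh [0.0426, 0.0213, 0.0232] rv [0.02, 0.007, 0.0] rows>=0.3 tcp [0.471 0.061 0.186]
sh [0.0565, 0.0213, 0.0227] rv [0.02, 0.007, 0.0] rows>=0.3 tcp [0.474 0.072 0.193]
```

View pics/s35c.png

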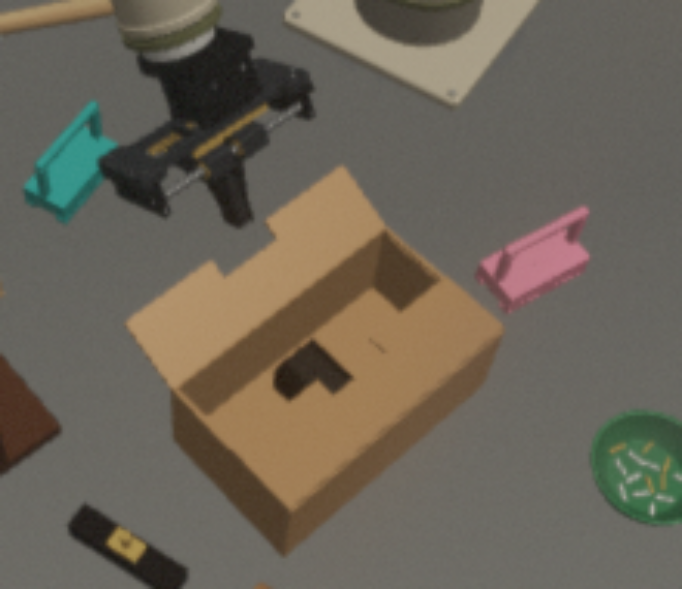

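```bash
python3 - <<'E'
from h import *
c=snap("top")
plan([(c2w([.06,-y,z]),CY,.5) for y,z in ((.17,.13),(.165,.103))])
E
```

```text
sh [-0.0114, 0.0821, -0.0105] rv [0.02, 0.007, 0.0] rows>=2.0 tcp [ 0.514 -0.016  0.191]
sh [-0.0198, 0.0816, 0.0157] rv [0.02, 0.007, 0.0] rows>=0.7 tcp [ 0.515 -0.011  0.164]
```

arm_command:
  commands:
    - [0,[-0.003,0.015,-0.002],[0,0,0]]
    - [0,[-0.005,0.03,-0.004],[0,0,0]]
    - [0,[-0.008,0.045,-0.006],[0,0,0]]
    - [0,[-0.01,0.06,-0.008],[0.01,0,0]]
    - [0,[-0.011,0.082,-0.01],[0.02,0.007,0]]
    - [0,[-0.011,0.082,-0.01],[0.02,0.007,0]]
    - [0,[-0.011,0.082,-0.01],[0.02,0.007,0]]
    - [0,[-0.011,0.082,-0.01],[0.02,0.007,0]]
    - [0,[-0.011,0.082,-0.01],[0.02,0.007,0]]
    - [0,[-0.011,0.082,-0.01],[0.02,0.007,0]]

```text
time: 53.35
ee_pos: [0.4623, 0.0012, 0.2227]
eef_rot: [0.765, 0.596, 0.199, -0.138]
ft_force: [-0.5, 0.3, 0.0]
width: 0.0006
```

```bash
python3 - <<'E'
from h import *
where()
plan([(c2w([.06,-y,z]),CY,.5) for y,z in ((.16,.105),(.16,.103),)])
E
```

```text
t 53.35 tip carton [ 0.0078 -0.1667  0.1609] tip world [0.4721 0.0326 0.1609] yaw -0.254 tilt 0.489 w 0.0006 F [-0.5  0.3  0. ] j [-1.35 -0.5   1.34  2.1   0.02  1.01 -0.26]
sh [-0.0211, 0.0527, 0.0541] rv [0.03, 0.011, 0.0] rows>=1.9 tcp [ 0.516 -0.006  0.166]
sh [-0.0221, 0.0527, 0.0559] rv [0.03, 0.011, 0.0] rows>=0.0 tcp [ 0.516 -0.006  0.164]
```

```bash
python3 - <<'E'
from h import *
where()
plan([(c2w([.02,-.17,.19]),CY,.2),(c2w([.05,-.17,.19]),CY,.0)])
E
```

```text
t 53.35 tip carton [ 0.0078 -0.1667  0.1609] tip world [0.4721 0.0326 0.1609] yaw -0.254 tilt 0.489 w 0.0006 F [-0.5  0.3  0. ] j [-1.35 -0.5   1.34  2.1   0.02  1.01 -0.26]
sh [0.0307, 0.015, -0.0239] rv [0.03, -0.289, -0.004] rows>=2.3 tcp [0.48  0.013 0.259]
sh [0.0436, 0.0449, -0.0177] rv [0.029, -0.489, -0.007] rows>=1.6 tcp [0.512 0.019 0.26 ]
```

arm_command:
  commands:
    - [0,[0.01,0.005,-0.008],[0.01,-0.1,0]]
    - [0,[0.02,0.01,-0.016],[0.02,-0.2,0]]
    - [0,[0.03,0.015,-0.024],[0.03,-0.29,0]]
    - [0,[0.035,0.025,-0.022],[0.03,-0.36,0]]
    - [0,[0.04,0.035,-0.02],[0.03,-0.43,0]]
    - [0,[0.044,0.045,-0.018],[0.03,-0.49,0]]
    - [0,[0.044,0.045,-0.018],[0.03,-0.49,0]]
    - [0,[0.044,0.045,-0.018],[0.03,-0.49,0]]
    - [0,[0.044,0.045,-0.018],[0.03,-0.49,0]]
    - [0,[0.044,0.045,-0.018],[0.03,-0.49,0]]

```text
time: 54.18
ee_pos: [0.5122, 0.0183, 0.2607]
eef_rot: [0.789, 0.614, -0.001, -0.001]
ft_force: [0.7, -0.7, 0.2]
width: 0.0006
```

```bash
python3 - <<'E'
from h import *
where()
plan([(c2w([.05,-.165,.19]),CY,.0),(c2w([.055,-.16,.085]),CY,.0)])
E
```

```text
t 54.18 tip carton [ 0.05   -0.1711  0.1907] tip world [0.5121 0.0184 0.1907] yaw -0.249 tilt -0.0 w 0.0006 F [ 0.7 -0.7  0.2] j [-1.26  0.23  1.3   1.84 -0.23  1.25 -0.14]
sh [0.0061, -0.0002, 0.0007] rv [-0.002, 0.0, -0.009] rows>=0.1 tcp [0.514 0.024 0.26 ]
sh [0.0111, 0.005, 0.1057] rv [-0.002, 0.0, -0.009] rows>=2.5 tcp [0.52  0.028 0.155]
```

arm_command:
  commands:
    - [0,[0.006,0.001,0.02],[0,0,-0.009]]
    - [0,[0.008,0.003,0.04],[0,0,-0.009]]
    - [0,[0.01,0.005,0.06],[0,0,-0.009]]
    - [0,[0.011,0.005,0.08],[0,0,-0.009]]
    - [0,[0.011,0.005,0.095],[0,0,-0.009]]
    - [0,[0.011,0.005,0.105],[0,0,-0.009]]
    - [0,[0.011,0.005,0.105],[0,0,-0.009]]
    - [0,[0.011,0.005,0.105],[0,0,-0.009]]
    - [0,[0.011,0.005,0.105],[0,0,-0.009]]
    - [0,[0.011,0.005,0.105],[0,0,-0.009]]

```text
time: 55.02
ee_pos: [0.5206, 0.0289, 0.1569]
eef_rot: [0.786, 0.618, 0.0, -0.0]
ft_force: [-0.7, -0.4, -0.1]
width: 0.0002
```

```bash
python3 - <<'E'
from h import *
where(); snap("scene","pics/s36.png")
a=cv2.imread("pics/s36.png");cv2.imwrite("pics/s36c.png",cv2.resize(a[110:300,180:400],None,fx=3.1,fy=3.1))
plan([(c2w([.06,-y,z]),CY,.0) for y,z in ((.16,.085),(.145,.09),(.135,.1),(.12,.115),(.105,.128),(.09,.138))])
E
```

```text
t 55.02 tip carton [ 0.0557 -0.1588  0.0869] tip world [0.5206 0.0289 0.0869] yaw -0.238 tilt 0.001 w 0.0002 F [-0.7 -0.4 -0.1] j [-1.08  0.41  1.12  1.93 -0.42  1.06 -0.01]
sh [-0.0012, 0.0043, 0.0017] rv [-0.001, -0.0, 0.002] rows>=0.1 tcp [0.524 0.027 0.155]
sh [0.0138, 0.0043, -0.0033] rv [-0.001, -0.0, 0.002] rows>=0.4 tcp [0.528 0.041 0.16 ]
sh [0.0238, 0.0043, -0.0133] rv [-0.001, -0.0, 0.002] rows>=0.3 tcp [0.53  0.051 0.17 ]
sh [0.0388, 0.0043, -0.0283] rv [-0.001, -0.0, 0.002] rows>=0.5 tcp [0.534 0.066 0.185]
sh [0.0538, 0.0044, -0.0413] rv [-0.001, -0.0, 0.002] rows>=0.5 tcp [0.538 0.08  0.198]
sh [0.0688, 0.0044, -0.0513] rv [-0.001, -0.0, 0.002] rows>=0.4 tcp [0.541 0.095 0.208]
```

View pics/s36c.png

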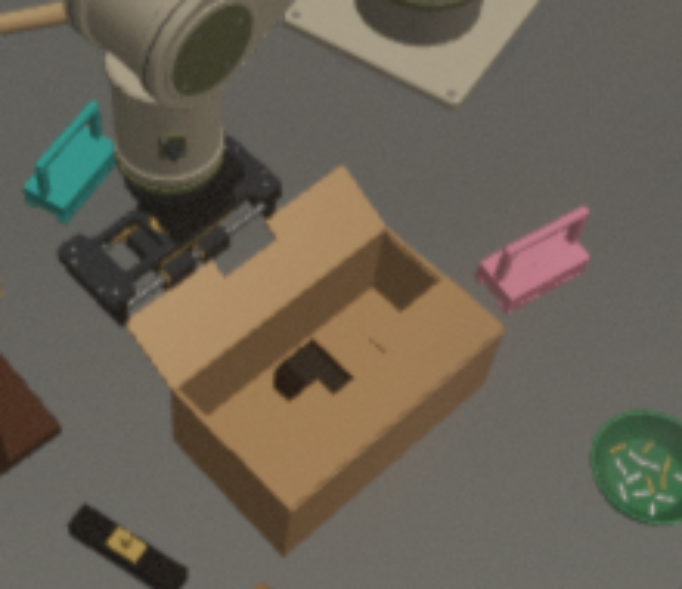

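arm_command:
  commands:
    - [0,[0.007,0.004,-0.002],[0,0,0]]
    - [0,[0.014,0.004,-0.005],[0,0,0]]
    - [0,[0.019,0.004,-0.012],[0,0,0]]
    - [0,[0.024,0.004,-0.018],[0,0,0]]
    - [0,[0.031,0.004,-0.025],[0,0,0]]
    - [0,[0.039,0.004,-0.032],[0,0,0]]
    - [0,[0.046,0.004,-0.038],[0,0,0]]
    - [0,[0.054,0.004,-0.043],[0,0,0]]
    - [0,[0.061,0.004,-0.048],[0,0,0]]
    - [0,[0.069,0.004,-0.051],[0,0,0]]

```text
time: 55.9
ee_pos: [0.5406, 0.096, 0.2072]
eef_rot: [0.786, 0.618, -0.001, -0.0]
ft_force: [0.4, -0.8, 0.5]
width: 0.0003
```

```bash
python3 - <<'E'
from h import *
where(); snap("scene","pics/s37.png")
a=cv2.imread("pics/s37.png");cv2.imwrite("pics/s37c.png",cv2.resize(a[110:300,180:400],None,fx=3.1,fy=3.1))
plan([(c2w([.06,-y,z]),CY,.0) for y,z in ((.075,.145),(.06,.148),(.04,.142),(.03,.13),(.025,.12),(.025,.112),(.025,.109))])
E
```

```text
t 55.9 tip carton [ 0.0591 -0.0889  0.1372] tip world [0.5405 0.096  0.1372] yaw -0.237 tilt -0.001 w 0.0003 F [ 0.4 -0.8  0.5] j [-1.18  0.41  1.14  1.81 -0.4   1.18 -0.15]
sh [0.012, 0.0008, -0.0075] rv [-0.001, 0.0, 0.005] rows>=0.3 tcp [0.545 0.109 0.215]
sh [0.027, 0.0008, -0.0105] rv [-0.001, 0.0, 0.005] rows>=0.4 tcp [0.548 0.124 0.218]
sh [0.047, 0.0009, -0.0046] rv [-0.001, 0.0, 0.005] rows>=0.5 tcp [0.553 0.143 0.212]
sh [0.057, 0.001, 0.0074] rv [-0.001, 0.0, 0.005] rows>=0.4 tcp [0.555 0.153 0.2  ]
sh [0.062, 0.001, 0.0174] rv [-0.001, 0.0, 0.005] rows>=0.3 tcp [0.557 0.158 0.19 ]
sh [0.062, 0.0011, 0.0254] rv [-0.001, 0.0, 0.005] rows>=0.2 tcp [0.557 0.158 0.182]
sh [0.062, 0.0011, 0.0284] rv [-0.001, 0.0, 0.005] rows>=0.1 tcp [0.557 0.158 0.179]
```

View pics/s37c.png

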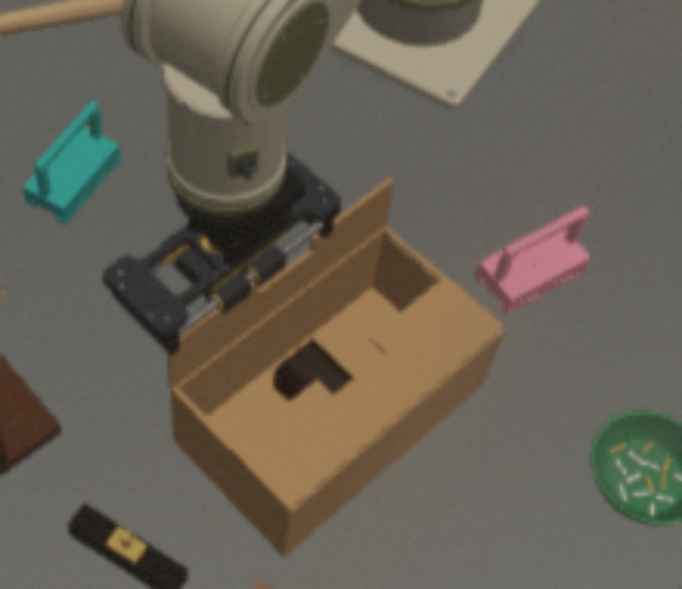

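arm_command:
  commands:
    - [0,[0.012,0.001,-0.007],[0,0,0]]
    - [0,[0.02,0.001,-0.01],[0,0,0]]
    - [0,[0.028,0.001,-0.01],[0,0,0]]
    - [0,[0.038,0.001,-0.008],[0,0,0]]
    - [0,[0.047,0.001,-0.004],[0,0,0]]
    - [0,[0.053,0.001,0.002],[0,0,0]]
    - [0,[0.058,0.001,0.008],[0,0,0]]
    - [0,[0.06,0.001,0.013],[0,0,0]]
    - [0,[0.062,0.001,0.018],[0,0,0]]
    - [0,[0.062,0.001,0.022],[0,0,0]]

```text
time: 56.78
ee_pos: [0.5558, 0.155, 0.1838]
eef_rot: [0.786, 0.618, -0.001, -0.001]
ft_force: [0.5, 0.6, 0.3]
width: 0.0004
```

```bash
python3 - <<'E'
from h import *
where(); snap("scene","pics/s38.png")
a=cv2.imread("pics/s38.png");cv2.imwrite("pics/s38c.png",cv2.resize(a[110:300,180:400],None,fx=3.1,fy=3.1))
plan([(c2w([.06,-y,z]),CY,.0) for y,z in ((.022,.112),(.022,.108),(.022,.2))])
E
```

```text
t 56.78 tip carton [ 0.0598 -0.028   0.1138] tip world [0.5556 0.1549 0.1138] yaw -0.238 tilt -0.001 w 0.0004 F [0.5 0.6 0.3] j [-1.18  0.51  1.07  1.76 -0.48  1.16 -0.2 ]
sh [0.0063, 0.0003, 0.0012] rv [-0.003, 0.002, 0.002] rows>=0.2 tcp [0.557 0.161 0.182]
sh [0.0063, 0.0003, 0.0052] rv [-0.003, 0.002, 0.002] rows>=0.1 tcp [0.557 0.161 0.178]
sh [0.0062, 0.0, -0.0867] rv [-0.003, 0.002, 0.002] rows>=2.2 tcp [0.557 0.161 0.27 ]
```

View pics/s38c.png

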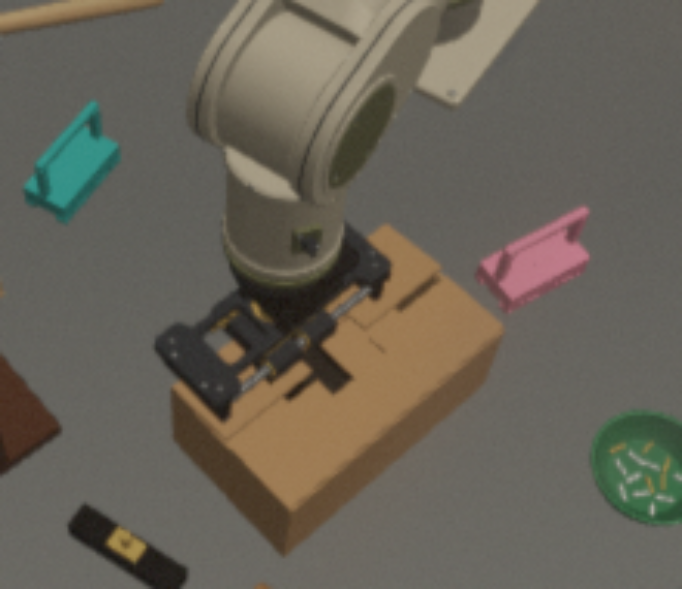

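Press down to the stop, then lift.

arm_command:
  commands:
    - [0,[0.006,0,0.002],[0,0,0]]
    - [0,[0.006,0,0.004],[0,0,0]]
    - [0,[0.006,0,0.006],[0,0,0]]
    - [0,[0.006,0,0.007],[0,0,0]]
    - [0,[0.006,0,0.007],[0,0,0]]
    - [0,[0.006,0,0.007],[0,0,0]]
    - [0,[0.006,0,0.007],[0,0,0]]
    - [0,[0.006,0,0.007],[0,0,0]]
    - [0,[0.006,0,0.007],[0,0,0]]
    - [0,[0.006,0,0.007],[0,0,0]]

```text
time: 57.67
ee_pos: [0.5575, 0.1609, 0.1781]
eef_rot: [0.786, 0.618, -0.001, -0.001]
ft_force: [-2.1, 0.7, 5.4]
width: 0.0007
```

```bash
python3 - <<'E'
from h import *
where()
E
```

```text
t 57.67 tip carton [ 0.0601 -0.0218  0.1081] tip world [0.5574 0.1609 0.1081] yaw -0.238 tilt -0.0 w 0.0007 F [-2.1  0.7  5.4] j [-1.17  0.52  1.06  1.76 -0.49  1.16 -0.21]
```

arm_command:
  commands:
    - [0,[0.006,0,-0.01],[0,0,0]]
    - [0,[0.006,0,-0.04],[0,0,0]]
    - [0,[0.006,0,-0.07],[0,0,0]]
    - [0,[0.006,0,-0.1],[0,0,0]]
    - [0,[0.03,-0.02,-0.13],[0,0,0]]
    - [0,[0.065,-0.04,-0.13],[0,0,0]]
    - [0,[0.1,-0.06,-0.13],[0,0,0]]
    - [0,[0.135,-0.08,-0.13],[0,0,0]]
    - [0,[0.17,-0.1,-0.13],[0,0,0]]
    - [0,[0.2,-0.12,-0.13],[0,0,0]]

```text
time: 58.5
ee_pos: [0.4868, 0.3865, 0.3082]
eef_rot: [0.786, 0.619, -0.001, -0.001]
ft_force: [1.1, 0.4, -0.3]
width: 0.0006
```

arm_command:
  commands:
    - [0,[0.03,-0.02,0],[0,0,0]]
    - [0,[0.06,-0.04,0],[0,0,0]]
    - [0,[0.09,-0.06,0],[0,0,0]]
    - [0,[0.12,-0.08,0],[0,0,0]]
    - [0,[0.15,-0.1,0],[0,0,0]]
    - [0,[0.15,-0.1,0],[0,0,0]]
    - [0,[0.15,-0.1,0],[0,0,0]]
    - [0,[0.15,-0.1,0],[0,0,0]]
    - [0,[0.15,-0.1,0],[0,0,0]]
    - [0,[0.15,-0.1,0],[0,0,0]]

```text
time: 59.33
ee_pos: [0.4271, 0.5517, 0.3082]
eef_rot: [0.787, 0.617, -0.001, -0.001]
ft_force: [0.4, 0.8, 0.2]
width: 0.0004
```

```bash
python3 - <<'E'
from h import *
where(); snap("scene","pics/s39.png"); snap("top","pics/t39.png")
a=cv2.imread("pics/s39.png");cv2.imwrite("pics/s39c.png",cv2.resize(a[70:300,60:360],None,fx=2.6,fy=2.6))
a=cv2.imread("pics/t39.png");cv2.imwrite("pics/t39c.png",cv2.resize(a[110:265,150:430],None,fx=2.8,fy=2.8,interpolation=cv2.INTER_CUBIC))
E
```

```text
t 59.33 tip carton [-0.1595  0.3267  0.2382] tip world [0.427  0.5517 0.2382] yaw -0.24 tilt -0.001 w 0.0004 F [0.4 0.8 0.2] j [-1.57  0.67  1.01  1.25 -0.56  1.51 -0.87]
```

View pics/s39c.png

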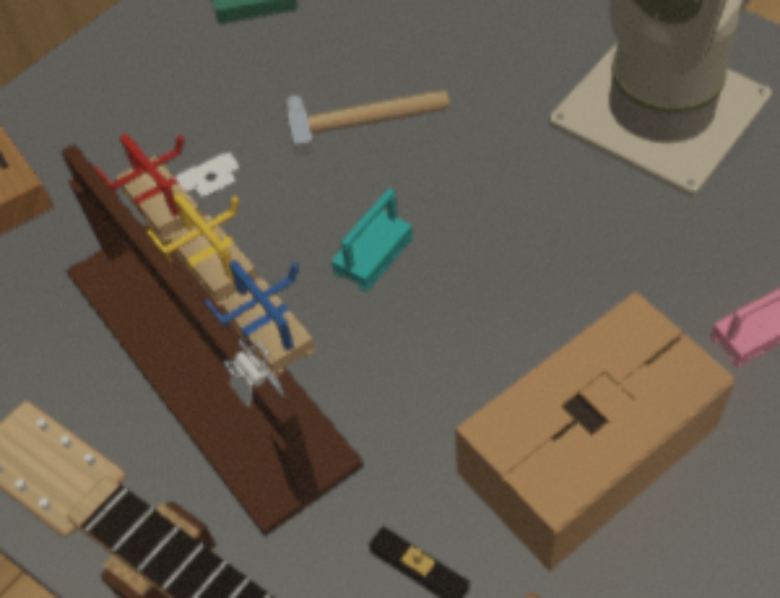

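View pics/t39c.png

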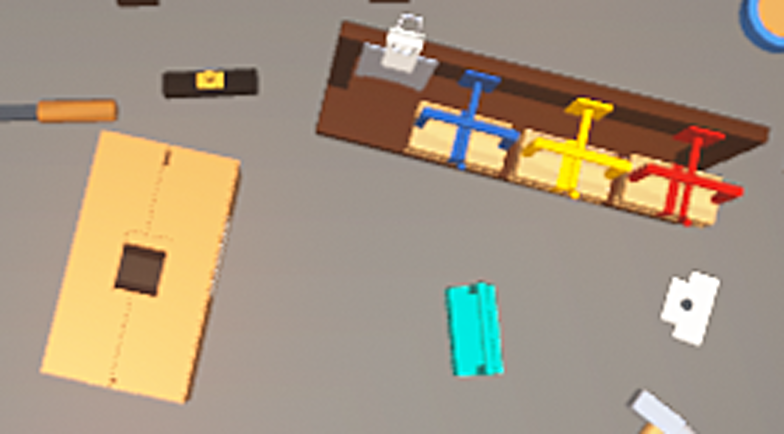

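All blocks hang, both flaps are flat, and the black block shows through the thumb opening. No other black block is visible in any view. Handing in.

```bash
python3 - <<'E'
from h import *
print(close_job())
E
```

```text
the job is handed in; nothing more can be done
None
```

I handed the job in at about 59 s. Both flaps were swung wide open, and the red, yellow and blue blocks each hang on the hook of their own colour. The one worn black block lies flat on the carton floor, and both flaps are shut again.

**Last checks:** the final pictures from the scene and top cameras show each handle resting on its own hook and both flaps flat. The old block shows through the thumb opening. The other things on the bench look unmoved to the eye; I did not measure them. The flaps met their stops at about 3 to 5 N.

**Things that went wrong along the way:**
- **Right flap, opening:** my first push slid over it and left it at about 0.4 rad, so I repeated it deeper and slower.
- **Old block:** it was knocked aside partway through, so I measured its position again before picking it up.
- **Right flap, closing:** the arm ran into the end of two joint ranges, so I untilted the tool and closed the flap with an upright finger instead.

I saw only one worn black block in any view. The other black item is the caul, which I left alone.

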